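Set freshly painted cover plates and pipe straps out to dry

ROBOT

A 6-joint arm with a two-finger parallel gripper is mounted at the origin on the work surface; the furniture and walls round the work are solid. World frame = base frame: x ahead of the robot, y to its left, z up, the work surface at z = 0. Lengths are in m, angles in rad, forces in N, time in s.
With the tool pointing down it reaches from about 0.325 to 0.925 m from the base axis. Payload 3.1 kg.
Tool frame: the origin (TCP) lies midway between the tips of the shut fingers; the grasp point (between the pads) lies 19 mm behind it; y points along the fingers, z is the direction in which the jaws open and shut, and the axes are right-handed (so a half turn about y gives the same grasp; the last joint's range is limited). The gripper opens to 85 mm and grips with 20 to 120 N. Pads are 22 mm wide; open, the fingers measure 114 mm over their backs; the gripper's body (76 mm by 85 mm) begins 54 mm behind the grasp point. The pads swing forward as they close: fully open they stand 13 mm farther back than shut.
Start: joints at [-1.229, 0.217, 1.613, -0, 1.311, -0.112], TCP at [0.274, -0.562, 0.231] pointing down, gripper open.
Joint ranges: [-2.75, 2.75], [-0.78, 2.1], [0.31, 2.55], [-1.13, 4.27], [0.13, 2.63], [-2.58, 2.58]. Speed limits (rad/s): [2.79, 2.79, 3.14, 3.14, 3.14, 3.14].

INTERFACE

Orientations are given as [roll, pitch, yaw] about the fixed x, y, z axes, in that order (R = Rz(yaw) Ry(pitch) Rx(roll)).
In Python, from station import * gives the robot as it stands.
- The arm moves only by the tool drive_tool, never from a script. Its argument "moves" is a list of rows, each an object with "twist": the turn, a rotation vector about the tool's x, y, z in degrees, a list of three; "translation": the shift along the tool's x, y, z in units of 25 mm (1.0 is 25 mm), a list of three; "hand": the opening, from 0 (shut) to 1 (fully open). A call has 1 to 20 rows; each row is the pose to reach, as a shift and turn from the pose commanded when the call began, along the tool's axes at that moment; what a row does not reach only later rows make up. A row lasts 1/12 s, in which the tool goes at most 41.7 mm and 7.16 degrees, less where a joint would pass 70% of its speed; a pose out of reach is approached as far as the arm can. A call with a gripper value outside its range is refused whole. The fingers move at their own pace and stop on an object; the grip force is fixed at half the most. Time passes only in rows, so rows that repeat a pose let the fingers close. It gives the time, the measured TCP pose, the force and the opening at its end, in the units of the state.
- state(): the state, without advancing time (a new reading comes with each control period).
- snapshot(name): name is "side" or "top"; returns the picture (480x640x3 uint8, blue, green, red); there is no depth.
- camera_info(name): a dict with "fx", "fy", "cx", "cy" (pixels), "k1" (the pictures are not rectified: a ray, as slopes to the right and down, at radius r is drawn at 1 + k1 r^2 times it, then the intrinsics apply), "R" (3x3) and "t" (3): a world point X has camera coordinates R X + t. Camera axes: x right, y down, z forward; pixel columns grow to the right and rows downward; lengths in m; the calibration is good to about 2 mm. A picture is of the moment at which its call begins. camera_info takes no time and is no camera call.
- hand_in(): hands the job in, once; it reports no verdict.
The state is a dict: "time_s": time; "q": joint angles; "qd": joint speeds; "tau": joint torques, N m; "position": TCP position; "tcp_rot": TCP orientation; "ft_force": force on the tool from outside, world axes, zero at the start; "torque": the same for the moment, N m; "width": finger opening in m.
Only numpy, scipy, OpenCV 4.12 (cv2) and the standard library are available. Lean on these libraries where they do the work, as an engineer would, in place of code of your own. Each camera call takes 0.05 s, during which the arm holds its last target.

TASK

Put the freshly painted parts out to dry: take each wet cover plate off the points of the spray board by sliding the scraper's blade under it, and set it level and fully in on a tier of its own in the drying rack; the robot itself must not touch a wet plate, nor let one fall. Drape every pipe strap, which is already dry to the touch, over the drying bar so that it straddles it. Finish with the scraper lying flat on the bench.

Things in the scene. Friction and masses are not known exactly. Their poses are not given: they have to be found in the camera images.
- plate_a: rectangular cover plate 70 x 84 x 4 mm, about 70 g, a dark hole in the middle and one in each corner, wet paint on its top. Origin: centre of the underside; x along the 70 mm side, y along the 84 mm side, z up. It starts on a place of the spray board; may be absent
- plate_b: a second such plate; may be absent
- plate_c: a third such plate; may be absent
- spray_board: fixed wooden board 92 (x) x 300 (y) x 12 mm on 12 mm feet, top 24 mm above the bench, with three places for plates at y = -96, 0 and +96 mm, x = 0. Origin: on the bench under its centre; x points away from the robot. Steel points carry each plate with its underside 54 mm above the bench
- place_mid (a point): middle place of the board, between the tips of its four steel points, 54 mm above the bench; axes as the board's. At every place the points, 6 mm thick and 30 mm tall, stand 24 mm either way in x and 34 mm either way in y from the centre: along x a lane 62 mm wide and 30 mm high is free under a plate, entered from the robot's side
- scraper: flat scraper 220 mm long, about 90 g, lying on the bench. Origin: mid-length, at its underside; y runs from blade to handle. Blade: y = -110 (tip) to -12, 50 mm wide, 2 mm thick, 9 to 11 mm above the underside. Wooden handle and ferrule: y = -12 to +110, up to 28 mm wide (x), 20 mm high; grip it at y = +30 to +90
- rack: fixed aluminium drying rack, 186 mm high, open on the robot's side (-x). Origin: on the bench under the centre of a plate that is fully in; x points into the rack, z up. Three tiers, each a pair of level ledges along x from -36 to +48 mm, air between them. Corner posts at x = -36 and +44, y = +-51 to 63 mm; back stops at x = 49 mm
- tier_1 (a point): where the centre of the underside of a plate belongs on the lowest tier: top of the ledges, 85 mm above the bench; axes as the rack's. The ledges (2 mm thick) carry the plate's two 70 mm edges; their inner edges are at y = +-31.5 mm, flanges 8 mm high at y = +-49 mm flank the plate
- tier_2 (a point): the same for the middle tier, 127 mm above the bench
- tier_3 (a point): the same for the top tier, 169 mm above the bench
- strap_a: bridge-shaped steel pipe strap, 90 g, standing on two feet. Arch 4 mm thick, 42 mm over its legs (along x), 34 mm between them, 30 mm wide (y), 55 mm tall, 51 inside; feet 4 mm thick reach to x = +-39 mm. Origin: midway between the feet, at their underside; z up. Dry, may be gripped. May be absent
- strap_b: a second such strap; may be absent
- drying_bar: fixed stand with a horizontal round steel bar, 16 mm thick, 180 mm long, along its y; two posts 14 mm thick under the bar at y = +-70 mm, base 70 x 170 x 8 mm. Origin: on the bench under the bar's middle, z up
- bar_mid (a point): top of the bar at its middle, 168 mm above the bench; y along the bar. The origin of a strap draped over the bar hangs 51 mm below the bar's top
- parts_cabinet: fixed steel drawer cabinet, 400 (x) x 260 (y) x 272 mm high, beyond and to the right of the spray board, left of the rack; drawer fronts on its +y side, their handles and half-open drawers reach up to 200 mm from its centre. Origin: centre, on the bench. Keep clear of it, or pass above it
- power_block: fixed socket strip 55 (x) x 200 (y) x 42 mm high on the bench before the rack; origin near its centre, on the bench. From it and past the spray board runs a cable 9 mm thick
- spray_can: bystander: aerosol can 59 mm thick, 225 mm tall behind the spray board; origin at its foot

How it is judged:
By the outcome, as a careful person would: the job done as asked, in the order asked, and still so for the second after the job is handed in, with the robot touching nothing.
Of plate_a, plate_b, plate_c only 2 to 3 are there at a start; the rules pass over those that are not, and their reading is None.
Of strap_a, strap_b only 1 to 2 are there at a start; the rules pass over those that are not, and their reading is None.
At some moment in a run one of strap_a, strap_b, scraper may be knocked a few centimetres aside while the robot is not near it.
It also fails if it takes over 210 s, if anything falls off the work surface, if the arm or the gripper's body presses on something with over 40 N, if the wrist force passes 120 N, or if a joint passes its speed limit or range.

## Working session

There is one attempt and no reset: what is moved stays moved. The work goes in short steps, Python scripts to look and compute and a tool call to move; the robot and the scene stay as the last step left them, time stands still between calls to the robot, and variables do not carry over. Pictures are saved under pics/ and viewed, and the job is handed in when it is done.

Besides the shell and the picture viewer there is one more tool, called after "Emit:" in YAML: its name, and indented under it one key for each argument. drive_tool: Moves the arm, as the interface text tells. Its arguments: {"type":"object","properties":{"moves":{"type":"array","items":{"type":"object","properties":{"twist":{"type":"array","items":{"type":"number"}},"translation":{"type":"array","items":{"type":"number"}},"hand":{"type":"number"}}}}},"required":["moves"]}

```bash
ls; mkdir -p pics
python3 - <<'E'
from station import *
import cv2
s=state();print({k:(v if not hasattr(v,'__len__') else [round(float(x),3) for x in v]) for k,v in s.items()})
for n in ['side','top']:
    cv2.imwrite(f'pics/{n}0.png',snapshot(n));c=camera_info(n);print(n,c)
E
```

```text
pics
{'time_s': 0.0, 'q': [-1.229, 0.218, 1.615, 0.0, 1.311, -0.112], 'qd': [0.001, 0.002, 0.0, 0.0, -0.001, -0.0], 'tau': [0.0, -39.685, -30.385, -0.0, 0.01, -0.0], 'position': [0.274, -0.561, 0.23], 'tcp_rot': [-1.573, 0.0, -2.688], 'ft_force': [0.596, -0.173, -1.127], 'torque': [-0.039, 0.014, -0.013], 'width': 0.08525553736047857}
side {'fx': 586.7122697728463, 'fy': 586.7122697728463, 'cx': 321.98213895672063, 'cy': 233.81227203090978, 'k1': -0.14883037122248635, 'R': array([[-0.92159045, -0.38814206, -0.00409767],
       [-0.3360713 ,  0.80314904, -0.49194277],
       [ 0.19423472, -0.45199265, -0.87061789]]), 't': array([0.49901475, 0.29070562, 1.52826838])}
top {'fx': 591.517359128401, 'fy': 591.517359128401, 'cx': 314.0454811677013, 'cy': 243.2649886825494, 'k1': 0.04881430241900932, 'R': array([[-0.02317676, -0.99947197, -0.02277316],
       [-0.98479336,  0.02674765, -0.17165841],
       [ 0.1721769 ,  0.01844838, -0.98489328]]), 't': array([-0.0294499 ,  0.55600377,  1.34648917])}
```

View pics/side0.png

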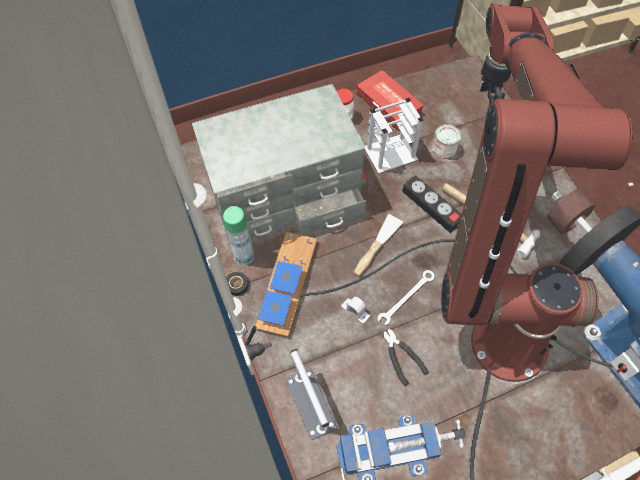

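View pics/top0.png

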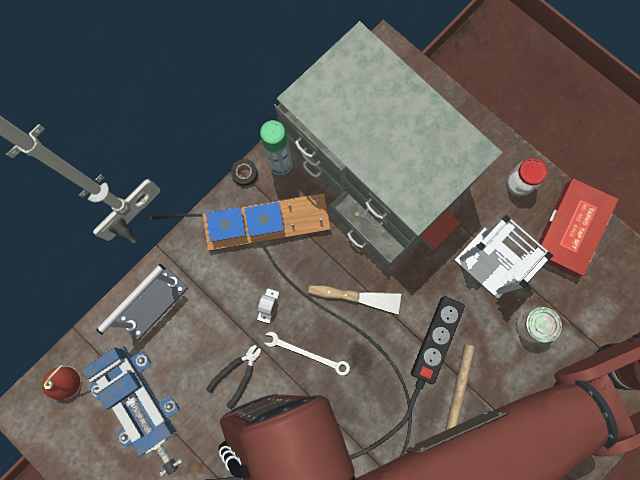

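```bash
cat > h.py <<'E'
import numpy as np, cv2
from station import *
from scipy.spatial.transform import Rotation as Ro
def ray(n,uv):
    c=camera_info(n);K=np.array([[c['fx'],0,c['cx']],[0,c['fy'],c['cy']],[0,0,1]])
    p=np.array(uv,float).reshape(-1,2)
    d=(p-[c['cx'],c['cy']])/[c['fx'],c['fy']]
    x=d.copy()
    for _ in range(30): x=d/(1+c['k1']*(x**2).sum(1,keepdims=True))
    v=np.c_[x,np.ones(len(x))]@c['R']
    o=-c['R'].T@c['t']
    return o,v
def onz(n,uv,z):
    o,v=ray(n,uv); return o+v*((z-o[2])/v[:,2:])
def tri(uvs,uvt):
    o1,v1=ray('side',uvs);o2,v2=ray('top',uvt);out=[]
    for a,b in zip(v1,v2):
        A=np.c_[a,-b];s=np.linalg.lstsq(A,o2-o1,rcond=None)[0]
        p,q=o1+a*s[0],o2+b*s[1];out.append(np.r_[(p+q)/2,np.linalg.norm(p-q)])
    return np.array(out)
def proj(n,X):
    c=camera_info(n);p=np.atleast_2d(X)@c['R'].T+c['t'];x=p[:,:2]/p[:,2:]
    return x*(1+c['k1']*(x**2).sum(1,keepdims=True))*[c['fx'],c['fy']]+[c['cx'],c['cy']]
def crop(n,name,x0,y0,x1,y1,k,img=None):
    im=snapshot(n) if img is None else cv2.imread(img)
    o=cv2.resize(im[y0:y1,x0:x1],None,fx=k,fy=k,interpolation=cv2.INTER_CUBIC)
    for i in range(x0-x0%20+20,x1,20): cv2.putText(o,str(i),(int((i-x0+.5)*k),8),0,.3,(255,255,255),1);cv2.line(o,(int((i-x0+.5)*k),10),(int((i-x0+.5)*k),14),(255,255,255),1)
    for i in range(y0-y0%20+20,y1,20): cv2.putText(o,str(i),(0,int((i-y0+.5)*k)),0,.3,(255,255,255),1);cv2.line(o,(20,int((i-y0+.5)*k)),(24,int((i-y0+.5)*k)),(255,255,255),1)
    cv2.imwrite('pics/'+name+'.png',o)
def tmat(s=None):
    s=s or state(); return np.array(s['position']),Ro.from_euler('xyz',s['tcp_rot']).as_matrix()
E
python3 - <<'E'
from h import *
crop('top','t1',180,180,340,320,5,'pics/top0.png')
crop('top','t2',380,200,560,330,4,'pics/top0.png')
crop('side','s1',240,210,420,340,4,'pics/side0.png')
crop('side','s2',340,80,540,270,4,'pics/side0.png')
crop('top','t3',280,260,430,360,5,'pics/top0.png')
crop('top','t4',80,250,240,370,5,'pics/top0.png')
crop('side','s3',240,320,400,460,5,'pics/side0.png')
E
```

```text
(no output)
```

View pics/t1.png

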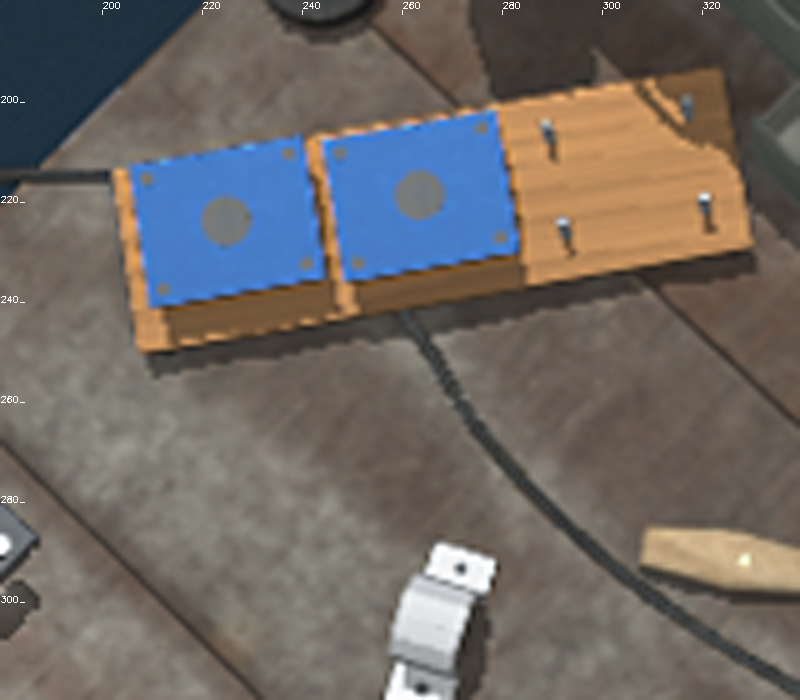

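View pics/t2.png

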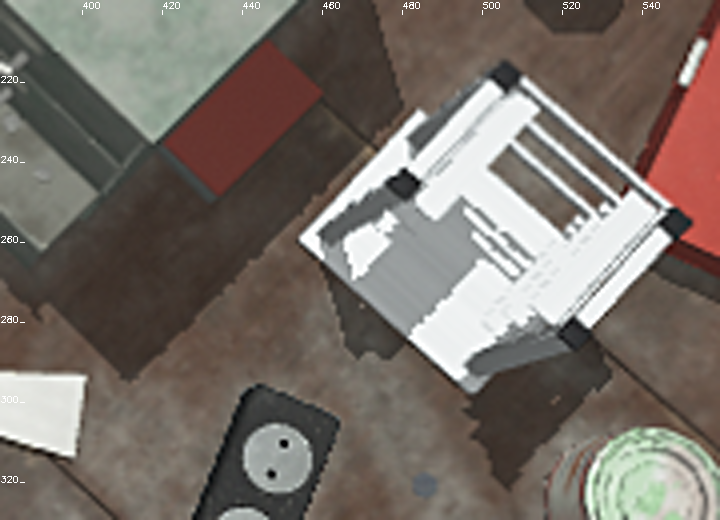

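View pics/s1.png

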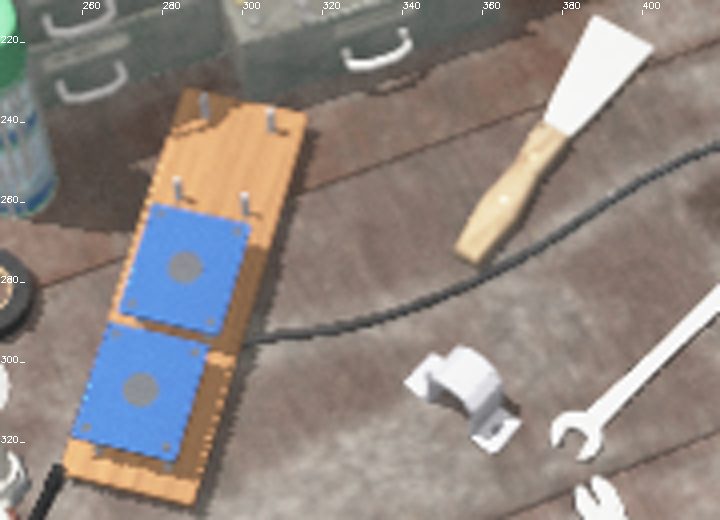

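View pics/s2.png

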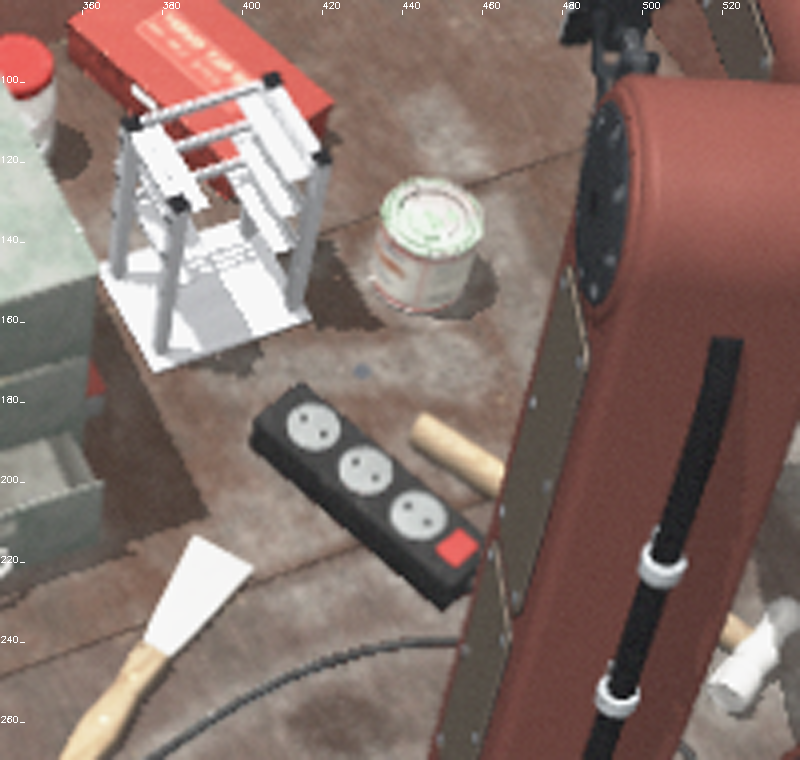

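View pics/t3.png

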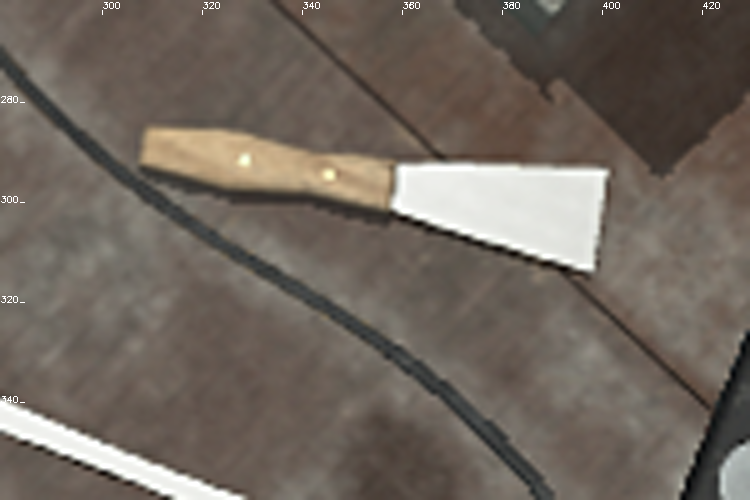

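View pics/t4.png

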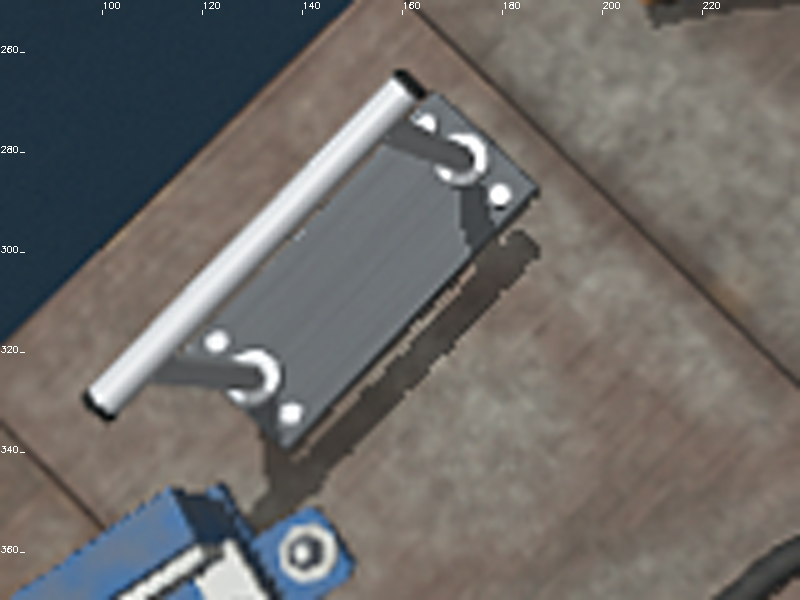

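View pics/s3.png

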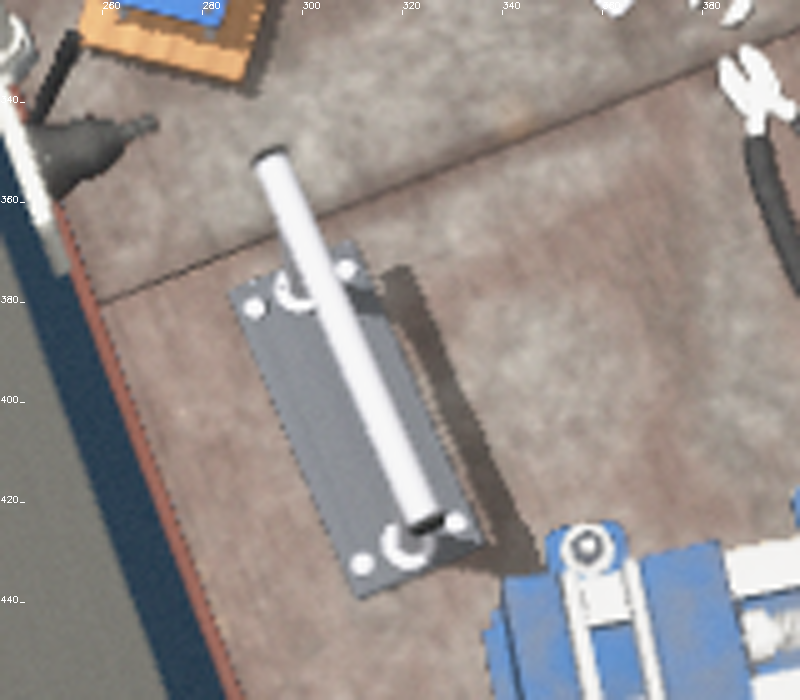

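```bash
python3 - <<'E'
from h import *
np.set_printoptions(precision=4,suppress=True)
def mask(n,lo,hi,box):
    im=cv2.imread(f'pics/{n}0.png');h=cv2.cvtColor(im,cv2.COLOR_BGR2HSV)
    m=cv2.inRange(h,lo,hi);k=np.zeros_like(m);x0,y0,x1,y1=box;k[y0:y1,x0:x1]=255
    m&=k;cs,_=cv2.findContours(m,cv2.RETR_EXTERNAL,cv2.CHAIN_APPROX_NONE)
    return [c[:,0,:].astype(float) for c in cs if cv2.contourArea(c)>150],m
for n,box in [('top',(190,190,300,250)),('side',(250,255,305,330))]:
    for c in mask(n,(100,120,80),(125,255,255),box)[0]:
        w=onz(n,c,.058)[:,:2].astype(np.float32);r=cv2.minAreaRect(w*1000);print(n,'plate',r,np.round(cv2.boxPoints(r)).tolist())
# board corners top z=.024
print('board',onz('top',[[202.5,249.5],[329.5,228.5],[324,193.2],[201.5,213]],.024)[:,:2])
tp=[[505.75,218.25],[480.25,245.75],[549,255],[523.5,282.75]]
P=onz('top',tp,.186)[:,:2];print('rack caps',P,P.mean(0))
# side caps k=4 x0=340,y0=80
sp=[[340+131/4-.5,80+123/4-.5],[340+177/4-.5,80+203/4-.5],[340+272/4-.5,80+78/4-.5],[340+321/4-.5,80+157/4-.5]]
print('rack side',onz('side',sp,.186)[:,:2])
print('tri',tri(sp,tp))
bt=[[161.1,266.3],[99.5,330.1]];bs=[[240+272/5-.5,320+157/5-.5],[240+423/5-.5,320+522/5-.5]]
print('bar',onz('top',bt,.160)[:,:2],onz('side',bs,.160)[:,:2],tri(bs,bt))
print('base',onz('top',[[80+290/5-.5,250+447/5-.5],[80+538/5-.5,250+190/5-.5]],.008)[:,:2])
print('scr',onz('top',[[401.1,293.5],[398.3,313.7],[307.5,292.5],[308.9,284.9]],.010)[:,:2])
ss=[[240+598/4-.5,210+14/4-.5],[240+653/4-.5,210+47/4-.5],[240+455/4-.5,210+248/4-.5],[240+475/4-.5,210+264/4-.5]]
print('scr side',onz('side',ss,.010)[:,:2])
# strap feet
E
python3 - <<'E'
from h import *
crop('top','t5',245,275,295,335,12,'pics/top0.png')
crop('side','s5',335,285,380,330,12,'pics/side0.png')
E
```

```text
top plate ((605.482177734375, 165.17469787597656), (69.35994720458984, 82.8219985961914), 8.64609432220459) [[565.0, 201.0], [577.0, 119.0], [646.0, 129.0], [634.0, 211.0]]
top plate ((615.0770263671875, 73.30514526367188), (68.52799987792969, 82.43484497070312), 8.667831420898438) [[575.0, 109.0], [587.0, 27.0], [655.0, 38.0], [643.0, 119.0]]
side plate ((604.9426879882812, 164.04598999023438), (68.90113067626953, 83.01904296875), 8.24566650390625) [[565.0, 200.0], [577.0, 118.0], [645.0, 128.0], [633.0, 210.0]]
side plate ((614.6881103515625, 73.92050170898438), (66.6762466430664, 81.52973175048828), 8.63382339477539) [[576.0, 109.0], [588.0, 29.0], [654.0, 39.0], [642.0, 119.0]]
board [[ 0.5513  0.225 ]
 [ 0.5943 -0.081 ]
 [ 0.6821 -0.0701]
 [ 0.6411  0.2282]]
rack caps [[ 0.5735 -0.4514]
 [ 0.5162 -0.3943]
 [ 0.4929 -0.5336]
 [ 0.4364 -0.4768]] [ 0.5047 -0.464 ]
rack side [[ 0.5736 -0.4526]
 [ 0.5179 -0.3953]
 [ 0.4933 -0.5346]
 [ 0.4369 -0.4763]]
tri [[ 0.5731 -0.4508  0.1881  0.0001]
 [ 0.5167 -0.3938  0.1877  0.0017]
 [ 0.4928 -0.5328  0.188   0.0003]
 [ 0.4367 -0.477   0.1852  0.0005]]
bar [[0.494  0.2853]
 [0.3616 0.412 ]] [[0.493  0.2818]
 [0.3629 0.4103]] [[0.4926 0.2835 0.1661 0.0012]
 [0.3621 0.4108 0.1632 0.0012]]
base [[0.3441 0.3796]
 [0.4626 0.2644]]
scr [[ 0.435  -0.2467]
 [ 0.3875 -0.2377]
 [ 0.4428 -0.0243]
 [ 0.4609 -0.0281]]
scr side [[ 0.4336 -0.2504]
 [ 0.3871 -0.2394]
 [ 0.4612 -0.0328]
 [ 0.444  -0.0267]]
```

View pics/t5.png

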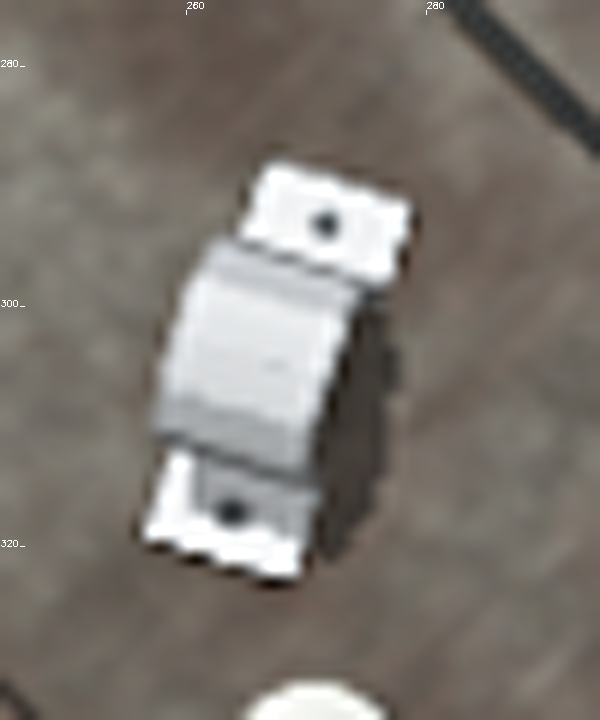

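View pics/s5.png

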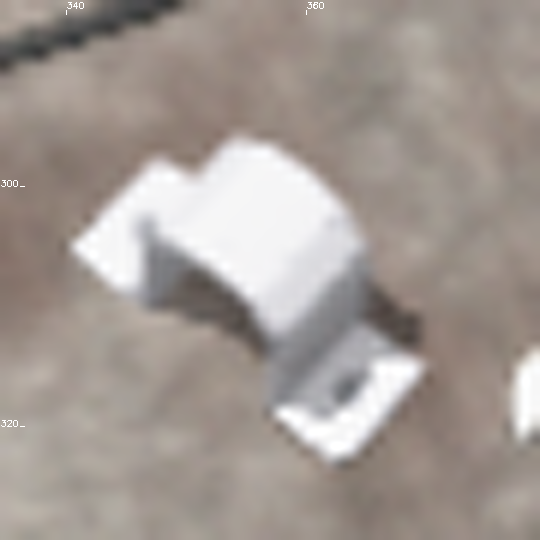

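```bash
cat >> h.py <<'E'
def R_of(az): return Ro.from_euler('xyz',[-np.pi/2,0,np.radians(az)]).as_matrix()
def go(pos,az=None,p0=None,R0=None,Rt=None):
    """tool units to reach pos with tool down, tool x at azimuth az"""
    p,R=tmat()
    if p0 is not None:p=np.array(p0)
    if R0 is not None:R=R0
    t=R.T@(np.array(pos)-p)/.025
    Rt=R if (az is None and Rt is None) else (R_of(az) if Rt is None else Rt)
    w=np.degrees(Ro.from_matrix(R.T@Rt).as_rotvec())
    print('trans',np.round(t,2),'twist',np.round(w,2),'dist mm',round(np.linalg.norm(t)*25))
    return t,w
def st():
    s=state();p,R=tmat(s);print('t',round(s['time_s'],2),'p',np.round(p,4),'rpy',np.round(np.degrees(s['tcp_rot']),2),'w',round(s['width'],4),'F',np.round(s['ft_force'],1),'q',np.round(s['q'],2))
E
python3 - <<'E'
from h import *
st();go([.4406,-.0887,.12],-100.9)
h=onz('top',[[271.6,293.1],[263.75,317.2]],.004);print(h,h.mean(0))
E
```

```text
t 0.1 p [ 0.2738 -0.561   0.2301] rpy [-9.013e+01  2.000e-02 -1.540e+02] w 0.0856 F [0.5 0.4 0.6] q [-1.23  0.22  1.61  0.    1.31 -0.11]
trans [-14.28   4.44 -14.05] twist [  0.11 -53.1   -0.07] dist mm 513
[[0.44415384 0.06204378 0.004     ]
 [0.38724813 0.08134447 0.004     ]] [0.41570098 0.07169413 0.004     ]
```

Emit:
drive_tool:
  moves:
    - {"twist": [0, -53.1, 0], "translation": [-14.28, 4.4, -14.05], "hand": 0.6}
    - {"twist": [0, -53.1, 0], "translation": [-14.28, 4.4, -14.05], "hand": 0.6}
    - {"twist": [0, -53.1, 0], "translation": [-14.28, 4.4, -14.05], "hand": 0.6}
    - {"twist": [0, -53.1, 0], "translation": [-14.28, 4.4, -14.05], "hand": 0.6}
    - {"twist": [0, -53.1, 0], "translation": [-14.28, 4.4, -14.05], "hand": 0.6}
    - {"twist": [0, -53.1, 0], "translation": [-14.28, 4.4, -14.05], "hand": 0.6}
    - {"twist": [0, -53.1, 0], "translation": [-14.28, 4.4, -14.05], "hand": 0.6}
    - {"twist": [0, -53.1, 0], "translation": [-14.28, 4.4, -14.05], "hand": 0.6}
    - {"twist": [0, -53.1, 0], "translation": [-14.28, 4.4, -14.05], "hand": 0.6}
    - {"twist": [0, -53.1, 0], "translation": [-14.28, 4.4, -14.05], "hand": 0.6}
    - {"twist": [0, -53.1, 0], "translation": [-14.28, 4.4, -14.05], "hand": 0.6}
    - {"twist": [0, -53.1, 0], "translation": [-14.28, 4.4, -14.05], "hand": 0.6}
    - {"twist": [0, -53.1, 0], "translation": [-14.28, 4.4, -14.05], "hand": 0.6}
    - {"twist": [0, -53.1, 0], "translation": [-14.28, 4.4, -14.05], "hand": 0.6}
    - {"twist": [0, -53.1, 0], "translation": [-14.28, 4.4, -14.05], "hand": 0.6}
    - {"twist": [0, -53.1, 0], "translation": [-14.28, 4.4, -14.05], "hand": 0.6}
    - {"twist": [0, -53.1, 0], "translation": [-14.28, 4.4, -14.05], "hand": 0.6}
    - {"twist": [0, -53.1, 0], "translation": [-14.28, 4.4, -14.05], "hand": 0.6}

```text
time_s: 1.6
position: [0.441, -0.0908, 0.1217]
tcp_rot: [-1.57, -0.0, -1.763]
ft_force: [0.5, 0.3, 0.4]
width: 0.0512
```

Run:
```python
from h import *
st();cv2.imwrite('pics/top1.png',snapshot('top'));cv2.imwrite('pics/side1.png',snapshot('side'))
```

```text
t 1.6 p [ 0.441  -0.0908  0.1217] rpy [-8.9960e+01 -2.0000e-02 -1.0102e+02] w 0.0512 F [0.5 0.3 0.4] q [-0.36 -0.03  2.11 -0.    1.07 -0.17]
```

View pics/top1.png

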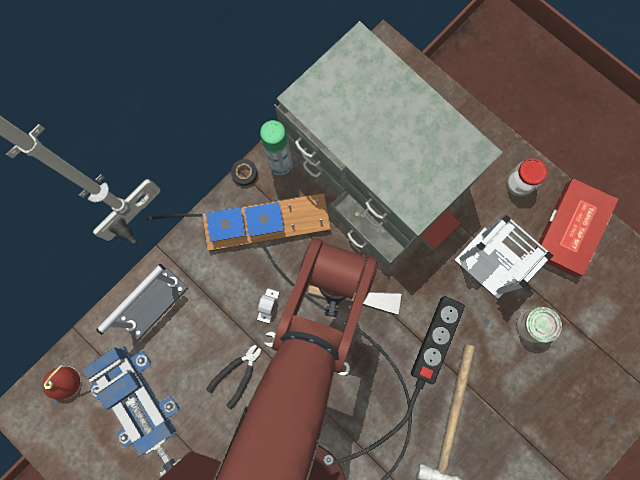

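View pics/side1.png

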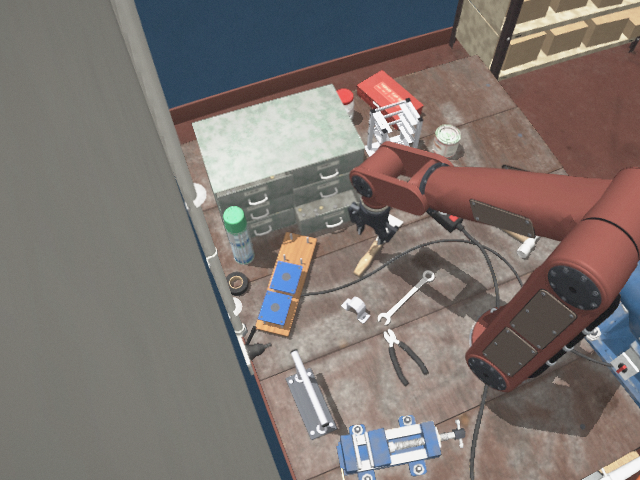

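Emit:
drive_tool:
  moves:
    - {"twist": [0, 0, 0], "translation": [0, 1, 0], "hand": 0.6}
    - {"twist": [0, 0, 0], "translation": [0, 2, 0], "hand": 0.6}
    - {"twist": [0, 0, 0], "translation": [0, 3, 0], "hand": 0.6}
    - {"twist": [0, 0, 0], "translation": [0, 3.8, 0], "hand": 0.6}
    - {"twist": [0, 0, 0], "translation": [0, 4.4, 0], "hand": 0.6}
    - {"twist": [0, 0, 0], "translation": [0, 4.5, 0], "hand": 0.6}
    - {"twist": [0, 0, 0], "translation": [0, 4.6, 0], "hand": 0.6}
    - {"twist": [0, 0, 0], "translation": [0, 4.6, 0], "hand": 0.6}
    - {"twist": [0, 0, 0], "translation": [0, 4.6, 0], "hand": 0.6}

```text
time_s: 2.45
position: [0.442, -0.0901, 0.0074]
tcp_rot: [-1.569, -0.0, -1.761]
ft_force: [0.7, -0.4, -0.6]
width: 0.0513
```

Run:
```python
from h import *
st();go([.4406,-.0887,.003],-100.9)
crop('side','s6',320,180,430,290,6)
```

```text
t 2.45 p [ 0.442  -0.0901  0.0074] rpy [-8.9870e+01 -2.0000e-02 -1.0092e+02] w 0.0513 F [ 0.7 -0.4 -0.6] q [-0.36  0.19  2.15 -0.    0.81 -0.17]
trans [-0.05  0.18 -0.07] twist [-0.13 -0.02  0.02] dist mm 5
```

View pics/s6.png

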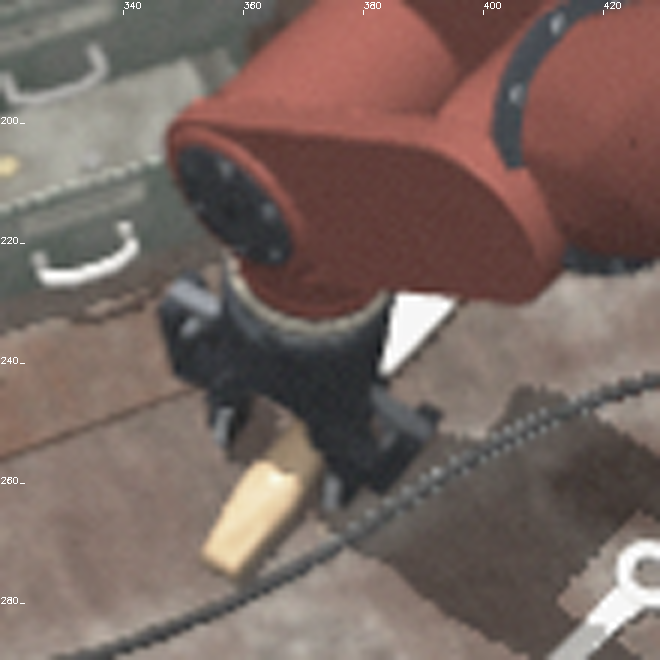

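Emit:
drive_tool:
  moves:
    - {"twist": [0, 0, 0], "translation": [-0.05, 0.18, 0], "hand": 0.6}
    - {"twist": [0, 0, 0], "translation": [-0.05, 0.18, 0], "hand": 0.4}
    - {"twist": [0, 0, 0], "translation": [-0.05, 0.18, 0], "hand": 0.1}
    - {"twist": [0, 0, 0], "translation": [-0.05, 0.18, 0], "hand": 0.1}
    - {"twist": [0, 0, 0], "translation": [-0.05, 0.18, 0], "hand": 0.1}
    - {"twist": [0, 0, 0], "translation": [-0.05, 0.18, 0], "hand": 0.1}
    - {"twist": [0, 0, 0], "translation": [-0.05, 0.18, 0], "hand": 0.1}
    - {"twist": [0, 0, 0], "translation": [-0.05, 0.18, 0], "hand": 0.1}
    - {"twist": [0, 0, 0], "translation": [-0.05, 0.18, 0], "hand": 0.1}

```text
time_s: 3.25
position: [0.4412, -0.0882, 0.0023]
tcp_rot: [-1.571, 0.0, -1.761]
ft_force: [-2.1, 1.6, 5.0]
width: 0.0231
```

Run:
```python
from h import *
st()
```

```text
t 3.25 p [ 0.4412 -0.0882  0.0023] rpy [-9.0010e+01  2.0000e-02 -1.0091e+02] w 0.0231 F [-2.1  1.6  5. ] q [-0.35  0.2   2.15  0.    0.8  -0.16]
```

Emit:
drive_tool:
  moves:
    - {"twist": [0, 0, 0], "translation": [0, -0.5, 0], "hand": 0}
    - {"twist": [0, 0, 0], "translation": [0, -1.2, 0], "hand": 0}
    - {"twist": [0, 0, 0], "translation": [0, -2.2, 0], "hand": 0}
    - {"twist": [0, 0, 0], "translation": [0, -3.2, 0], "hand": 0}
    - {"twist": [0, 0, 0], "translation": [0, -4, 0], "hand": 0}
    - {"twist": [0, 0, 0], "translation": [0, -4.2, 0], "hand": 0}
    - {"twist": [0, 0, 0], "translation": [0, -4.2, 0], "hand": 0}
    - {"twist": [0, 0, 0], "translation": [0, -4.2, 0], "hand": 0}

```text
time_s: 3.92
position: [0.4406, -0.0881, 0.106]
tcp_rot: [-1.572, 0.0, -1.761]
ft_force: [-0.1, 0.1, -1.8]
width: 0.023
```

Run:
```python
from h import *
st()
cv2.imwrite('pics/top2.png',snapshot('top'));cv2.imwrite('pics/side2.png',snapshot('side'))
crop('side','s7',330,130,450,250,6,'pics/side2.png')
crop('top','t7',300,240,430,340,6,'pics/top2.png')
```

```text
t 3.92 p [ 0.4406 -0.0881  0.106 ] rpy [ -90.04    0.   -100.9 ] w 0.023 F [-0.1  0.1 -1.8] q [-0.35 -0.01  2.12 -0.    1.03 -0.16]
```

View pics/s7.png

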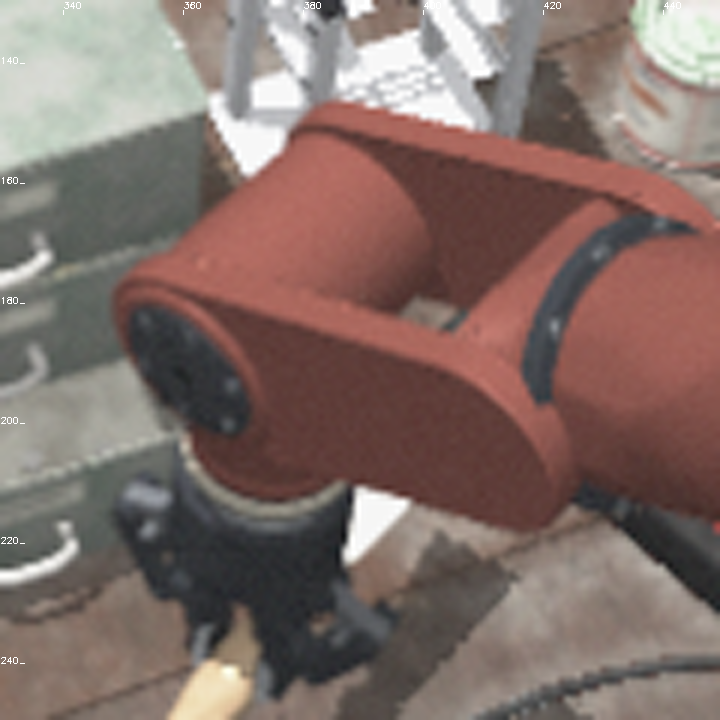

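View pics/t7.png

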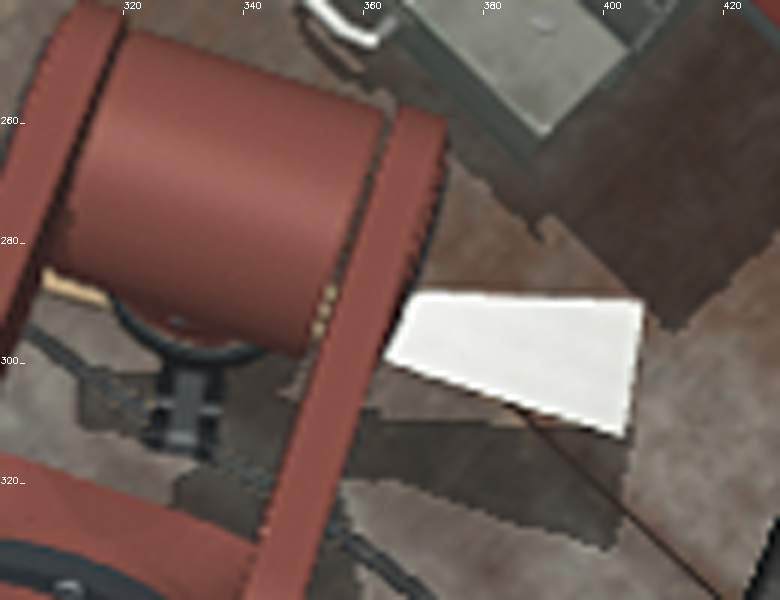

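Run:
```python
from h import *
for z in [.105,.1147,.12]:
    P=onz('top',[[406.7,289.5],[403.8,312.3]],z);print(z,P.mean(0),np.linalg.norm(P[0]-P[1]))
# board target
for pl,c in [('left',(.6052,.1646)),('mid',(.6149,.0736))]:
    pass
```

```text
0.105 [ 0.41044492 -0.24303471  0.105     ] 0.050836790171445684
0.1147 [ 0.40974161 -0.24175293  0.1147    ] 0.050462058581616086
0.12 [ 0.40935732 -0.24105258  0.12      ] 0.05025730833150299
```

Run:
```python
from h import *
np.set_printoptions(precision=4,suppress=True)
crop('top','t8',278,190,335,245,12,'pics/top0.png')
crop('side','s8',270,225,320,270,12,'pics/side0.png')
```

```text
(no output)
```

View pics/t8.png

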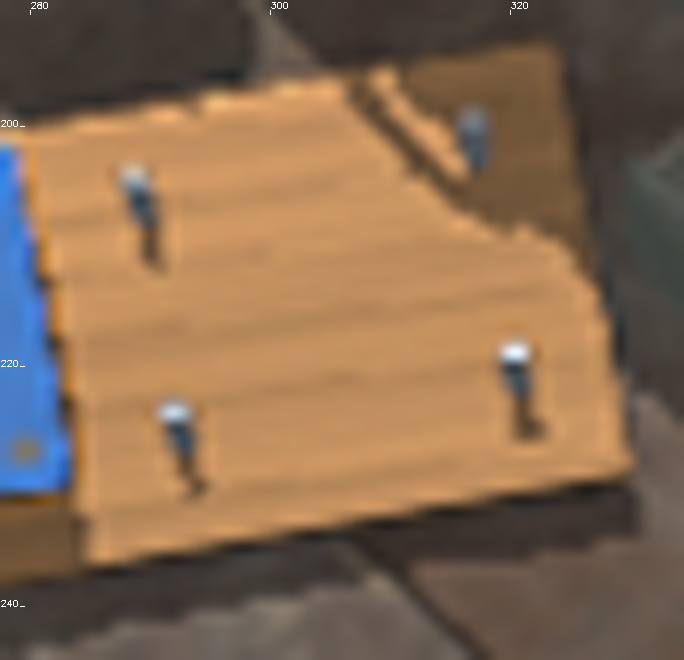

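View pics/s8.png

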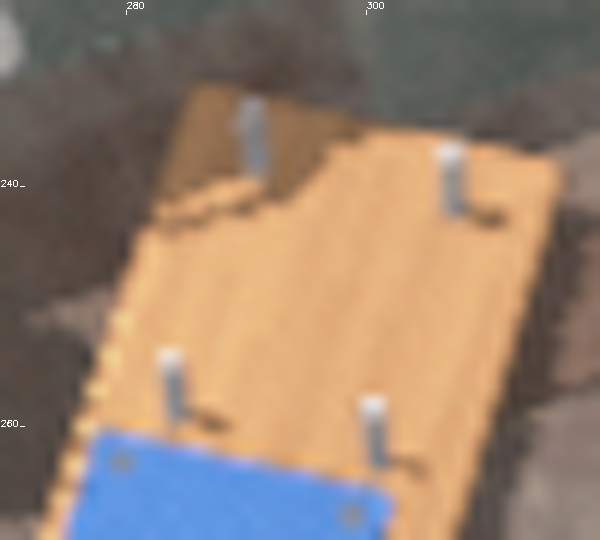

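Run:
```python
from h import *
np.set_printoptions(precision=4,suppress=True)
T=[[288.7,204.1],[292,223.75],[317,199.3],[320.4,218.8]];S=[[283.7,254.25],[300.6,258.2],[290.5,233.25],[307.2,237.4]]
print(tri(S,T))
a=onz('top',T,.054)[:,:2];b=onz('side',S,.054)[:,:2];print(a,b)
for P in(a,b,(a+b)/2):
    y=(P[0]+P[1]-P[2]-P[3])/2;x=(P[0]+P[2]-P[1]-P[3])/2
    ay=np.degrees(np.arctan2(-y[0],y[1]));ax=np.degrees(np.arctan2(x[1],x[0]))
    print('len',np.linalg.norm(x),np.linalg.norm(y),'ang',ax,ay,'c',P.mean(0))
    th=np.radians(ay);
    for k in(.096,.192):print(P.mean(0)+k*np.array([-np.sin(np.radians(8.2)),np.cos(np.radians(8.2))]))
```

```text
[[ 0.6487  0.0142  0.058   0.0006]
 [ 0.6013  0.0072  0.0575  0.0003]
 [ 0.6587 -0.0531  0.0576  0.0004]
 [ 0.6114 -0.06    0.0555  0.001 ]]
[[ 0.65    0.0145]
 [ 0.6022  0.0074]
 [ 0.6598 -0.053 ]
 [ 0.6122 -0.0599]] [[ 0.6495  0.0124]
 [ 0.602   0.0056]
 [ 0.6595 -0.0549]
 [ 0.6113 -0.0607]]
len 0.04822369772337434 0.06814268956297465 ang 8.303667193039042 8.372961205330773 c [ 0.6311 -0.0228]
[0.6174 0.0723]
[0.6037 0.1673]
len 0.04828675808122626 0.06750497681512899 ang 7.515461462037301 8.232372792804123 c [ 0.6306 -0.0244]
[0.6169 0.0706]
[0.6032 0.1657]
len 0.04825408637474836 0.06782378214601789 ang 7.909306814924971 8.302997469433155 c [ 0.6308 -0.0236]
[0.6171 0.0715]
[0.6034 0.1665]
```

Emit:
drive_tool:
  moves:
    - {"twist": [0, 0, 0], "translation": [0, 1, 0], "hand": 0}
    - {"twist": [0, 0, 0], "translation": [0, 2, 0], "hand": 0}
    - {"twist": [0, 0, 0], "translation": [0, 3, 0], "hand": 0}
    - {"twist": [0, 0, 0], "translation": [0, 3.7, 0], "hand": 0}
    - {"twist": [0, 0, 0], "translation": [0, 4, 0], "hand": 0}
    - {"twist": [0, 0, 0], "translation": [0, 4.12, 0], "hand": 0}
    - {"twist": [0, 0, 0], "translation": [0, 4.15, 0], "hand": 0}
    - {"twist": [0, 0, 0], "translation": [0, 4.15, 0], "hand": 0}
    - {"twist": [0, 0, 0], "translation": [0, 4.15, 0], "hand": 0.55}
    - {"twist": [0, 0, 0], "translation": [0, 4.15, 0], "hand": 0.55}
    - {"twist": [0, 0, 0], "translation": [0, 4.15, 0], "hand": 0.55}
    - {"twist": [0, 0, 0], "translation": [0, 4.15, 0], "hand": 0.55}
    - {"twist": [0, 0, 0], "translation": [0, 3, 0], "hand": 0.55}
    - {"twist": [0, 0, 0], "translation": [0, 2, 0], "hand": 0.55}
    - {"twist": [0, 0, 0], "translation": [0, 1, 0], "hand": 0.6}
    - {"twist": [0, 0, 0], "translation": [0, 0, 0], "hand": 0.8}
    - {"twist": [0, 0, 0], "translation": [0, 0, 0], "hand": 0.8}

```text
time_s: 5.43
position: [0.4454, -0.0898, 0.1122]
tcp_rot: [-1.56, -0.002, -1.761]
ft_force: [1.5, -0.4, 0.8]
width: 0.068
```

Run:
```python
from h import *
st();cv2.imwrite('pics/top3.png',snapshot('top'))
print(proj('top',[[.375,.225,0],[.4157,.0717,.0]]))
go([.4157,.0717,.12],-108.7)
crop('top','t9',240,260,420,340,4,'pics/top3.png')
```

```text
t 5.43 p [ 0.4454 -0.0898  0.1122] rpy [-8.9380e+01 -1.0000e-01 -1.0089e+02] w 0.068 F [ 1.5 -0.4  0.8] q [-0.35 -0.01  2.11  0.    1.04 -0.16]
[[203.82447093 324.02726869]
 [267.85435228 305.22054058]]
trans [-6.11 -0.42 -2.33] twist [-0.45  7.8   0.04] dist mm 164
```

View pics/t9.png

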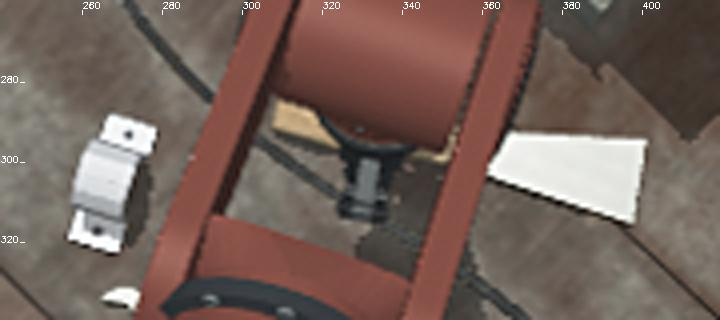

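Run:
```python
from h import *
st()
go([.4157,.0717,.10],-108.7,p0=[.4406,-.0883,.1055],R0=R_of(-100.9))
```

```text
t 5.48 p [ 0.4441 -0.0894  0.1101] rpy [-8.955e+01 -7.000e-02 -1.009e+02] w 0.0684 F [ 0.  -0.  -0.5] q [-0.35 -0.01  2.11  0.    1.03 -0.16]
trans [-6.1   0.22 -2.19] twist [ 0.   7.8 -0. ] dist mm 162
```

Emit:
drive_tool:
  moves:
    - {"twist": [0, 2, 0], "translation": [-1.5, 0, -0.5], "hand": 0.8}
    - {"twist": [0, 4, 0], "translation": [-3, 0.1, -1], "hand": 0.8}
    - {"twist": [0, 6, 0], "translation": [-4.5, 0.2, -1.6], "hand": 0.8}
    - {"twist": [0, 7.8, 0], "translation": [-5.6, 0.2, -2], "hand": 0.8}
    - {"twist": [0, 7.8, 0], "translation": [-6.1, 0.2, -2.19], "hand": 0.8}
    - {"twist": [0, 7.8, 0], "translation": [-6.1, 0.2, -2.19], "hand": 0.8}
    - {"twist": [0, 7.8, 0], "translation": [-6.1, 0.2, -2.19], "hand": 0.8}
    - {"twist": [0, 7.8, 0], "translation": [-6.1, 0.2, -2.19], "hand": 0.8}
    - {"twist": [0, 7.8, 0], "translation": [-6.1, 0.2, -2.19], "hand": 0.8}
    - {"twist": [0, 7.8, 0], "translation": [-6.1, 0.2, -2.19], "hand": 0.8}

```text
time_s: 6.32
position: [0.4164, 0.0708, 0.1017]
tcp_rot: [-1.571, -0.0, -1.899]
ft_force: [0.5, -0.2, 0.6]
width: 0.0681
```

Run:
```python
from h import *
st();go([.4157,.0717,.008],-108.7)
crop('side','s9',320,230,420,330,6)
crop('top','t9',230,260,310,340,6)
```

```text
t 6.32 p [0.4164 0.0708 0.1017] rpy [-9.001e+01 -1.000e-02 -1.088e+02] w 0.0681 F [ 0.5 -0.2  0.6] q [ 0.   -0.06  2.18 -0.    1.03  0.33]
trans [-0.03  3.75 -0.04] twist [ 0.01 -0.1   0.01] dist mm 94
```

View pics/s9.png

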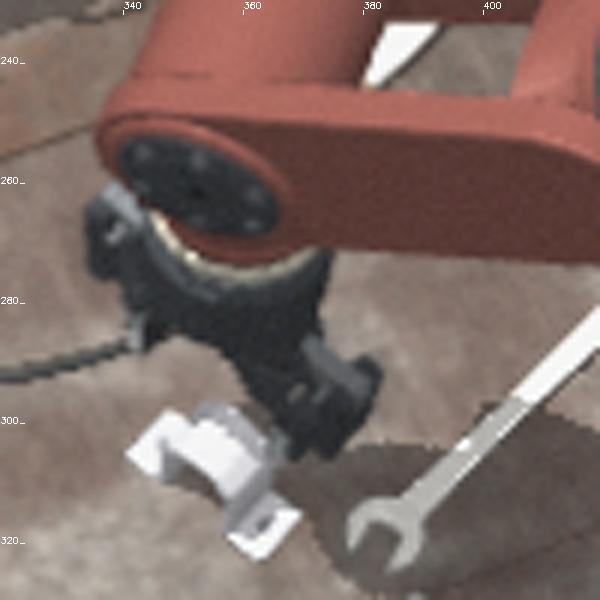

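View pics/t9.png

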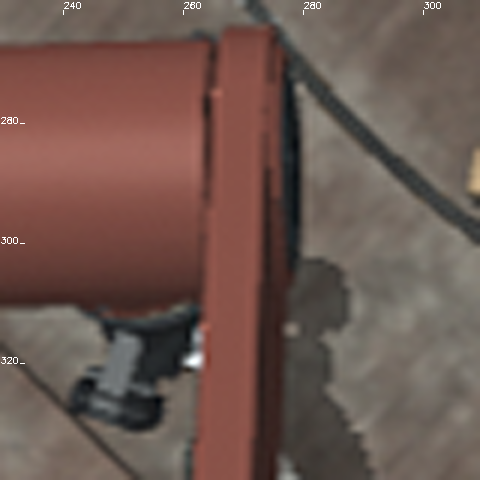

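Emit:
drive_tool:
  moves:
    - {"twist": [0, 0, 0], "translation": [0, 1, -0.04], "hand": 0.8}
    - {"twist": [0, 0, 0], "translation": [0, 2, -0.04], "hand": 0.8}
    - {"twist": [0, 0, 0], "translation": [0, 3, -0.04], "hand": 0.8}
    - {"twist": [0, 0, 0], "translation": [0, 3.5, -0.04], "hand": 0.8}
    - {"twist": [0, 0, 0], "translation": [0, 3.65, -0.04], "hand": 0.8}
    - {"twist": [0, 0, 0], "translation": [0, 3.65, -0.04], "hand": 0.8}
    - {"twist": [0, 0, 0], "translation": [0, 3.65, -0.04], "hand": 0.3}
    - {"twist": [0, 0, 0], "translation": [0, 3.65, -0.04], "hand": 0.3}
    - {"twist": [0, 0, 0], "translation": [0, 3.65, -0.04], "hand": 0.3}
    - {"twist": [0, 0, 0], "translation": [0, 3.65, -0.04], "hand": 0.3}
    - {"twist": [0, 0, 0], "translation": [0, 3.65, -0.04], "hand": 0.3}
    - {"twist": [0, 0, 0], "translation": [0, 3.65, -0.04], "hand": 0.3}

```text
time_s: 7.42
position: [0.4171, 0.0721, 0.0121]
tcp_rot: [-1.568, 0.001, -1.897]
ft_force: [0.5, -1.1, 6.5]
width: 0.041
```

Run:
```python
from h import *
st()
go([.375,.225,.07],-44)
crop('side','s9',320,230,420,330,6)
```

```text
t 7.42 p [0.4171 0.0721 0.0121] rpy [-8.9810e+01  5.0000e-02 -1.0869e+02] w 0.041 F [ 0.5 -1.1  6.5] q [ 0.01  0.12  2.21 -0.    0.81  0.33]
trans [-5.26 -2.32 -3.55] twist [-2.000e-01 -6.469e+01  6.000e-02] dist mm 169
```

View pics/s9.png

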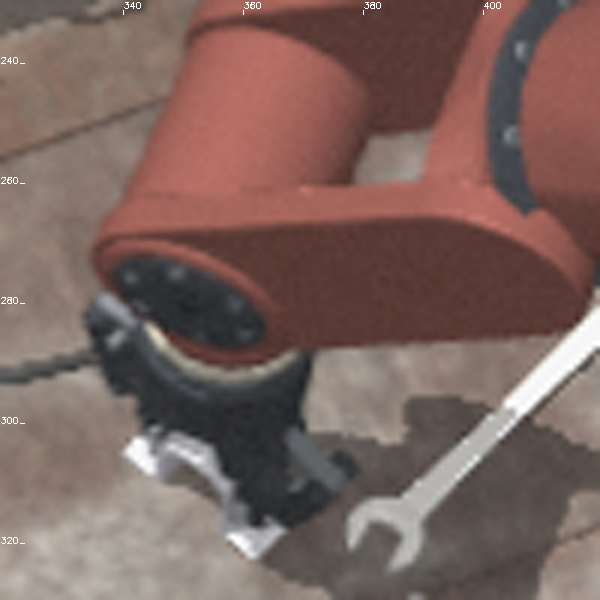

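Emit:
drive_tool:
  moves:
    - {"twist": [0, 0, 0], "translation": [0, -1, 0], "hand": 0.3}
    - {"twist": [0, 0, 0], "translation": [0, -2, 0], "hand": 0.3}
    - {"twist": [0, -6, 0], "translation": [-0.5, -2.3, -0.3], "hand": 0.3}
    - {"twist": [0, -12, 0], "translation": [-1.2, -2.3, -0.7], "hand": 0.3}
    - {"twist": [0, -19, 0], "translation": [-2, -2.3, -1.2], "hand": 0.3}
    - {"twist": [0, -26, 0], "translation": [-2.8, -2.3, -1.7], "hand": 0.3}
    - {"twist": [0, -33, 0], "translation": [-3.4, -2.3, -2.2], "hand": 0.3}
    - {"twist": [0, -40, 0], "translation": [-4, -2.3, -2.6], "hand": 0.3}
    - {"twist": [0, -47, 0], "translation": [-4.5, -2.3, -3], "hand": 0.3}
    - {"twist": [0, -54, 0], "translation": [-5, -2.3, -3.3], "hand": 0.3}
    - {"twist": [0, -60, 0], "translation": [-5.26, -2.3, -3.55], "hand": 0.3}
    - {"twist": [0, -64.7, 0], "translation": [-5.26, -2.3, -3.55], "hand": 0.3}
    - {"twist": [0, -64.7, 0], "translation": [-5.26, -2.3, -3.55], "hand": 0.3}
    - {"twist": [0, -64.7, 0], "translation": [-5.26, -1.5, -3.55], "hand": 0.3}
    - {"twist": [0, -64.7, 0], "translation": [-5.26, -0.8, -3.55], "hand": 0.3}
    - {"twist": [0, -64.7, 0], "translation": [-5.26, -0.3, -3.55], "hand": 0.3}
    - {"twist": [0, -64.7, 0], "translation": [-5.26, -0.1, -3.55], "hand": 0.3}
    - {"twist": [0, -64.7, 0], "translation": [-5.26, 0, -3.55], "hand": 0.3}
    - {"twist": [0, -64.7, 0], "translation": [-5.26, 0.04, -3.55], "hand": 0.3}
    - {"twist": [0, -64.7, 0], "translation": [-5.26, 0.04, -3.55], "hand": 0.3}

```text
time_s: 9.13
position: [0.3716, 0.2241, 0.0118]
tcp_rot: [-1.578, 0.003, -0.77]
ft_force: [-11.7, -5.7, 26.3]
width: 0.0412
```

Run:
```python
from h import *
st()
crop('side','s10',280,290,440,440,5)
```

```text
t 9.13 p [0.3716 0.2241 0.0118] rpy [-90.42   0.15 -44.1 ] w 0.0412 F [-11.7  -5.7  26.3] q [ 0.38  0.15  2.18 -0.    0.82 -0.42]
```

View pics/s10.png

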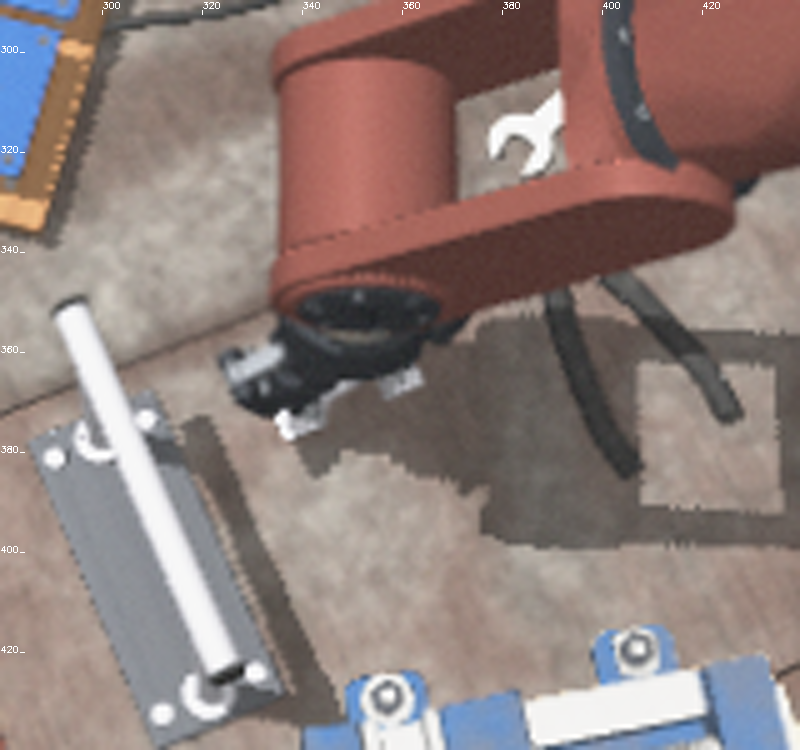

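Emit:
drive_tool:
  moves:
    - {"twist": [0, 0, 0], "translation": [0, 0, 0], "hand": 0.4}
    - {"twist": [0, 0, 0], "translation": [0, 0, 0], "hand": 0.8}
    - {"twist": [0, 0, 0], "translation": [0, 0, 0], "hand": 0.8}
    - {"twist": [0, 0, 0], "translation": [0, 0, 0], "hand": 0.8}
    - {"twist": [0, 0, 0], "translation": [0, -0.8, 0], "hand": 0.8}
    - {"twist": [0, 0, 0], "translation": [0, -2, 0], "hand": 0.8}
    - {"twist": [0, 0, 0], "translation": [0, -3.4, 0], "hand": 0.8}
    - {"twist": [0, 0, 0], "translation": [0, -4, 0], "hand": 0.8}
    - {"twist": [0, 0, 0], "translation": [0, -4, 0], "hand": 0.8}
    - {"twist": [0, 0, 0], "translation": [0, -4, 0], "hand": 0.8}

```text
time_s: 10.02
position: [0.3743, 0.2254, 0.1105]
tcp_rot: [-1.568, -0.001, -0.768]
ft_force: [0.2, 0.2, -0.4]
width: 0.0684
```

Run:
```python
from h import *
st();go([.4406,-.0887,.12],-100.9)
cv2.imwrite('pics/top4.png',snapshot('top'));cv2.imwrite('pics/side4.png',snapshot('side'))
```

```text
t 10.02 p [0.3743 0.2254 0.1105] rpy [-8.985e+01 -7.000e-02 -4.403e+01] w 0.0684 F [ 0.2  0.2 -0.4] q [ 0.38 -0.05  2.14 -0.    1.04 -0.42]
trans [10.64 -0.39 -7.19] twist [-1.700e-01  5.687e+01 -1.000e-02] dist mm 321
```

View pics/top4.png

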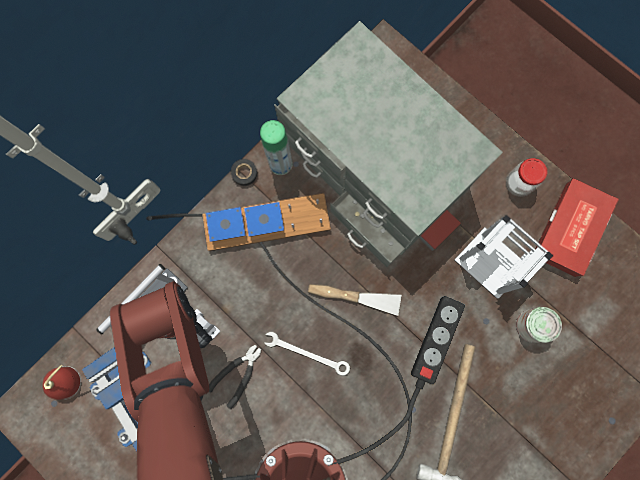

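View pics/side4.png

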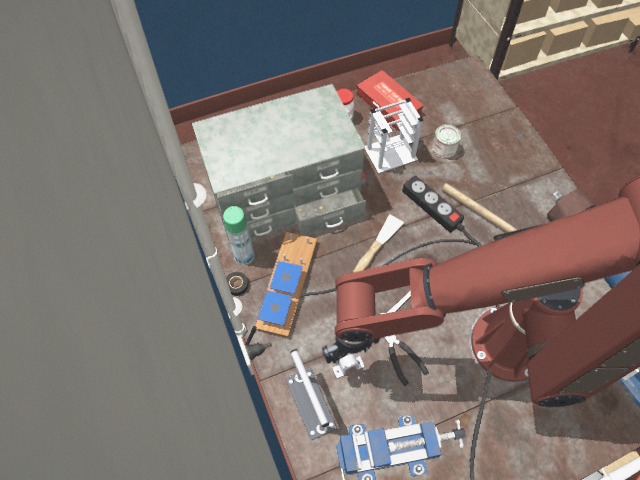

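Run:
```python
from h import *
crop('top','t10',280,260,430,360,5,'pics/top4.png')
```

```text
(no output)
```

View pics/t10.png

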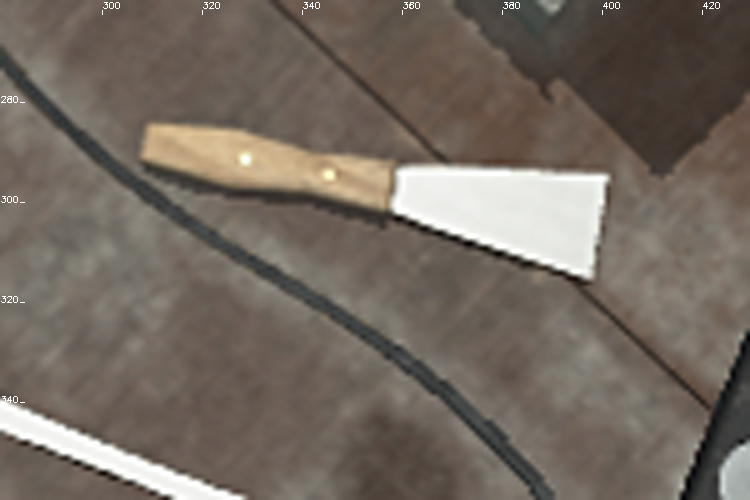

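Run:
```python
from h import *
P=onz('top',[[401.2,294.5],[398.3,315.7],[307.5,291.6],[308.9,284.3]],.010)[:,:2]
print(P);a=P[:2].mean(0);b=P[2:].mean(0);d=b-a;print(a,b,np.linalg.norm(d),np.degrees(np.arctan2(-d[1],-d[0])))
u=d/np.linalg.norm(d);g=a+u*.158;print('grasp',g)
g=g+[.0003,-.0015]
az=np.degrees(np.arctan2(-d[1],-d[0]))
go([g[0],g[1],.06],az)
```

```text
[[ 0.43260573 -0.24678525]
 [ 0.38283475 -0.23748772]
 [ 0.44499469 -0.02437568]
 [ 0.46237744 -0.02809666]]
[ 0.40772024 -0.24213648] [ 0.45368607 -0.02623617] 0.22073922051208328 -102.01899135883932
grasp [ 0.44062151 -0.08760006]
trans [10.7   1.93 -7.11] twist [1.6e-01 5.8e+01 1.0e-02] dist mm 325
```

Emit:
drive_tool:
  moves:
    - {"twist": [0, 6, 0], "translation": [0.6, 0, -0.4], "hand": 0.6}
    - {"twist": [0, 13, 0], "translation": [1.8, 0, -1.2], "hand": 0.6}
    - {"twist": [0, 20, 0], "translation": [3.2, 0, -2.1], "hand": 0.6}
    - {"twist": [0, 27, 0], "translation": [4.6, 0, -3.1], "hand": 0.6}
    - {"twist": [0, 34, 0], "translation": [6, 0, -4], "hand": 0.6}
    - {"twist": [0, 41, 0], "translation": [7.4, 0, -5], "hand": 0.6}
    - {"twist": [0, 48, 0], "translation": [8.8, 0, -5.9], "hand": 0.6}
    - {"twist": [0, 54, 0], "translation": [10, 0, -6.7], "hand": 0.6}
    - {"twist": [0, 58, 0], "translation": [10.7, 0.3, -7.11], "hand": 0.6}
    - {"twist": [0, 58, 0], "translation": [10.7, 1, -7.11], "hand": 0.6}
    - {"twist": [0, 58, 0], "translation": [10.7, 1.8, -7.11], "hand": 0.6}
    - {"twist": [0, 58, 0], "translation": [10.7, 1.93, -7.11], "hand": 0.6}
    - {"twist": [0, 58, 0], "translation": [10.7, 1.93, -7.11], "hand": 0.6}
    - {"twist": [0, 58, 0], "translation": [10.7, 1.93, -7.11], "hand": 0.6}

```text
time_s: 11.28
position: [0.4413, -0.088, 0.0603]
tcp_rot: [-1.574, 0.0, -1.78]
ft_force: [0.3, -0.3, 0.3]
width: 0.0514
```

Run:
```python
from h import *
st();go([.4409,-.0885,.003],-102)
```

```text
t 11.28 p [ 0.4413 -0.088   0.0603] rpy [-9.0160e+01  2.0000e-02 -1.0198e+02] w 0.0514 F [ 0.3 -0.3  0.3] q [-0.35  0.08  2.13 -0.    0.93 -0.14]
trans [ 0.02  2.29 -0.  ] twist [ 0.16  0.02 -0.02] dist mm 57
```

Emit:
drive_tool:
  moves:
    - {"twist": [0, 0, 0], "translation": [0, 0.8, 0], "hand": 0.6}
    - {"twist": [0, 0, 0], "translation": [0, 1.7, 0], "hand": 0.6}
    - {"twist": [0, 0, 0], "translation": [0, 2.15, 0], "hand": 0.6}
    - {"twist": [0, 0, 0], "translation": [0, 2.28, 0], "hand": 0.6}
    - {"twist": [0, 0, 0], "translation": [0, 2.28, 0], "hand": 0.6}
    - {"twist": [0, 0, 0], "translation": [0, 2.28, 0], "hand": 0.35}
    - {"twist": [0, 0, 0], "translation": [0, 2.28, 0], "hand": 0}
    - {"twist": [0, 0, 0], "translation": [0, 2.28, 0], "hand": 0}
    - {"twist": [0, 0, 0], "translation": [0, 2.28, 0], "hand": 0}
    - {"twist": [0, 0, 0], "translation": [0, 2.28, 0], "hand": 0}
    - {"twist": [0, 0, 0], "translation": [0, 2.28, 0], "hand": 0}
    - {"twist": [0, 0, 0], "translation": [0, 2.28, 0], "hand": 0}

```text
time_s: 12.28
position: [0.4436, -0.0888, 0.006]
tcp_rot: [-1.569, 0.0, -1.78]
ft_force: [-2.0, 1.0, 5.7]
width: 0.023
```

Run:
```python
from h import *
st()
# approach poses
c=np.array([.6150,.0731]);u=np.array([np.cos(np.radians(8.2)),np.sin(np.radians(8.2))])
f=c-u*.1206;pre=f-u*.115;print('final',f,'pre',pre)
p,R=tmat()
go([pre[0],pre[1],.10],8.2)
```

```text
t 12.28 p [ 0.4436 -0.0888  0.006 ] rpy [ -89.87    0.   -102.01] w 0.023 F [-2.   1.   5.7] q [-0.35  0.19  2.14  0.    0.8  -0.14]
final [0.49563299 0.05589895] pre [0.38180872 0.03949662]
trans [-4.51 -3.77 -3.48] twist [-9.0000e-02 -1.1021e+02  1.2000e-01] dist mm 171
```

Emit:
drive_tool:
  moves:
    - {"twist": [0, 0, 0], "translation": [0, 0, 0], "hand": 0}
    - {"twist": [0, 0, 0], "translation": [0, 0, 0], "hand": 0}
    - {"twist": [0, 0, 0], "translation": [0, 0, 0], "hand": 0}

```text
time_s: 12.53
position: [0.4436, -0.0888, 0.006]
tcp_rot: [-1.569, 0.0, -1.78]
ft_force: [-1.3, 1.3, 5.5]
width: 0.0232
```

Run:
```python
from h import *
st()
```

```text
t 12.53 p [ 0.4436 -0.0888  0.006 ] rpy [ -89.87    0.   -102.01] w 0.0232 F [-1.3  1.3  5.5] q [-0.35  0.19  2.14  0.    0.8  -0.14]
```

Run:
```python
from h import *
print(onz('top',[[355,240],[390,272],[375,210]],.1))
```

```text
[[ 0.55093859 -0.13734611  0.1       ]
 [ 0.47602229 -0.21298671  0.1       ]
 [ 0.61923342 -0.18532136  0.1       ]]
```

Emit:
drive_tool:
  moves:
    - {"twist": [0, 0, 0], "translation": [0, -0.6, 0], "hand": 0}
    - {"twist": [0, 0, 0], "translation": [0, -1.6, 0], "hand": 0}
    - {"twist": [0, 0, 0], "translation": [-0.5, -2.6, -0.4], "hand": 0}
    - {"twist": [0, -4, 0], "translation": [-1.2, -3.3, -0.9], "hand": 0}
    - {"twist": [0, -8, 0], "translation": [-1.9, -3.7, -1.5], "hand": 0}
    - {"twist": [0, -14, 0], "translation": [-2.7, -3.77, -2.1], "hand": 0}
    - {"twist": [0, -20, 0], "translation": [-3.4, -3.77, -2.6], "hand": 0}
    - {"twist": [0, -26, 0], "translation": [-4, -3.77, -3.1], "hand": 0}
    - {"twist": [0, -33, 0], "translation": [-4.4, -3.77, -3.4], "hand": 0}
    - {"twist": [0, -40, 0], "translation": [-4.5, -3.77, -3.48], "hand": 0}
    - {"twist": [0, -47, 0], "translation": [-4.5, -3.77, -3.48], "hand": 0}
    - {"twist": [0, -54, 0], "translation": [-4.5, -3.77, -3.48], "hand": 0}
    - {"twist": [0, -61, 0], "translation": [-4.5, -3.77, -3.48], "hand": 0}
    - {"twist": [0, -68, 0], "translation": [-4.5, -3.77, -3.48], "hand": 0}
    - {"twist": [0, -75, 0], "translation": [-4.5, -3.77, -3.48], "hand": 0}
    - {"twist": [0, -82, 0], "translation": [-4.5, -3.77, -3.48], "hand": 0}
    - {"twist": [0, -89, 0], "translation": [-4.5, -3.77, -3.48], "hand": 0}
    - {"twist": [0, -96, 0], "translation": [-4.5, -3.77, -3.48], "hand": 0}
    - {"twist": [0, -103, 0], "translation": [-4.5, -3.77, -3.48], "hand": 0}
    - {"twist": [0, -110.2, 0], "translation": [-4.5, -3.77, -3.48], "hand": 0}

```text
time_s: 14.2
position: [0.3809, 0.0396, 0.0992]
tcp_rot: [-1.571, -0.002, 0.149]
ft_force: [-0.0, -0.3, -1.2]
width: 0.0231
```

Run:
```python
from h import *
st();cv2.imwrite('pics/top5.png',snapshot('top'));cv2.imwrite('pics/side5.png',snapshot('side'))
```

```text
t 14.2 p [0.3809 0.0396 0.0992] rpy [-9.002e+01 -9.000e-02  8.520e+00] w 0.0231 F [-0.  -0.3 -1.2] q [-0.08 -0.16  2.27 -0.    1.03 -1.8 ]
```

View pics/top5.png

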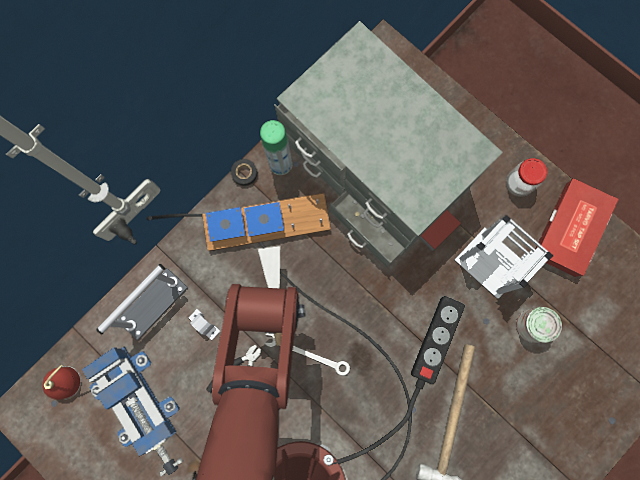

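View pics/side5.png

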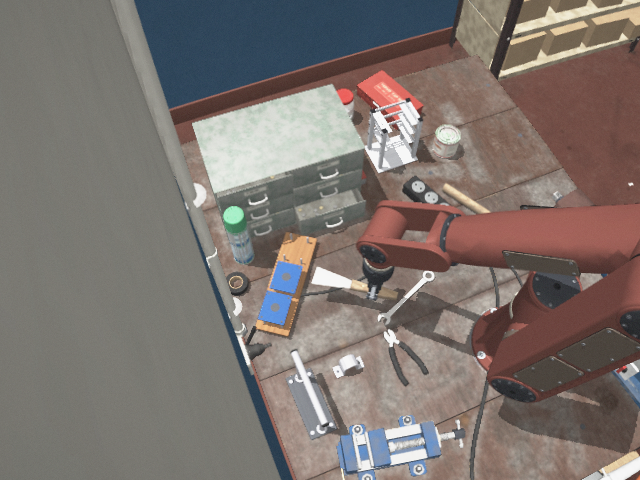

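Run:
```python
from h import *
crop('side','s11',305,255,405,310,8,'pics/side5.png')
crop('top','t11',250,235,300,295,10,'pics/top5.png')
```

```text
(no output)
```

View pics/s11.png

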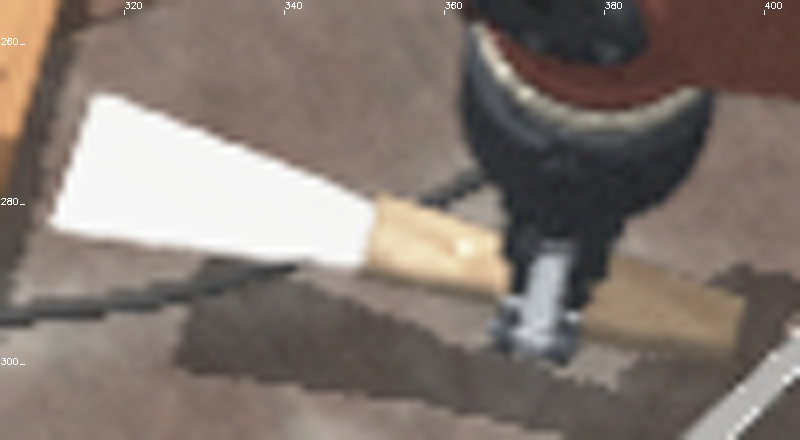

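View pics/t11.png

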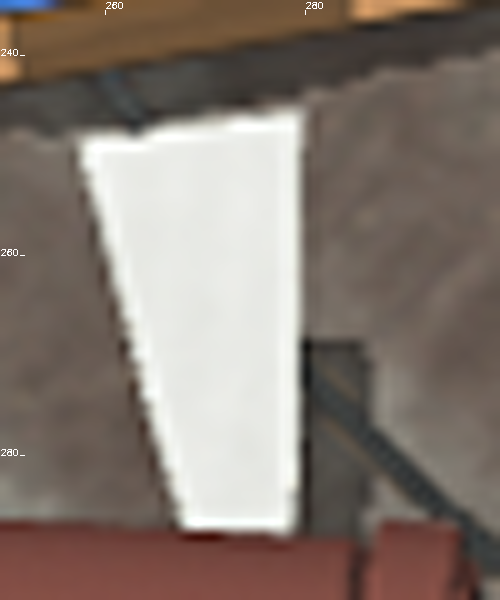

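Run:
```python
from h import *
np.set_printoptions(precision=4,suppress=True)
P=tri([[311.1,283],[316.6,266.1],[349.1,288],[351.75,279.5]],[[257.4,248.3],[279.9,245.3],[267.8,287.2],[278.9,287.3]])
print(P);t=P[:2].mean(0)[:3];r=P[2:].mean(0)[:3];print(t,r);d=t-r;print('az',np.degrees(np.arctan2(d[1],d[0])),'pitch',np.degrees(np.arcsin(d[2]/np.linalg.norm(d))),np.linalg.norm(d))
p,R=tmat();print('tip rel tool',R.T@(t-p)*1000)
print(onz('top',[[257.4,248.3],[279.9,245.3]],.104).mean(0))
```

```text
[[0.5365 0.0837 0.105  0.001 ]
 [0.5426 0.0329 0.103  0.0005]
 [0.4443 0.0605 0.108  0.0074]
 [0.4451 0.0358 0.1084 0.0041]]
[0.5396 0.0583 0.104 ] [0.4447 0.0482 0.1082]
az 6.101268675761742 pitch -2.5361458617826824 0.09551562964065162
tip rel tool [159.7173  -4.5721  -3.9206]
[0.5399 0.0584 0.104 ]
```

Run:
```python
from h import *
go([.3808,.0384,.041],9.7)
```

```text
trans [-0.01  2.33 -0.04] twist [ 0.02 -1.55  0.08] dist mm 58
```

Emit:
drive_tool:
  moves:
    - {"twist": [0, -1, 0], "translation": [0, 0.6, -0.04], "hand": 0}
    - {"twist": [0, -1.4, 0], "translation": [0, 1.3, -0.04], "hand": 0}
    - {"twist": [0, -1.4, 0], "translation": [0, 2, -0.04], "hand": 0}
    - {"twist": [0, -1.4, 0], "translation": [0, 2.3, -0.04], "hand": 0}
    - {"twist": [0, -1.4, 0], "translation": [0, 2.33, -0.04], "hand": 0}
    - {"twist": [0, -1.4, 0], "translation": [0, 2.33, -0.04], "hand": 0}
    - {"twist": [0, -1.4, 0], "translation": [0, 2.33, -0.04], "hand": 0}

```text
time_s: 14.88
position: [0.3816, 0.0385, 0.0411]
tcp_rot: [-1.571, -0.002, 0.166]
ft_force: [-0.7, 0.6, -0.5]
width: 0.0229
```

Run:
```python
from h import *
st();go([.4946,.0548,.041],9.7)
crop('side','s12',255,250,375,330,6)
crop('top','t12',230,195,300,275,8)
```

```text
t 14.88 p [0.3816 0.0385 0.0411] rpy [-9.003e+01 -9.000e-02  9.510e+00] w 0.0229 F [-0.7  0.6 -0.5] q [-0.08 -0.03  2.29 -0.    0.88 -1.82]
trans [ 4.56  0.01 -0.1 ] twist [ 0.03 -0.19  0.09] dist mm 114
```

View pics/s12.png

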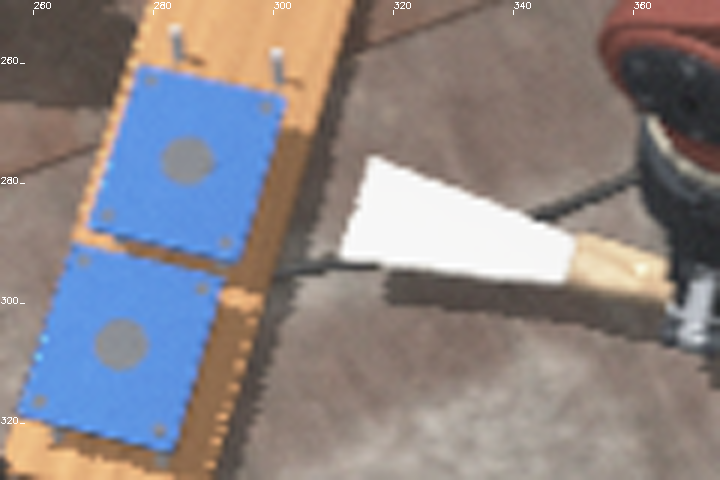

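View pics/t12.png

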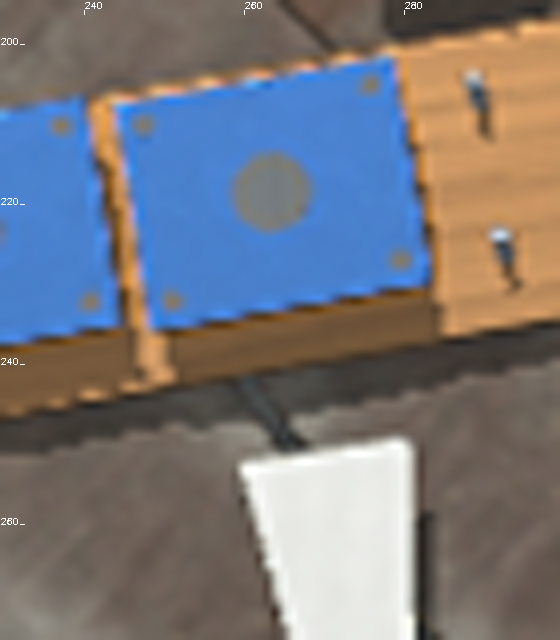

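Run:
```python
from h import *
np.set_printoptions(precision=4,suppress=True)
P=tri([[311.5,293.2],[316.5,275.3]],[[259.6,252.6],[280.6,249.75]]);print(P)
t=P.mean(0)[:3];d=P[0]-P[1];print(t,'az',np.degrees(np.arctan2(-d[0],d[1])))
p,R=tmat();print(R.T@(t-p)*1000)
c=np.array([.6151,.0722]);a=np.radians(8.2);print('lateral off lane line',(t[:2]-c)@[-np.sin(a),np.cos(a)]*1000,'to c',(c-t[:2])@[np.cos(a),np.sin(a)]*1000)
print(onz('top',[[259.6,252.6],[280.6,249.75]],.046))
```

```text
[[0.5361 0.0856 0.0445 0.0014]
 [0.5416 0.0354 0.0521 0.0013]]
[0.5389 0.0605 0.0483] az 6.2968373489239315
[158.4442  -6.5393  -4.2739]
lateral off lane line -0.7068462881975065 to c 77.11684951871966
[[0.5365 0.0855 0.046 ]
 [0.542  0.0358 0.046 ]]
```

Emit:
drive_tool:
  moves:
    - {"twist": [0, 0, 0], "translation": [0.3, 0, 0], "hand": 0}
    - {"twist": [0, 0, 0], "translation": [0.8, 0, -0.01], "hand": 0}
    - {"twist": [0, 0, 0], "translation": [1.3, 0, -0.02], "hand": 0}
    - {"twist": [0, 0, 0], "translation": [1.8, 0, -0.03], "hand": 0}
    - {"twist": [0, -0.2, 0], "translation": [2.3, 0, -0.04], "hand": 0}
    - {"twist": [0, -0.3, 0], "translation": [2.8, 0, -0.05], "hand": 0}
    - {"twist": [0, -0.3, 0], "translation": [3.3, 0, -0.06], "hand": 0}
    - {"twist": [0, -0.3, 0], "translation": [3.8, 0, -0.08], "hand": 0}
    - {"twist": [0, -0.3, 0], "translation": [4.2, 0, -0.09], "hand": 0}
    - {"twist": [0, -0.3, 0], "translation": [4.5, 0, -0.1], "hand": 0}
    - {"twist": [0, -0.3, 0], "translation": [4.6, 0, -0.1], "hand": 0}
    - {"twist": [0, -0.3, 0], "translation": [4.6, 0, -0.1], "hand": 0}
    - {"twist": [0, -0.3, 0], "translation": [4.6, 0, -0.1], "hand": 0}

```text
time_s: 16.07
position: [0.4941, 0.0552, 0.0401]
tcp_rot: [-1.571, 0.001, 0.172]
ft_force: [0.2, 0.1, -0.5]
width: 0.0228
```

Run:
```python
from h import *
st();go([.4946,.0548,.075],9.7)
crop('side','s13',255,230,375,330,6)
crop('top','t13',200,195,320,295,6)
```

```text
t 16.07 p [0.4941 0.0552 0.0401] rpy [-8.999e+01  5.000e-02  9.860e+00] w 0.0228 F [ 0.2  0.1 -0.5] q [-0.03  0.21  2.03 -0.    0.9  -1.77]
trans [ 0.02 -1.4  -0.02] twist [-0.01  0.16 -0.05] dist mm 35
```

View pics/s13.png

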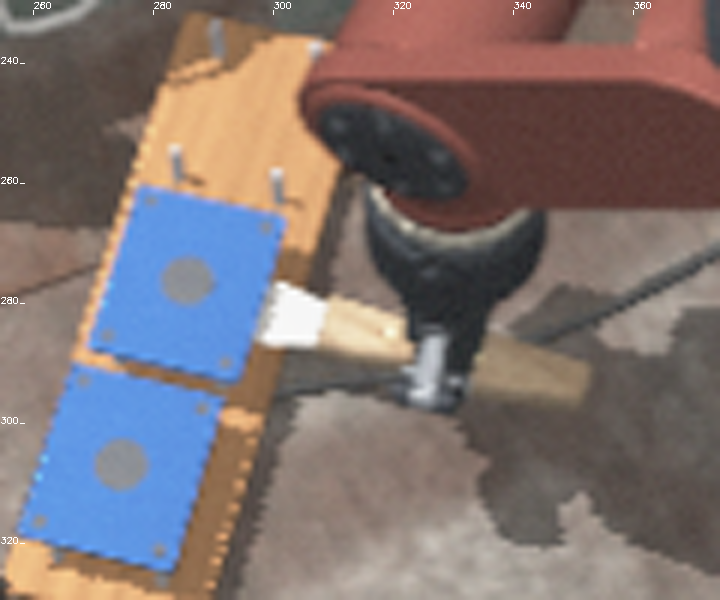

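View pics/t13.png

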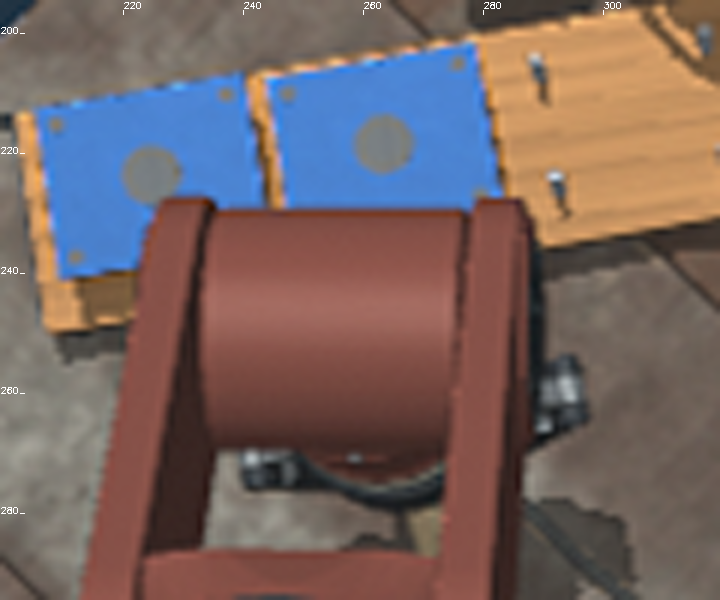

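Emit:
drive_tool:
  moves:
    - {"twist": [0, 0, 0], "translation": [0, -0.15, 0], "hand": 0}
    - {"twist": [0, 0, 0], "translation": [0, -0.3, 0], "hand": 0}
    - {"twist": [0, 0, 0], "translation": [0, -0.4, 0], "hand": 0}
    - {"twist": [0, 0, 0], "translation": [0, -0.5, 0], "hand": 0}
    - {"twist": [0, 0, 0], "translation": [0, -0.6, 0], "hand": 0}
    - {"twist": [0, 0, 0], "translation": [0, -0.75, 0], "hand": 0}
    - {"twist": [0, 0, 0], "translation": [0, -0.9, 0], "hand": 0}
    - {"twist": [0, 0, 0], "translation": [0, -1.05, 0], "hand": 0}
    - {"twist": [0, 0, 0], "translation": [0, -1.2, 0], "hand": 0}
    - {"twist": [0, 0, 0], "translation": [0, -1.3, 0], "hand": 0}
    - {"twist": [0, 0, 0], "translation": [0, -1.4, 0], "hand": 0}
    - {"twist": [0, 0, 0], "translation": [0, -1.4, 0], "hand": 0}
    - {"twist": [0, 0, 0], "translation": [0, -1.4, 0], "hand": 0}

```text
time_s: 17.25
position: [0.4947, 0.0552, 0.0755]
tcp_rot: [-1.571, -0.0, 0.172]
ft_force: [0.7, 0.3, -2.2]
width: 0.0231
```

Run:
```python
from h import *
st()
crop('side','s14',255,230,375,330,6)
```

```text
t 17.25 p [0.4947 0.0552 0.0755] rpy [-9.00e+01 -2.00e-02  9.86e+00] w 0.0231 F [ 0.7  0.3 -2.2] q [-0.03  0.15  2.02  0.    0.97 -1.77]
```

View pics/s14.png

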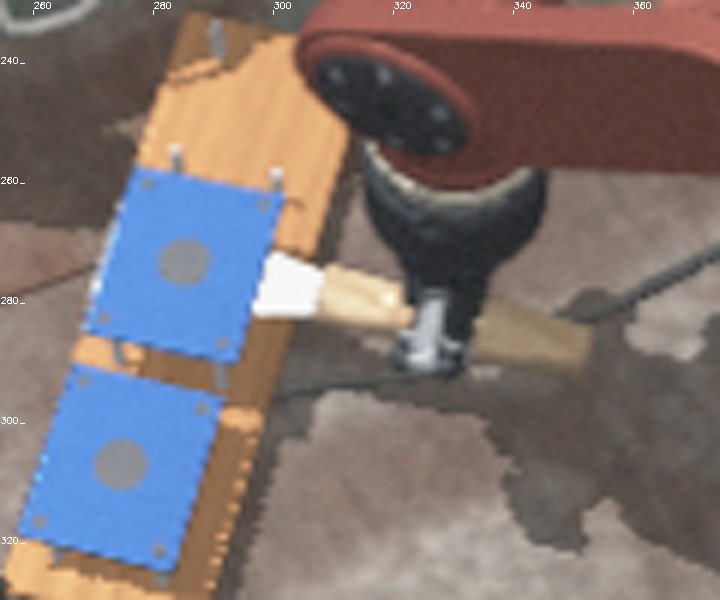

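Emit:
drive_tool:
  moves:
    - {"twist": [0, 0, 0], "translation": [-0.05, -0.05, 0], "hand": 0}
    - {"twist": [0, 0, 0], "translation": [-0.15, -0.15, 0], "hand": 0}
    - {"twist": [0, 0, 0], "translation": [-0.35, -0.3, 0.01], "hand": 0}
    - {"twist": [0, 0, 0], "translation": [-0.6, -0.5, 0.02], "hand": 0}
    - {"twist": [0, 0, 0], "translation": [-0.9, -0.75, 0.03], "hand": 0}
    - {"twist": [0, 0, 0], "translation": [-1.2, -1, 0.03], "hand": 0}
    - {"twist": [0, 0, 0], "translation": [-1.5, -1.25, 0.04], "hand": 0}
    - {"twist": [0, 0, 0], "translation": [-1.8, -1.5, 0.05], "hand": 0}
    - {"twist": [0, 0, 0], "translation": [-2.1, -1.75, 0.06], "hand": 0}
    - {"twist": [0, 0, 0], "translation": [-2.4, -2, 0.07], "hand": 0}
    - {"twist": [0, 0, 0], "translation": [-2.7, -2.25, 0.08], "hand": 0}
    - {"twist": [0, 0, 0], "translation": [-3, -2.5, 0.09], "hand": 0}
    - {"twist": [0, 0, 0], "translation": [-3.3, -2.75, 0.09], "hand": 0}
    - {"twist": [0, 0, 0], "translation": [-3.6, -3, 0.1], "hand": 0}
    - {"twist": [0, 0, 0], "translation": [-3.9, -3.25, 0.11], "hand": 0}
    - {"twist": [0, 0, 0], "translation": [-4.2, -3.5, 0.12], "hand": 0}
    - {"twist": [0, 0, 0], "translation": [-4.4, -3.7, 0.12], "hand": 0}
    - {"twist": [0, 0, 0], "translation": [-4.55, -3.82, 0.13], "hand": 0}
    - {"twist": [0, 0, 0], "translation": [-4.6, -3.86, 0.13], "hand": 0}
    - {"twist": [0, 0, 0], "translation": [-4.6, -3.86, 0.13], "hand": 0}

```text
time_s: 18.97
position: [0.3806, 0.0387, 0.1721]
tcp_rot: [-1.571, -0.001, 0.172]
ft_force: [1.0, -0.1, -1.2]
width: 0.0231
```

Run:
```python
from h import *
st()
cv2.imwrite('pics/top6.png',snapshot('top'));cv2.imwrite('pics/side6.png',snapshot('side'))
crop('side','s15',255,180,415,300,5,'pics/side6.png')
crop('top','t15',200,195,330,295,6,'pics/top6.png')
```

```text
t 18.97 p [0.3806 0.0387 0.1721] rpy [-9.001e+01 -5.000e-02  9.860e+00] w 0.0231 F [ 1.  -0.1 -1.2] q [-0.08 -0.28  2.21  0.    1.21 -1.83]
```

View pics/s15.png

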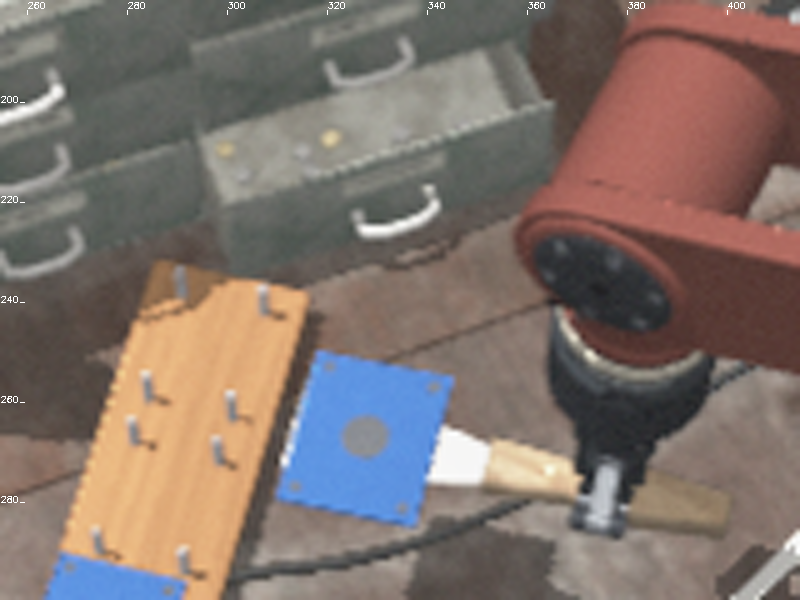

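View pics/t15.png

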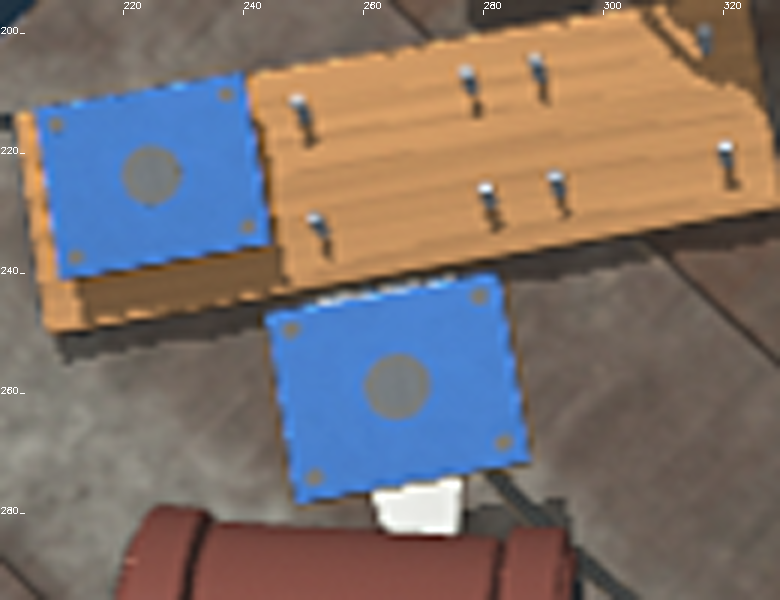

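```bash
cat >> h.py <<'E'
def plate(im,n,box):
    h=cv2.cvtColor(im,cv2.COLOR_BGR2HSV);m=cv2.inRange(h,(100,120,60),(125,255,255))
    k=np.zeros_like(m);x0,y0,x1,y1=box;k[y0:y1,x0:x1]=255;m&=k
    cs,_=cv2.findContours(m,cv2.RETR_EXTERNAL,cv2.CHAIN_APPROX_NONE);c=max(cs,key=cv2.contourArea)[:,0,:].astype(float)
    return c
def rectz(n,c,z):
    w=(onz(n,c,z)[:,:2]*1000).astype(np.float32);r=cv2.minAreaRect(w);return r
E
python3 - <<'E'
from h import *
np.set_printoptions(precision=4,suppress=True)
t=plate(cv2.imread('pics/top6.png'),'top',(240,238,295,282));s=plate(cv2.imread('pics/side6.png'),'side',(308,248,348,290))
for z in(.174,.178,.182,.186):
    print(z,rectz('top',t,z),rectz('side',s,z))
print('hole tri',tri([[255+365/5-.5,180+436/5-.5]],[[200+397/6-.5,195+386/6-.5]]))
E
```

```text
0.174 ((502.02789306640625, 57.83409118652344), (69.642333984375, 84.42664337158203), 8.920890808105469) ((501.3761901855469, 56.65974426269531), (67.04979705810547, 84.33785247802734), 9.082743644714355)
0.178 ((501.42803955078125, 57.4267463684082), (69.41895294189453, 84.15580749511719), 8.920904159545898) ((500.6366882324219, 58.48617935180664), (66.84378051757812, 84.07865142822266), 9.082764625549316)
0.182 ((500.82818603515625, 57.019386291503906), (69.19551086425781, 83.88496398925781), 8.920916557312012) ((499.8971862792969, 60.312591552734375), (66.63773345947266, 83.81948852539062), 9.08273983001709)
0.186 ((500.22833251953125, 56.61203384399414), (68.97215270996094, 83.6141357421875), 8.920930862426758) ((499.15765380859375, 62.139015197753906), (66.4316635131836, 83.56029510498047), 9.082761764526367)
hole tri [[0.5015 0.0578 0.178  0.0001]]
```

Run:
```python
from h import *
np.set_printoptions(precision=4,suppress=True)
S=np.array([[328,362],[434,388],[295,486],[403,508]])/5+[254.5,179.5]
T=np.array([[479,296],[503,443],[291,329],[314,478]])/6+[199.5,194.5]
P=tri(S,T);print(P)
front=P[[0,2]].mean(0);back=P[[1,3]].mean(0);d=(front-back)[:3];print('pitch',np.degrees(np.arctan2(d[2],np.hypot(*d[:2]))),np.linalg.norm(d))
l=P[[2,3]].mean(0)-P[[0,1]].mean(0);print('roll',np.degrees(np.arctan2(l[2],np.hypot(*l[:2]))))
c=P.mean(0)[:3];p,R=tmat();print(c,R.T@(c-p)*1000)
```

```text
[[0.5333 0.0281 0.1805 0.0012]
 [0.48   0.0204 0.1788 0.    ]
 [0.5231 0.0955 0.1766 0.0003]
 [0.4693 0.0873 0.1792 0.    ]]
pitch -0.5302307464966614 0.054105355466443836
roll -1.4605089239953155
[0.5014 0.0578 0.1788] [122.2158  -7.0668  -1.833 ]
```

Emit:
drive_tool:
  moves:
    - {"twist": [0, 0, 0], "translation": [0, -0.08, 0], "hand": 0}
    - {"twist": [0, 0, 0], "translation": [0, -0.25, 0], "hand": 0}
    - {"twist": [0, 0, 0], "translation": [0, -0.5, 0], "hand": 0}
    - {"twist": [0, 0, 0], "translation": [0, -0.85, 0], "hand": 0}
    - {"twist": [0, 0, 0], "translation": [0, -1.25, 0], "hand": 0}
    - {"twist": [0, 0, 0], "translation": [0, -1.65, 0], "hand": 0}
    - {"twist": [0, 0, 0], "translation": [0, -2.05, 0], "hand": 0}
    - {"twist": [0, 0, 0], "translation": [0, -2.45, 0], "hand": 0}
    - {"twist": [0, 0, 0], "translation": [0, -2.85, 0], "hand": 0}
    - {"twist": [0, 0, 0], "translation": [0, -3.25, 0], "hand": 0}
    - {"twist": [0, 0, 0], "translation": [0, -3.65, 0], "hand": 0}
    - {"twist": [0, 0, 0], "translation": [0, -4.05, 0], "hand": 0}
    - {"twist": [0, 0, 0], "translation": [0, -4.45, 0], "hand": 0}
    - {"twist": [0, 0, 0], "translation": [0, -4.8, 0], "hand": 0}
    - {"twist": [0, 0, 0], "translation": [0, -5.1, 0], "hand": 0}
    - {"twist": [0, 0, 0], "translation": [0, -5.3, 0], "hand": 0}
    - {"twist": [0, 0, 0], "translation": [0, -5.4, 0], "hand": 0}
    - {"twist": [0, 0, 0], "translation": [0, -5.4, 0], "hand": 0}

```text
time_s: 20.57
position: [0.381, 0.0387, 0.3074]
tcp_rot: [-1.571, -0.001, 0.172]
ft_force: [-0.2, -0.4, -1.3]
width: 0.0229
```

Run:
```python
from h import *
st()
O=np.array([.5019,-.4608]);d=lambda a:np.array([np.cos(np.radians(a)),np.sin(np.radians(a))])
x=d(-44.5)
f=O+.003*x-.1222*d(-43.6)+.0018*d(46.4);pre=f-.13*x;print('fin',f,'pre',pre)
go([*pre,.307],-43.6)
```

```text
t 20.57 p [0.381  0.0387 0.3074] rpy [-9.001e+01 -5.000e-02  9.860e+00] w 0.0229 F [-0.2 -0.4 -1.3] q [-0.08 -0.4   2.04  0.    1.5  -1.83]
fin [ 0.41678727 -0.37732771] pre [ 0.32406471 -0.28620951]
trans [-4.470e+00  1.000e-02 -1.241e+01] twist [-1.000e-02  5.346e+01  5.000e-02] dist mm 330
```

Emit:
drive_tool:
  moves:
    - {"twist": [0, 0.2, 0], "translation": [-0.02, 0, -0.05], "hand": 0}
    - {"twist": [0, 0.6, 0], "translation": [-0.05, 0, -0.15], "hand": 0}
    - {"twist": [0, 1.4, 0], "translation": [-0.12, 0, -0.32], "hand": 0}
    - {"twist": [0, 2.5, 0], "translation": [-0.21, 0, -0.57], "hand": 0}
    - {"twist": [0, 3.8, 0], "translation": [-0.32, 0, -0.89], "hand": 0}
    - {"twist": [0, 5.6, 0], "translation": [-0.46, 0, -1.29], "hand": 0}
    - {"twist": [0, 7.5, 0], "translation": [-0.63, 0, -1.74], "hand": 0}
    - {"twist": [0, 9.6, 0], "translation": [-0.8, 0, -2.23], "hand": 0}
    - {"twist": [0, 11.8, 0], "translation": [-0.98, 0, -2.73], "hand": 0}
    - {"twist": [0, 13.9, 0], "translation": [-1.16, 0, -3.23], "hand": 0}
    - {"twist": [0, 16, 0], "translation": [-1.34, 0, -3.72], "hand": 0}
    - {"twist": [0, 18.2, 0], "translation": [-1.52, 0, -4.22], "hand": 0}
    - {"twist": [0, 20.3, 0], "translation": [-1.7, 0, -4.72], "hand": 0}
    - {"twist": [0, 22.5, 0], "translation": [-1.88, 0, -5.21], "hand": 0}
    - {"twist": [0, 24.3, 0], "translation": [-2.03, 0, -5.65], "hand": 0}
    - {"twist": [0, 25.9, 0], "translation": [-2.17, 0, -6.02], "hand": 0}
    - {"twist": [0, 27.3, 0], "translation": [-2.28, 0, -6.33], "hand": 0}
    - {"twist": [0, 28.3, 0], "translation": [-2.37, 0, -6.58], "hand": 0}
    - {"twist": [0, 29.1, 0], "translation": [-2.44, 0, -6.76], "hand": 0}
    - {"twist": [0, 29.4, 0], "translation": [-2.46, 0, -6.83], "hand": 0}

```text
time_s: 22.23
position: [0.3491, -0.1407, 0.3068]
tcp_rot: [-1.571, 0.0, -0.343]
ft_force: [-0.1, 0.0, -0.8]
width: 0.0229
```

Run:
```python
from h import *
st()
t,w=go([.3241,-.2862,.307],-43.6)
for f in [.01,.03,.06,.10,.16,.23,.31,.39,.47,.55,.63,.71,.78,.84,.89,.93,.96,.985,1]: print(f,np.round(t*f,2),round(w[1]*f,1))
crop('top','t16',260,180,420,300,5)
```

```text
t 22.23 p [ 0.3491 -0.1407  0.3068] rpy [-9.001e+01  1.000e-02 -1.964e+01] w 0.0229 F [-0.1  0.  -0.8] q [-0.57 -0.41  2.05 -0.    1.5  -1.8 ]
trans [ 1.01 -0.01 -5.82] twist [ 1.000e-02  2.396e+01 -1.000e-02] dist mm 148
0.01 [ 0.01 -0.   -0.06] 0.2
0.03 [ 0.03 -0.   -0.17] 0.7
0.06 [ 0.06 -0.   -0.35] 1.4
0.1 [ 0.1  -0.   -0.58] 2.4
0.16 [ 0.16 -0.   -0.93] 3.8
0.23 [ 0.23 -0.   -1.34] 5.5
0.31 [ 0.31 -0.   -1.8 ] 7.4
0.39 [ 0.4  -0.   -2.27] 9.3
0.47 [ 0.48 -0.   -2.73] 11.3
0.55 [ 0.56 -0.01 -3.2 ] 13.2
0.63 [ 0.64 -0.01 -3.66] 15.1
0.71 [ 0.72 -0.01 -4.13] 17.0
0.78 [ 0.79 -0.01 -4.54] 18.7
0.84 [ 0.85 -0.01 -4.89] 20.1
0.89 [ 0.9  -0.01 -5.18] 21.3
0.93 [ 0.94 -0.01 -5.41] 22.3
0.96 [ 0.97 -0.01 -5.58] 23.0
0.985 [ 1.   -0.01 -5.73] 23.6
1 [ 1.01 -0.01 -5.82] 24.0
```

View pics/t16.png

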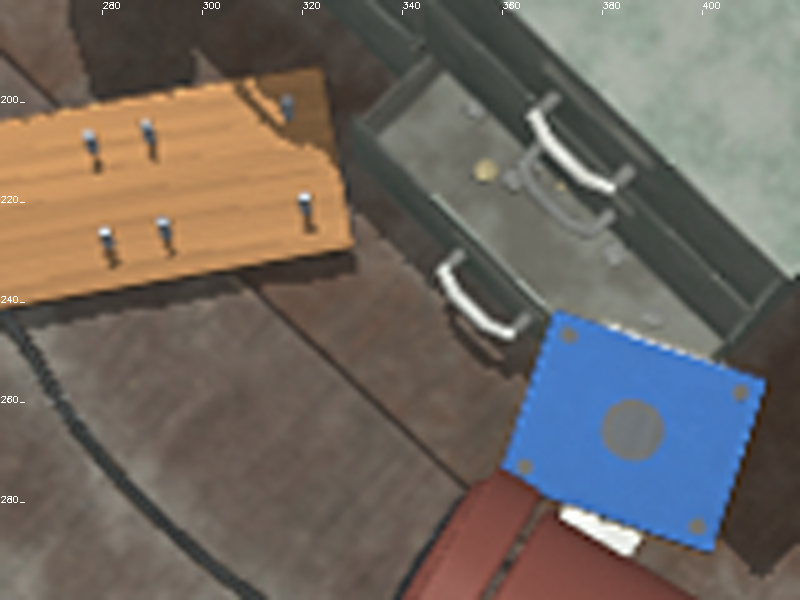

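Emit:
drive_tool:
  moves:
    - {"twist": [0, 0.2, 0], "translation": [0.01, 0, -0.06], "hand": 0}
    - {"twist": [0, 0.7, 0], "translation": [0.03, 0, -0.17], "hand": 0}
    - {"twist": [0, 1.4, 0], "translation": [0.06, 0, -0.35], "hand": 0}
    - {"twist": [0, 2.4, 0], "translation": [0.1, 0, -0.58], "hand": 0}
    - {"twist": [0, 3.8, 0], "translation": [0.16, 0, -0.93], "hand": 0}
    - {"twist": [0, 5.5, 0], "translation": [0.23, 0, -1.34], "hand": 0}
    - {"twist": [0, 7.4, 0], "translation": [0.31, 0, -1.8], "hand": 0}
    - {"twist": [0, 9.3, 0], "translation": [0.4, 0, -2.27], "hand": 0}
    - {"twist": [0, 11.3, 0], "translation": [0.48, 0, -2.73], "hand": 0}
    - {"twist": [0, 13.2, 0], "translation": [0.56, 0, -3.2], "hand": 0}
    - {"twist": [0, 15.1, 0], "translation": [0.64, 0, -3.66], "hand": 0}
    - {"twist": [0, 17, 0], "translation": [0.72, 0, -4.13], "hand": 0}
    - {"twist": [0, 18.7, 0], "translation": [0.79, 0, -4.54], "hand": 0}
    - {"twist": [0, 20.1, 0], "translation": [0.85, 0, -4.89], "hand": 0}
    - {"twist": [0, 21.3, 0], "translation": [0.9, 0, -5.18], "hand": 0}
    - {"twist": [0, 22.3, 0], "translation": [0.94, 0, -5.41], "hand": 0}
    - {"twist": [0, 23, 0], "translation": [0.97, 0, -5.58], "hand": 0}
    - {"twist": [0, 23.6, 0], "translation": [1, 0, -5.73], "hand": 0}
    - {"twist": [0, 24, 0], "translation": [1.01, 0, -5.82], "hand": 0}
    - {"twist": [0, 24, 0], "translation": [1.01, 0, -5.82], "hand": 0}

```text
time_s: 23.95
position: [0.3245, -0.2858, 0.3068]
tcp_rot: [-1.571, 0.0, -0.76]
ft_force: [-0.1, 0.3, -2.7]
width: 0.0229
```

Run:
```python
from h import *
st()
go([.3241,-.2862,.179],-43.6)
```

```text
t 23.95 p [ 0.3245 -0.2858  0.3068] rpy [-9.000e+01  1.000e-02 -4.356e+01] w 0.0229 F [-0.1  0.3 -2.7] q [-0.88 -0.27  1.95 -0.    1.46 -1.7 ]
trans [ 0.    5.11 -0.02] twist [ 0.    0.04 -0.01] dist mm 128
```

Lower to entry height for tier 3.

Emit:
drive_tool:
  moves:
    - {"twist": [0, 0, 0], "translation": [0, 0.06, 0], "hand": 0}
    - {"twist": [0, 0, 0], "translation": [0, 0.18, 0], "hand": 0}
    - {"twist": [0, 0, 0], "translation": [0, 0.4, 0], "hand": 0}
    - {"twist": [0, 0, 0], "translation": [0, 0.7, 0], "hand": 0}
    - {"twist": [0, 0, 0], "translation": [0, 1.05, 0], "hand": 0}
    - {"twist": [0, 0, 0], "translation": [0, 1.4, 0], "hand": 0}
    - {"twist": [0, 0, 0], "translation": [0, 1.75, 0], "hand": 0}
    - {"twist": [0, 0, 0], "translation": [0, 2.1, 0], "hand": 0}
    - {"twist": [0, 0, 0], "translation": [0, 2.5, 0], "hand": 0}
    - {"twist": [0, 0, 0], "translation": [0, 2.9, 0], "hand": 0}
    - {"twist": [0, 0, 0], "translation": [0, 3.3, 0], "hand": 0}
    - {"twist": [0, 0, 0], "translation": [0, 3.7, 0], "hand": 0}
    - {"twist": [0, 0, 0], "translation": [0, 4.1, 0], "hand": 0}
    - {"twist": [0, 0, 0], "translation": [0, 4.45, 0], "hand": 0}
    - {"twist": [0, 0, 0], "translation": [0, 4.75, 0], "hand": 0}
    - {"twist": [0, 0, 0], "translation": [0, 4.95, 0], "hand": 0}
    - {"twist": [0, 0, 0], "translation": [0, 5.06, 0], "hand": 0}
    - {"twist": [0, 0, 0], "translation": [0, 5.1, 0], "hand": 0}
    - {"twist": [0, 0, 0], "translation": [0, 5.1, 0], "hand": 0}

```text
time_s: 25.53
position: [0.3246, -0.2857, 0.1793]
tcp_rot: [-1.571, -0.0, -0.76]
ft_force: [-0.4, -0.1, -1.8]
width: 0.0234
```

Run:
```python
from h import *
st()
cv2.imwrite('pics/top7.png',snapshot('top'));cv2.imwrite('pics/side7.png',snapshot('side'))
crop('side','s17',340,80,480,200,5,'pics/side7.png')
crop('top','t17',400,190,560,310,5,'pics/top7.png')
```

```text
t 25.53 p [ 0.3246 -0.2857  0.1793] rpy [-9.000e+01 -1.000e-02 -4.354e+01] w 0.0234 F [-0.4 -0.1 -1.8] q [-0.88 -0.16  2.1   0.    1.2  -1.7 ]
```

View pics/s17.png

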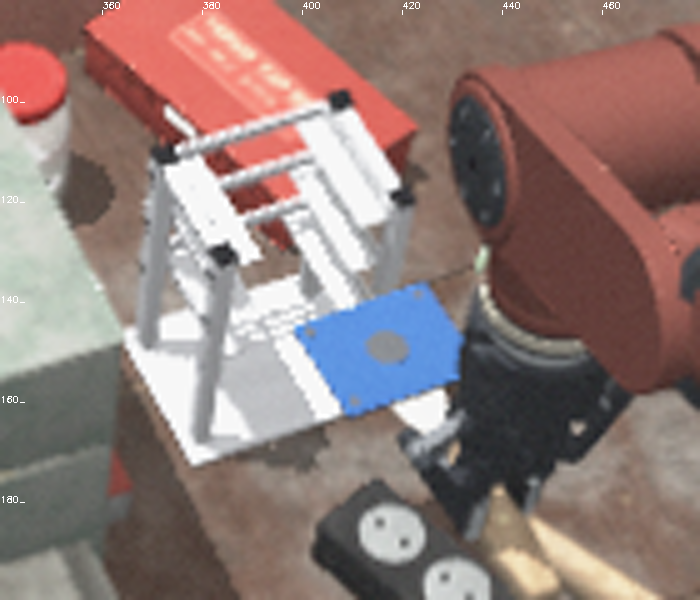

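View pics/t17.png

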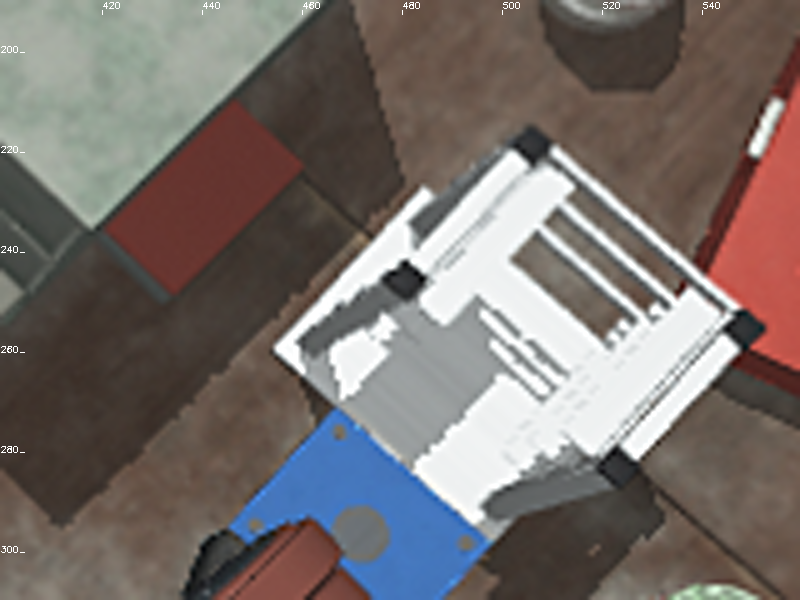

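Run:
```python
from h import *
np.set_printoptions(precision=4,suppress=True)
S=np.array([[387,347]])/5+[339.5,79.5];T=np.array([[360,533]])/5+[399.5,189.5]
h=tri(S,T);print('hole',h)
P=onz('top',np.array([[337,407],[490,541]])/5+[399.5,189.5],.184);print(P)
e=P[1]-P[0];print('edge az',np.degrees(np.arctan2(e[1],e[0])),np.linalg.norm(e))
O=np.array([.5019,-.4608]);a=np.radians(-44.5);x=np.array([np.cos(a),np.sin(a)]);y=np.array([-x[1],x[0]])
for q in (h[0,:2],P[0,:2],P[1,:2],P.mean(0)[:2]): print('rack xy',(q-O)@x*1000,(q-O)@y*1000)
# caps y check
C=onz('top',np.array([[532,145],[405,280],[744,329],[618,468]])/5+[399.5,189.5],.186)[:,:2]
for q in C: print('cap',(q-O)@x*1000,(q-O)@y*1000)
print(tmat()[0]);
```

```text
hole [[ 0.4111 -0.3689  0.1859  0.0004]]
[[ 0.4641 -0.3636  0.184 ]
 [ 0.4069 -0.4221  0.184 ]]
edge az -134.32105713460487 0.08181977582869836
rack xy -129.21527447721732 1.8760181558151738
rack xy -95.13191043968466 42.85508495581955
rack xy -94.8763760625337 -38.96429183745934
rack xy -95.00414325110916 1.9453965591801226
cap 44.28521948135625 56.260806317421064
cap -35.66623866161267 57.387431030428516
cap 43.12703394229607 -57.5459995550269
cap -36.65700940586383 -57.16931424066876
[ 0.3248 -0.286   0.1798]
```

Emit:
drive_tool:
  moves:
    - {"twist": [0, 0, 0], "translation": [0.06, 0, -0.05], "hand": 0}
    - {"twist": [0, 0, 0], "translation": [0.18, 0, -0.08], "hand": 0}
    - {"twist": [0, 0, 0], "translation": [0.4, 0, -0.09], "hand": 0}
    - {"twist": [0, 0, 0], "translation": [0.7, 0, -0.1], "hand": 0}
    - {"twist": [0, 0, 0], "translation": [1.05, 0, -0.1], "hand": 0}
    - {"twist": [0, 0, 0], "translation": [1.4, 0, -0.11], "hand": 0}
    - {"twist": [0, 0, 0], "translation": [1.75, 0, -0.12], "hand": 0}
    - {"twist": [0, 0, 0], "translation": [2.1, 0, -0.13], "hand": 0}
    - {"twist": [0, 0, 0], "translation": [2.45, 0, -0.13], "hand": 0}
    - {"twist": [0, 0, 0], "translation": [2.8, 0, -0.14], "hand": 0}
    - {"twist": [0, 0, 0], "translation": [3.15, 0, -0.14], "hand": 0}
    - {"twist": [0, 0, 0], "translation": [3.5, 0, -0.15], "hand": 0}
    - {"twist": [0, 0, 0], "translation": [3.85, 0, -0.15], "hand": 0}
    - {"twist": [0, 0, 0], "translation": [4.2, 0, -0.16], "hand": 0}
    - {"twist": [0, 0, 0], "translation": [4.55, 0, -0.16], "hand": 0}
    - {"twist": [0, 0, 0], "translation": [4.85, 0, -0.17], "hand": 0}
    - {"twist": [0, 0, 0], "translation": [5.1, 0, -0.17], "hand": 0}
    - {"twist": [0, 0, 0], "translation": [5.23, 0, -0.17], "hand": 0}
    - {"twist": [0, 0, 0], "translation": [5.28, 0, -0.17], "hand": 0}
    - {"twist": [0, 0, 0], "translation": [5.28, 0, -0.17], "hand": 0}

```text
time_s: 27.3
position: [0.4173, -0.3797, 0.1792]
tcp_rot: [-1.571, 0.0, -0.76]
ft_force: [0.5, 0.6, -1.5]
width: 0.0225
```

Run:
```python
from h import *
st()
cv2.imwrite('pics/top8.png',snapshot('top'));cv2.imwrite('pics/side8.png',snapshot('side'))
crop('side','s18',340,80,480,200,5,'pics/side8.png')
crop('top','t18',440,190,560,310,6,'pics/top8.png')
```

```text
t 27.3 p [ 0.4173 -0.3797  0.1792] rpy [-9.000e+01  2.000e-02 -4.353e+01] w 0.0225 F [ 0.5  0.6 -1.5] q [-0.86  0.14  1.81 -0.    1.2  -1.67]
```

View pics/s18.png

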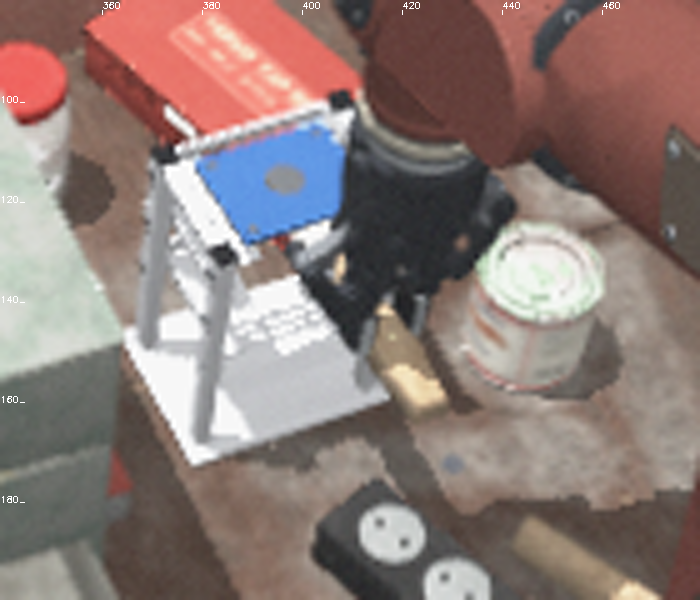

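View pics/t18.png

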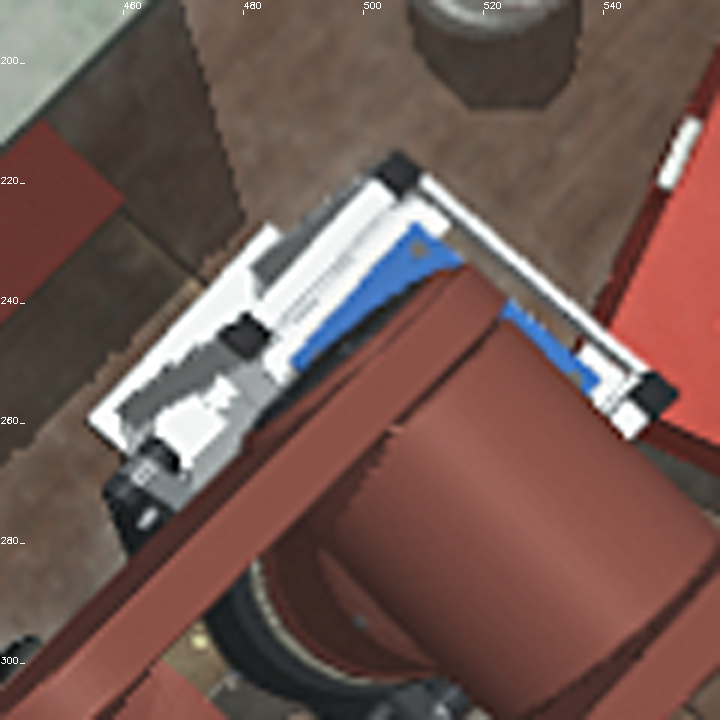

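Run:
```python
from h import *
O=np.array([.5019,-.4608]);a=np.radians(-44.5);x=np.array([np.cos(a),np.sin(a)]);y=np.array([-x[1],x[0]])
for z in(.180,.184,.186):
    q=onz('side',[[396.5,115.3]],z)[0,:2];print(z,(q-O)@x*1000,(q-O)@y*1000)
P=onz('top',np.array([[414,223],[600,381]])/6+[439.5,189.5],.184)[:,:2]
for q in P: print('front corners',(q-O)@x*1000,(q-O)@y*1000)
```

```text
0.18 5.883342241705355 -3.238343066516527
0.184 2.9282712056838807 -1.3019867298716254
0.186 1.450735687673183 -0.3338085615491358
front corners 35.20295033354708 40.82599751042712
front corners 35.39272459562994 -41.70004306269971
```

Emit:
drive_tool:
  moves:
    - {"twist": [0, 0, 0], "translation": [0, 0.08, 0], "hand": 0}
    - {"twist": [0, 0, 0], "translation": [0, 0.16, 0], "hand": 0}
    - {"twist": [0, 0, 0], "translation": [0, 0.24, 0], "hand": 0}
    - {"twist": [0, 0, 0], "translation": [0, 0.3, 0], "hand": 0}
    - {"twist": [0, 0, 0], "translation": [0, 0.36, 0], "hand": 0}
    - {"twist": [0, 0, 0], "translation": [0, 0.42, 0], "hand": 0}
    - {"twist": [0, 0, 0], "translation": [0, 0.48, 0], "hand": 0}
    - {"twist": [0, 0, 0], "translation": [0, 0.54, 0], "hand": 0}
    - {"twist": [0, 0, 0], "translation": [0, 0.6, 0], "hand": 0}
    - {"twist": [0, 0, 0], "translation": [0, 0.68, 0], "hand": 0}
    - {"twist": [0, 0, 0], "translation": [0, 0.76, 0], "hand": 0}
    - {"twist": [0, 0, 0], "translation": [0, 0.8, 0], "hand": 0}
    - {"twist": [0, 0, 0], "translation": [0, 0.8, 0], "hand": 0}

```text
time_s: 28.48
position: [0.4171, -0.3795, 0.159]
tcp_rot: [-1.571, 0.0, -0.76]
ft_force: [-0.2, -0.2, -1.4]
width: 0.0227
```

Run:
```python
from h import *
st()
crop('side','s19',340,80,480,200,5)
```

```text
t 28.48 p [ 0.4171 -0.3795  0.159 ] rpy [-9.000e+01  3.000e-02 -4.354e+01] w 0.0227 F [-0.2 -0.2 -1.4] q [-0.86  0.16  1.82 -0.    1.16 -1.67]
```

View pics/s19.png

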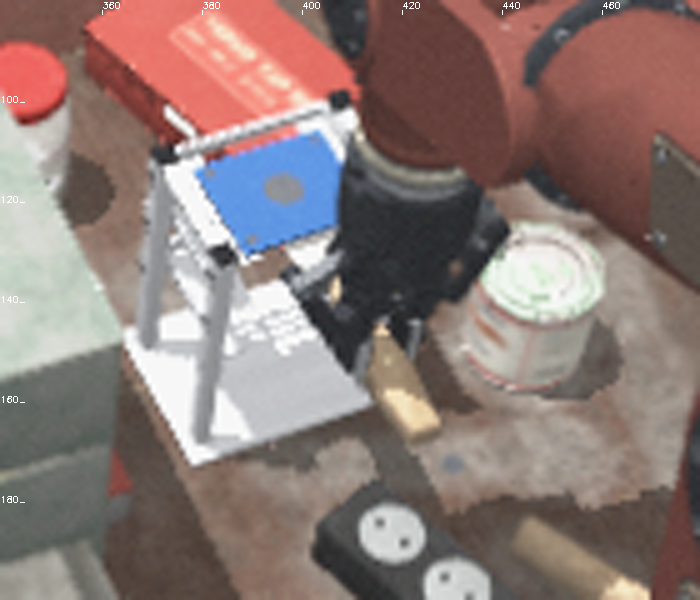

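Emit:
drive_tool:
  moves:
    - {"twist": [0, 0, 0], "translation": [-0.1, 0, 0], "hand": 0}
    - {"twist": [0, 0, 0], "translation": [-0.3, 0, 0.01], "hand": 0}
    - {"twist": [0, 0, 0], "translation": [-0.6, 0, 0.01], "hand": 0}
    - {"twist": [0, 0, 0], "translation": [-1, 0, 0.02], "hand": 0}
    - {"twist": [0, 0, 0], "translation": [-1.5, 0, 0.02], "hand": 0}
    - {"twist": [0, 0, 0], "translation": [-2, 0, 0.03], "hand": 0}
    - {"twist": [0, 0, 0], "translation": [-2.5, 0, 0.04], "hand": 0}
    - {"twist": [0, 0, 0], "translation": [-3, 0, 0.05], "hand": 0}
    - {"twist": [0, 0, 0], "translation": [-3.5, 0, 0.06], "hand": 0}
    - {"twist": [0, 0, 0], "translation": [-4, 0, 0.07], "hand": 0}
    - {"twist": [0, 0, 0], "translation": [-4.5, 0, 0.08], "hand": 0}
    - {"twist": [0, 0, 0], "translation": [-5, 0, 0.08], "hand": 0}
    - {"twist": [0, 0, 0], "translation": [-5.3, 0, 0.09], "hand": 0}
    - {"twist": [0, 0, 0], "translation": [-5.3, 0, 0.09], "hand": 0}
    - {"twist": [0, 0, 0], "translation": [-5.3, 0, 0.09], "hand": 0}

```text
time_s: 29.78
position: [0.3226, -0.2865, 0.1594]
tcp_rot: [-1.571, -0.001, -0.76]
ft_force: [0.7, -0.3, -0.5]
width: 0.0231
```

Run:
```python
from h import *
st()
cv2.imwrite('pics/top9.png',snapshot('top'));cv2.imwrite('pics/side9.png',snapshot('side'))
crop('side','s20',340,80,480,200,5,'pics/side9.png')
crop('top','t20',420,200,560,310,5,'pics/top9.png')
O=np.array([.5019,-.4608]);a=np.radians(-44.5);x=np.array([np.cos(a),np.sin(a)]);y=np.array([-x[1],x[0]])
for n,box in(('top',(450,200,560,300)),('side',(370,90,430,140))):
    c=plate(cv2.imread(f'pics/{n}9.png'),n,box);r=rectz(n,c,.173);q=np.array(r[0])/1000;print(n,r,(q-O)@x*1000,(q-O)@y*1000)
```

```text
t 29.78 p [ 0.3226 -0.2865  0.1594] rpy [-9.001e+01 -6.000e-02 -4.354e+01] w 0.0231 F [ 0.7 -0.3 -0.5] q [-0.89 -0.13  2.12  0.    1.15 -1.7 ]
top ((502.9132995605469, -463.5929870605469), (82.62190246582031, 68.83894348144531), 45.98838806152344) 2.680366872494688 -1.2818682259186143
side ((503.77301025390625, -464.3343811035156), (81.54600524902344, 69.82706451416016), 45.77212142944336) 3.8132058638893978 -1.2080886704731058
```

View pics/s20.png

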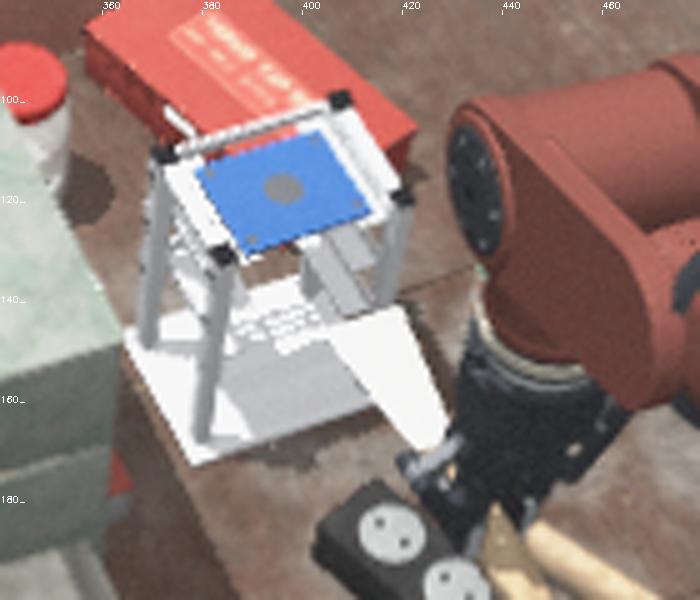

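View pics/t20.png

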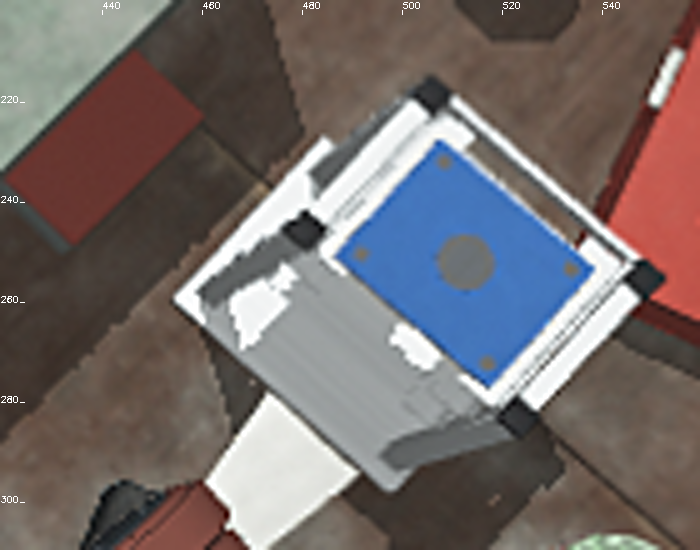

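Emit:
drive_tool:
  moves:
    - {"twist": [0, 0, 0], "translation": [-0.2, -0.6, 0], "hand": 0}
    - {"twist": [0, 0, 0], "translation": [-0.2, -1.5, 0], "hand": 0}
    - {"twist": [0, 0, 0], "translation": [-0.2, -2.5, 0], "hand": 0}
    - {"twist": [0, 0, 0], "translation": [-0.2, -3.5, 0], "hand": 0}
    - {"twist": [0, 0, 0], "translation": [-0.2, -4.5, 0], "hand": 0}
    - {"twist": [0, 0, 0], "translation": [-0.2, -5.4, 0], "hand": 0}
    - {"twist": [0, 0, 0], "translation": [-0.2, -5.9, 0], "hand": 0}
    - {"twist": [0, 0, 0], "translation": [-0.2, -6, 0], "hand": 0}
    - {"twist": [0, 0, 0], "translation": [-0.2, -6, 0], "hand": 0}

```text
time_s: 30.63
position: [0.3196, -0.2838, 0.3099]
tcp_rot: [-1.571, -0.002, -0.76]
ft_force: [0.0, -0.9, -1.3]
width: 0.0231
```

Run:
```python
from h import *
st()
t,w=go([.3705,.1317,.305],9.7)
for f in [.02,.06,.12,.19,.26,.33,.40,.47,.54,.61,.68,.75,.82,.88,.93,.97,.99,1]: print(f,np.round(t*f,2),round(w[1]*f,1))
```

```text
t 30.63 p [ 0.3196 -0.2838  0.3099] rpy [-9.001e+01 -9.000e-02 -4.354e+01] w 0.0231 F [ 0.  -0.9 -1.3] q [-0.89 -0.28  1.95  0.    1.47 -1.7 ]
trans [-9.97  0.18 13.45] twist [ 5.000e-02 -5.324e+01  8.000e-02] dist mm 419
0.02 [-0.2   0.    0.27] -1.1
0.06 [-0.6   0.01  0.81] -3.2
0.12 [-1.2   0.02  1.61] -6.4
0.19 [-1.89  0.03  2.56] -10.1
0.26 [-2.59  0.05  3.5 ] -13.8
0.33 [-3.29  0.06  4.44] -17.6
0.4 [-3.99  0.07  5.38] -21.3
0.47 [-4.69  0.08  6.32] -25.0
0.54 [-5.39  0.1   7.26] -28.7
0.61 [-6.08  0.11  8.21] -32.5
0.68 [-6.78  0.12  9.15] -36.2
0.75 [-7.48  0.13 10.09] -39.9
0.82 [-8.18  0.14 11.03] -43.7
0.88 [-8.78  0.16 11.84] -46.8
0.93 [-9.28  0.16 12.51] -49.5
0.97 [-9.67  0.17 13.05] -51.6
0.99 [-9.87  0.17 13.32] -52.7
1 [-9.97  0.18 13.45] -53.2
```

Emit:
drive_tool:
  moves:
    - {"twist": [0, -1.1, 0], "translation": [-0.2, 0, 0.27], "hand": 0}
    - {"twist": [0, -3.2, 0], "translation": [-0.6, 0, 0.81], "hand": 0}
    - {"twist": [0, -6.4, 0], "translation": [-1.2, 0, 1.61], "hand": 0}
    - {"twist": [0, -10.1, 0], "translation": [-1.89, 0, 2.56], "hand": 0}
    - {"twist": [0, -13.8, 0], "translation": [-2.59, 0, 3.5], "hand": 0}
    - {"twist": [0, -17.6, 0], "translation": [-3.29, 0, 4.44], "hand": 0}
    - {"twist": [0, -21.3, 0], "translation": [-3.99, 0, 5.38], "hand": 0}
    - {"twist": [0, -25, 0], "translation": [-4.69, 0, 6.32], "hand": 0}
    - {"twist": [0, -28.7, 0], "translation": [-5.39, 0, 7.26], "hand": 0}
    - {"twist": [0, -32.5, 0], "translation": [-6.08, 0, 8.21], "hand": 0}
    - {"twist": [0, -36.2, 0], "translation": [-6.78, 0, 9.15], "hand": 0}
    - {"twist": [0, -39.9, 0], "translation": [-7.48, 0, 10.09], "hand": 0}
    - {"twist": [0, -43.7, 0], "translation": [-8.18, 0, 11.03], "hand": 0}
    - {"twist": [0, -46.8, 0], "translation": [-8.78, 0, 11.84], "hand": 0}
    - {"twist": [0, -49.5, 0], "translation": [-9.28, 0, 12.51], "hand": 0}
    - {"twist": [0, -51.6, 0], "translation": [-9.67, 0, 13.05], "hand": 0}
    - {"twist": [0, -52.7, 0], "translation": [-9.87, 0, 13.32], "hand": 0}
    - {"twist": [0, -53.2, 0], "translation": [-9.97, 0, 13.45], "hand": 0}
    - {"twist": [0, -53.2, 0], "translation": [-9.97, 0, 13.45], "hand": 0}

```text
time_s: 32.22
position: [0.3693, 0.1325, 0.308]
tcp_rot: [-1.571, 0.003, 0.17]
ft_force: [-0.2, 0.0, -0.9]
width: 0.023
```

Run:
```python
from h import *
st()
go([.3705,.1317,.041],9.7)
cv2.imwrite('pics/top10.png',snapshot('top'));cv2.imwrite('pics/side10.png',snapshot('side'))
```

```text
t 32.22 p [0.3693 0.1325 0.308 ] rpy [-90.01   0.15   9.74] w 0.023 F [-0.2  0.  -0.9] q [ 0.17 -0.37  2.02 -0.    1.49 -1.58]
trans [ 0.07 10.68 -0.04] twist [ 0.01  0.04 -0.15] dist mm 267
```

View pics/top10.png

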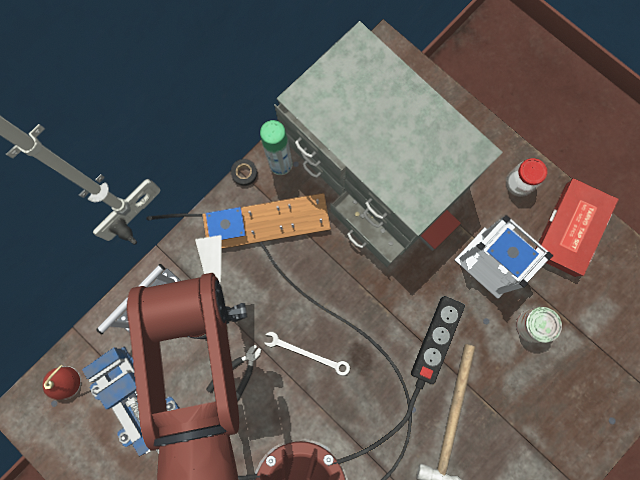

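View pics/side10.png

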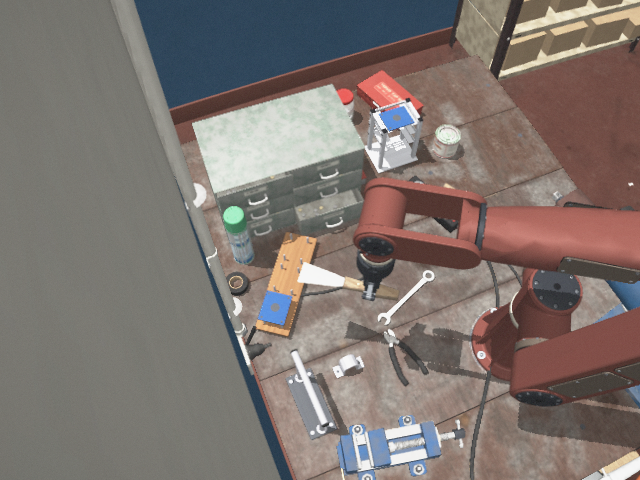

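Emit:
drive_tool:
  moves:
    - {"twist": [0, 0, 0], "translation": [0.02, 0.4, 0], "hand": 0}
    - {"twist": [0, 0, 0], "translation": [0.05, 1.2, 0], "hand": 0}
    - {"twist": [0, 0, 0], "translation": [0.07, 2.1, -0.02], "hand": 0}
    - {"twist": [0, 0, 0], "translation": [0.07, 3, -0.04], "hand": 0}
    - {"twist": [0, 0, 0], "translation": [0.07, 3.9, -0.04], "hand": 0}
    - {"twist": [0, 0, 0], "translation": [0.07, 4.8, -0.04], "hand": 0}
    - {"twist": [0, 0, 0], "translation": [0.07, 5.7, -0.04], "hand": 0}
    - {"twist": [0, 0, 0], "translation": [0.07, 6.6, -0.04], "hand": 0}
    - {"twist": [0, 0, 0], "translation": [0.07, 7.5, -0.04], "hand": 0}
    - {"twist": [0, 0, 0], "translation": [0.07, 8.4, -0.04], "hand": 0}
    - {"twist": [0, 0, 0], "translation": [0.07, 9.2, -0.04], "hand": 0}
    - {"twist": [0, 0, 0], "translation": [0.07, 9.9, -0.04], "hand": 0}
    - {"twist": [0, 0, 0], "translation": [0.07, 10.4, -0.04], "hand": 0}
    - {"twist": [0, 0, 0], "translation": [0.07, 10.6, -0.04], "hand": 0}
    - {"twist": [0, 0, 0], "translation": [0.07, 10.65, -0.04], "hand": 0}
    - {"twist": [0, 0, 0], "translation": [0.07, 10.65, -0.04], "hand": 0}
    - {"twist": [0, 0, 0], "translation": [0.07, 10.65, -0.04], "hand": 0}

```text
time_s: 33.73
position: [0.3729, 0.1314, 0.0438]
tcp_rot: [-1.571, -0.002, 0.168]
ft_force: [0.2, -0.1, -0.7]
width: 0.0228
```

Run:
```python
from h import *
st()
go([.4843,.1481,.041],9.7)
cv2.imwrite('pics/top11.png',snapshot('top'));cv2.imwrite('pics/side11.png',snapshot('side'))
crop('side','s22',250,270,370,350,6,'pics/side11.png')
crop('top','t22',190,200,260,280,8,'pics/top11.png')
```

```text
t 33.73 p [0.3729 0.1314 0.0438] rpy [-90.    -0.1    9.63] w 0.0228 F [ 0.2 -0.1 -0.7] q [ 0.16 -0.01  2.27 -0.    0.88 -1.58]
trans [ 4.51  0.12 -0.09] twist [ 0.   -0.07  0.1 ] dist mm 113
```

View pics/s22.png

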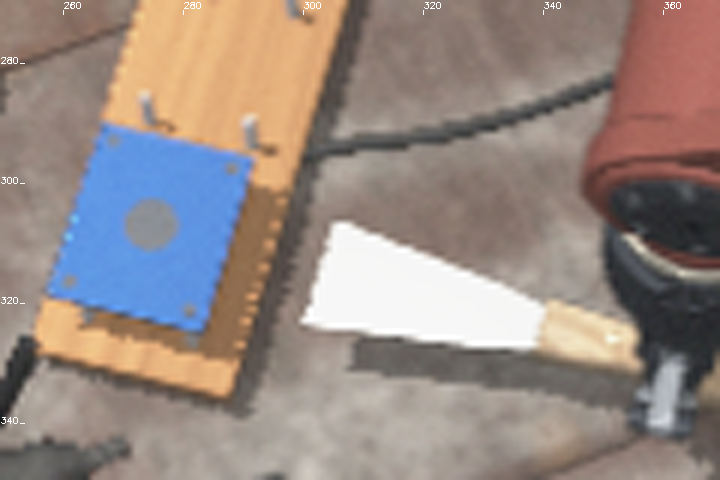

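View pics/t22.png

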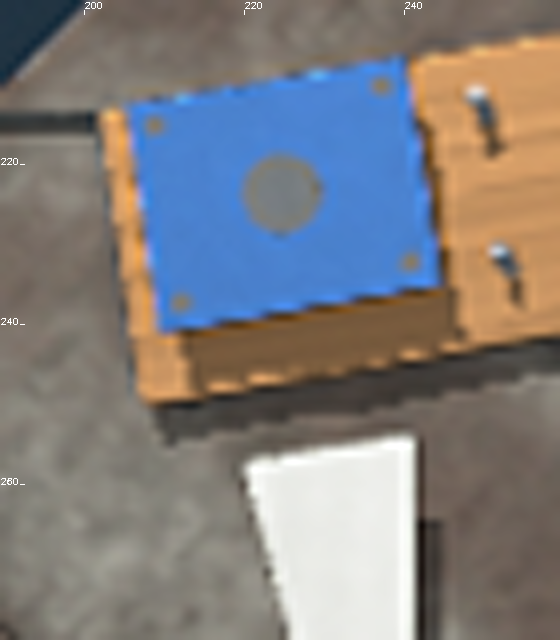

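Run:
```python
from h import *
np.set_printoptions(precision=4,suppress=True)
S=np.array([[303,325],[338,221]])/6+[249.5,269.5];T=np.array([[245,465],[414,438]])/8+[189.5,199.5]
P=tri(S,T);print(P);Q=onz('top',T,.048);print(Q);t=Q.mean(0)
d=P[0]-P[1];print('az',np.degrees(np.arctan2(-d[0],d[1])))
a=np.radians(8.2);u=np.array([np.cos(a),np.sin(a)]);n=np.array([-u[1],u[0]])
for nm,c in(('lane',(.6034,.1665)),('plate',(.6052,.1646))):
    print(nm,'tip lat',(t[:2]-c)@n*1000,'dist',(np.array(c)-t[:2])@u*1000)
c=plate(cv2.imread('pics/top11.png'),'top',(195,200,250,245));print(rectz('top',c,.058))
p,R=tmat();print(R.T@(t-p)*1000)
```

```text
[[0.5271 0.178  0.0501 0.0013]
 [0.5331 0.1281 0.0507 0.    ]]
[[0.5268 0.1783 0.048 ]
 [0.5335 0.1285 0.048 ]]
az 6.808678851965248
lane tip lat -2.5170773560231665 dist 74.41017664619524
plate tip lat -0.3797704366284459 dist 75.9207788877887
((605.4822387695312, 165.17469787597656), (69.3599853515625, 82.82202911376953), 8.646007537841797)
[158.4834  -3.5347  -4.7942]
```

Emit:
drive_tool:
  moves:
    - {"twist": [0, -0.4, 0], "translation": [0.1, 0.08, 0], "hand": 0}
    - {"twist": [0, -0.7, 0], "translation": [0.4, 0.12, -0.01], "hand": 0}
    - {"twist": [0, -0.7, 0], "translation": [0.9, 0.12, -0.02], "hand": 0}
    - {"twist": [0, -0.7, 0], "translation": [1.4, 0.12, -0.03], "hand": 0}
    - {"twist": [0, -0.7, 0], "translation": [1.9, 0.12, -0.04], "hand": 0}
    - {"twist": [0, -0.7, 0], "translation": [2.4, 0.12, -0.06], "hand": 0}
    - {"twist": [0, -0.7, 0], "translation": [2.9, 0.12, -0.07], "hand": 0}
    - {"twist": [0, -0.7, 0], "translation": [3.4, 0.12, -0.08], "hand": 0}
    - {"twist": [0, -0.7, 0], "translation": [3.9, 0.12, -0.1], "hand": 0}
    - {"twist": [0, -0.7, 0], "translation": [4.3, 0.12, -0.11], "hand": 0}
    - {"twist": [0, -0.7, 0], "translation": [4.5, 0.12, -0.11], "hand": 0}
    - {"twist": [0, -0.7, 0], "translation": [4.56, 0.12, -0.11], "hand": 0}
    - {"twist": [0, -0.7, 0], "translation": [4.56, 0.12, -0.11], "hand": 0}
    - {"twist": [0, -0.7, 0], "translation": [4.56, 0.12, -0.11], "hand": 0}

```text
time_s: 35.0
position: [0.484, 0.1478, 0.0397]
tcp_rot: [-1.571, 0.001, 0.181]
ft_force: [-0.0, 0.4, -1.1]
width: 0.023
```

Run:
```python
from h import *
st()
crop('side','s23',250,260,370,350,6)
```

```text
t 35.0 p [0.484  0.1478 0.0397] rpy [-9.000e+01  7.000e-02  1.037e+01] w 0.023 F [-0.   0.4 -1.1] q [ 0.16  0.22  2.01 -0.    0.91 -1.59]
```

View pics/s23.png

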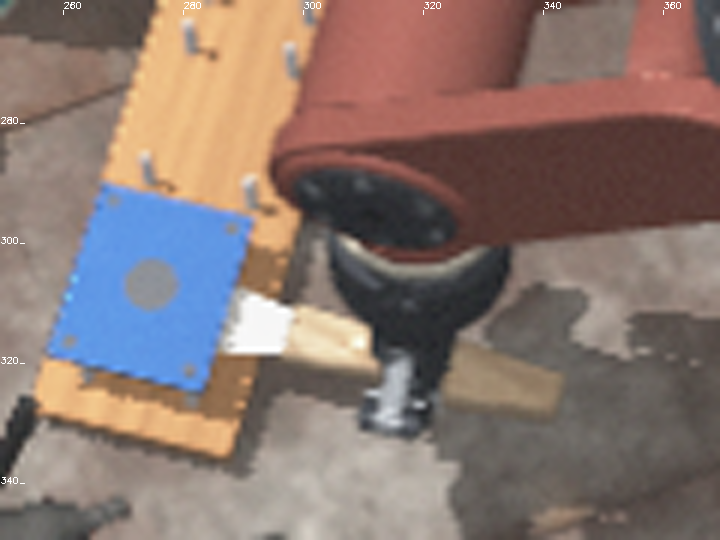

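Emit:
drive_tool:
  moves:
    - {"twist": [0, 0, 0], "translation": [0, -0.15, 0], "hand": 0}
    - {"twist": [0, 0, 0], "translation": [0, -0.3, 0], "hand": 0}
    - {"twist": [0, 0, 0], "translation": [0, -0.4, 0], "hand": 0}
    - {"twist": [0, 0, 0], "translation": [0, -0.5, 0], "hand": 0}
    - {"twist": [0, 0, 0], "translation": [0, -0.6, 0], "hand": 0}
    - {"twist": [0, 0, 0], "translation": [0, -0.75, 0], "hand": 0}
    - {"twist": [0, 0, 0], "translation": [0, -0.9, 0], "hand": 0}
    - {"twist": [0, 0, 0], "translation": [0, -1.05, 0], "hand": 0}
    - {"twist": [0, 0, 0], "translation": [0, -1.2, 0], "hand": 0}
    - {"twist": [0, 0, 0], "translation": [0, -1.3, 0], "hand": 0}
    - {"twist": [0, 0, 0], "translation": [0, -1.4, 0], "hand": 0}
    - {"twist": [0, 0, 0], "translation": [0, -1.4, 0], "hand": 0}
    - {"twist": [0, 0, 0], "translation": [0, -1.4, 0], "hand": 0}

```text
time_s: 36.13
position: [0.4849, 0.1479, 0.0752]
tcp_rot: [-1.571, -0.0, 0.181]
ft_force: [-0.7, -0.1, -2.1]
width: 0.0231
```

Run:
```python
from h import *
st()
crop('side','s24',250,260,370,350,6)
```

```text
t 36.13 p [0.4849 0.1479 0.0752] rpy [-9.000e+01 -2.000e-02  1.036e+01] w 0.0231 F [-0.7 -0.1 -2.1] q [ 0.16  0.16  2.    0.    0.98 -1.59]
```

View pics/s24.png

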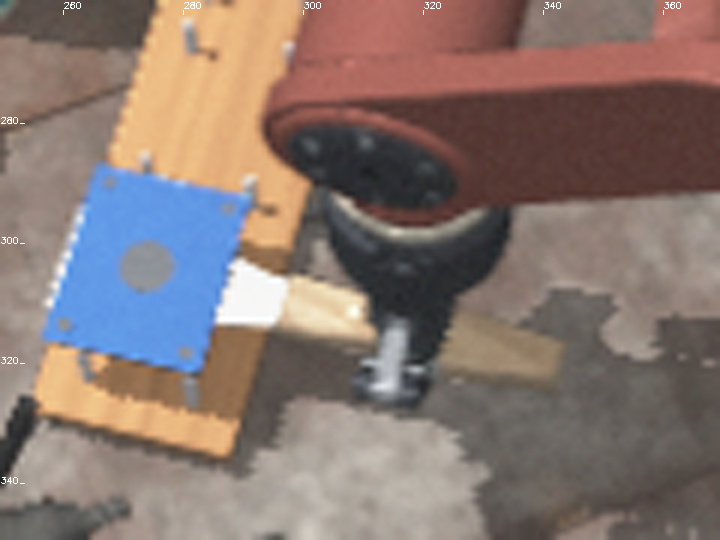

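Emit:
drive_tool:
  moves:
    - {"twist": [0, 0, 0], "translation": [-0.05, -0.05, 0], "hand": 0}
    - {"twist": [0, 0, 0], "translation": [-0.15, -0.15, 0], "hand": 0}
    - {"twist": [0, 0, 0], "translation": [-0.35, -0.3, 0.01], "hand": 0}
    - {"twist": [0, 0, 0], "translation": [-0.6, -0.5, 0.02], "hand": 0}
    - {"twist": [0, 0, 0], "translation": [-0.9, -0.75, 0.03], "hand": 0}
    - {"twist": [0, 0, 0], "translation": [-1.2, -1, 0.04], "hand": 0}
    - {"twist": [0, 0, 0], "translation": [-1.5, -1.3, 0.06], "hand": 0}
    - {"twist": [0, 0, 0], "translation": [-1.8, -1.6, 0.07], "hand": 0}
    - {"twist": [0, 0, 0], "translation": [-2.1, -1.95, 0.08], "hand": 0}
    - {"twist": [0, 0, 0], "translation": [-2.4, -2.3, 0.09], "hand": 0}
    - {"twist": [0, 0, 0], "translation": [-2.7, -2.65, 0.1], "hand": 0}
    - {"twist": [0, 0, 0], "translation": [-3, -3, 0.11], "hand": 0}
    - {"twist": [0, 0, 0], "translation": [-3.3, -3.35, 0.12], "hand": 0}
    - {"twist": [0, 0, 0], "translation": [-3.6, -3.7, 0.13], "hand": 0}
    - {"twist": [0, 0, 0], "translation": [-3.9, -4.05, 0.14], "hand": 0}
    - {"twist": [0, 0, 0], "translation": [-4.15, -4.35, 0.15], "hand": 0}
    - {"twist": [0, 0, 0], "translation": [-4.35, -4.6, 0.16], "hand": 0}
    - {"twist": [0, 0, 0], "translation": [-4.5, -4.75, 0.17], "hand": 0}
    - {"twist": [0, 0, 0], "translation": [-4.58, -4.83, 0.17], "hand": 0}
    - {"twist": [0, 0, 0], "translation": [-4.6, -4.86, 0.17], "hand": 0}

```text
time_s: 37.85
position: [0.3707, 0.1314, 0.1969]
tcp_rot: [-1.571, -0.001, 0.181]
ft_force: [0.1, 1.0, -1.0]
width: 0.0229
```

Emit:
drive_tool:
  moves:
    - {"twist": [0, 0, 0], "translation": [0, -0.08, 0], "hand": 0}
    - {"twist": [0, 0, 0], "translation": [0, -0.25, 0], "hand": 0}
    - {"twist": [0, 0, 0], "translation": [0, -0.5, 0], "hand": 0}
    - {"twist": [0, 0, 0], "translation": [0, -0.85, 0], "hand": 0}
    - {"twist": [0, 0, 0], "translation": [0, -1.25, 0], "hand": 0}
    - {"twist": [0, 0, 0], "translation": [0, -1.65, 0], "hand": 0}
    - {"twist": [0, 0, 0], "translation": [0, -2.05, 0], "hand": 0}
    - {"twist": [0, 0, 0], "translation": [0, -2.45, 0], "hand": 0}
    - {"twist": [0, 0, 0], "translation": [0, -2.85, 0], "hand": 0}
    - {"twist": [0, 0, 0], "translation": [0, -3.25, 0], "hand": 0}
    - {"twist": [0, 0, 0], "translation": [0, -3.65, 0], "hand": 0}
    - {"twist": [0, 0, 0], "translation": [0, -4, 0], "hand": 0}
    - {"twist": [0, 0, 0], "translation": [0, -4.25, 0], "hand": 0}
    - {"twist": [0, 0, 0], "translation": [0, -4.4, 0], "hand": 0}
    - {"twist": [0, 0, 0], "translation": [0, -4.45, 0], "hand": 0}
    - {"twist": [0, 0, 0], "translation": [0, -4.45, 0], "hand": 0}

```text
time_s: 39.18
position: [0.3709, 0.1314, 0.3079]
tcp_rot: [-1.571, -0.0, 0.181]
ft_force: [-0.0, -0.6, -2.2]
width: 0.0233
```

Run:
```python
from h import *
st()
cv2.imwrite('pics/top12.png',snapshot('top'));cv2.imwrite('pics/side12.png',snapshot('side'))
crop('side','s25',255,200,415,320,5,'pics/side12.png')
crop('top','t25',180,195,310,295,6,'pics/top12.png')
```

```text
t 39.18 p [0.3709 0.1314 0.3079] rpy [-90.    -0.    10.36] w 0.0233 F [-0.  -0.6 -2.2] q [ 0.16 -0.37  2.02  0.    1.49 -1.59]
```

View pics/s25.png

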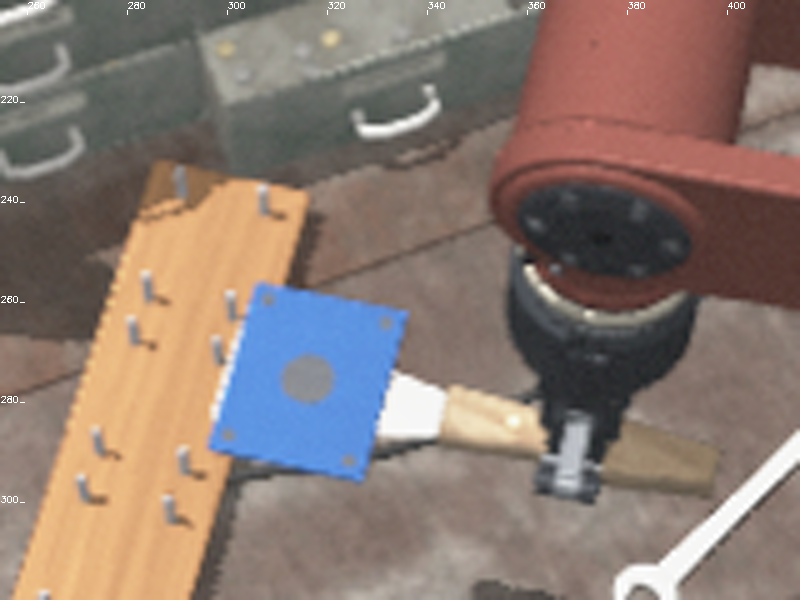

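View pics/t25.png

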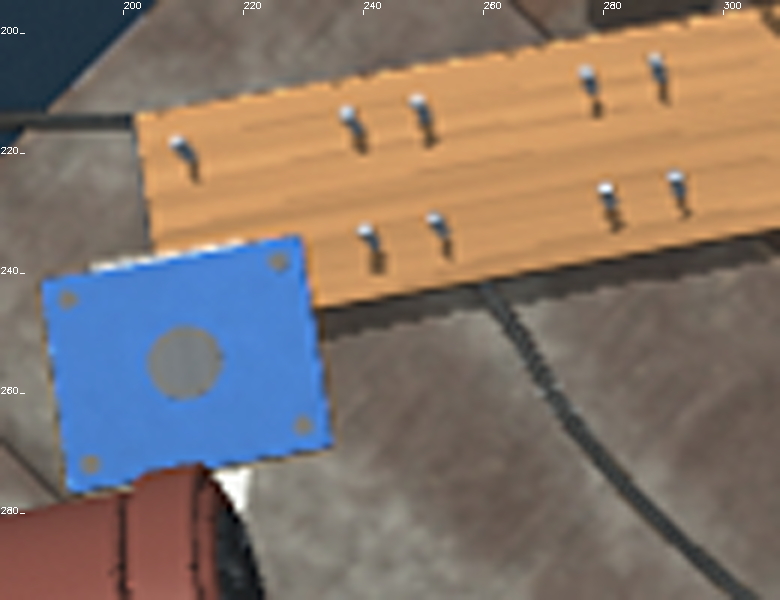

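Run:
```python
from h import *
np.set_printoptions(precision=4,suppress=True)
h=tri([[316.1,275.3]],[[210.3,255]])[0];print(h);p,R=tmat();r=R.T@(h[:3]-p)*1000;print('rel',r)
t=plate(cv2.imread('pics/top12.png'),'top',(180,225,240,282));s=plate(cv2.imread('pics/side12.png'),'side',(290,250,340,300))
print(rectz('top',t,h[2]),rectz('side',s,h[2]))
d=lambda a:np.array([np.cos(np.radians(a)),np.sin(np.radians(a))])
O=np.array([.5019,-.4608]);x=d(-44.5)
dy=10.36-rectz('top',t,h[2])[2];A=-44.5+dy;print('tool az',A)
f=O+.003*x-r[0]/1000*d(A)-r[2]/1000*d(A+90);pre=f-.13*x;print('fin',f,'pre',pre)
t,w=go([*pre,.307],A)
for k in [.004,.012,.025,.042,.064,.09,.12,.152,.185,.218,.25,.282,.314,.346,.378,.405,.425,.44,.447,.45]: print(k,np.round(t[[0,2]]*k,2),round(w[1]*k,1))
```

```text
[0.4913 0.149  0.3141 0.    ]
rel [121.9058  -7.0055  -4.3205]
((490.83258056640625, 148.31271362304688), (68.29106140136719, 83.95854187011719), 8.662405014038086) ((490.2644348144531, 149.3970947265625), (67.38948059082031, 84.09281921386719), 9.000823974609375)
tool az -42.80240501403809
fin [ 0.4175 -0.3769] pre [ 0.3248 -0.2858]
trans [ -4.8    0.01 -16.08] twist [ 0.03 53.16 -0.06] dist mm 420
0.004 [-0.02 -0.06] 0.2
0.012 [-0.06 -0.19] 0.6
0.025 [-0.12 -0.4 ] 1.3
0.042 [-0.2  -0.68] 2.2
0.064 [-0.31 -1.03] 3.4
0.09 [-0.43 -1.45] 4.8
0.12 [-0.58 -1.93] 6.4
0.152 [-0.73 -2.44] 8.1
0.185 [-0.89 -2.98] 9.8
0.218 [-1.05 -3.51] 11.6
0.25 [-1.2  -4.02] 13.3
0.282 [-1.35 -4.54] 15.0
0.314 [-1.51 -5.05] 16.7
0.346 [-1.66 -5.56] 18.4
0.378 [-1.81 -6.08] 20.1
0.405 [-1.94 -6.51] 21.5
0.425 [-2.04 -6.84] 22.6
0.44 [-2.11 -7.08] 23.4
0.447 [-2.15 -7.19] 23.8
0.45 [-2.16 -7.24] 23.9
```

Emit:
drive_tool:
  moves:
    - {"twist": [0, 0.2, 0], "translation": [-0.02, 0, -0.06], "hand": 0}
    - {"twist": [0, 0.6, 0], "translation": [-0.06, 0, -0.19], "hand": 0}
    - {"twist": [0, 1.3, 0], "translation": [-0.12, 0, -0.4], "hand": 0}
    - {"twist": [0, 2.2, 0], "translation": [-0.2, 0, -0.68], "hand": 0}
    - {"twist": [0, 3.4, 0], "translation": [-0.31, 0, -1.03], "hand": 0}
    - {"twist": [0, 4.8, 0], "translation": [-0.43, 0, -1.45], "hand": 0}
    - {"twist": [0, 6.4, 0], "translation": [-0.58, 0, -1.93], "hand": 0}
    - {"twist": [0, 8.1, 0], "translation": [-0.73, 0, -2.44], "hand": 0}
    - {"twist": [0, 9.8, 0], "translation": [-0.89, 0, -2.98], "hand": 0}
    - {"twist": [0, 11.6, 0], "translation": [-1.05, 0, -3.51], "hand": 0}
    - {"twist": [0, 13.3, 0], "translation": [-1.2, 0, -4.02], "hand": 0}
    - {"twist": [0, 15, 0], "translation": [-1.35, 0, -4.54], "hand": 0}
    - {"twist": [0, 16.7, 0], "translation": [-1.51, 0, -5.05], "hand": 0}
    - {"twist": [0, 18.4, 0], "translation": [-1.66, 0, -5.56], "hand": 0}
    - {"twist": [0, 20.1, 0], "translation": [-1.81, 0, -6.08], "hand": 0}
    - {"twist": [0, 21.5, 0], "translation": [-1.94, 0, -6.51], "hand": 0}
    - {"twist": [0, 22.6, 0], "translation": [-2.04, 0, -6.84], "hand": 0}
    - {"twist": [0, 23.4, 0], "translation": [-2.11, 0, -7.08], "hand": 0}
    - {"twist": [0, 23.8, 0], "translation": [-2.15, 0, -7.19], "hand": 0}
    - {"twist": [0, 23.9, 0], "translation": [-2.16, 0, -7.24], "hand": 0}

```text
time_s: 40.95
position: [0.3502, -0.0568, 0.3078]
tcp_rot: [-1.571, 0.0, -0.238]
ft_force: [0.8, -0.5, -2.1]
width: 0.0232
```

Run:
```python
from h import *
st()
t,w=go([.3248,-.2858,.307],-42.8)
for k in [.006,.018,.038,.065,.1,.145,.2,.26,.32,.38,.44,.5,.56,.62,.68,.74,.8,.85,.89,.92]: print(k,np.round(t[[0,2]]*k,2),round(w[1]*k,1))
```

```text
t 40.95 p [ 0.3502 -0.0568  0.3078] rpy [-8.999e+01  1.000e-02 -1.362e+01] w 0.0232 F [ 0.8 -0.5 -2.1] q [-0.36 -0.47  2.09  0.    1.52 -1.69]
trans [ 1.17  0.03 -9.14] twist [-1.000e-02  2.918e+01 -1.000e-02] dist mm 230
0.006 [ 0.01 -0.05] 0.2
0.018 [ 0.02 -0.16] 0.5
0.038 [ 0.04 -0.35] 1.1
0.065 [ 0.08 -0.59] 1.9
0.1 [ 0.12 -0.91] 2.9
0.145 [ 0.17 -1.33] 4.2
0.2 [ 0.23 -1.83] 5.8
0.26 [ 0.3  -2.38] 7.6
0.32 [ 0.37 -2.93] 9.3
0.38 [ 0.44 -3.47] 11.1
0.44 [ 0.51 -4.02] 12.8
0.5 [ 0.58 -4.57] 14.6
0.56 [ 0.66 -5.12] 16.3
0.62 [ 0.73 -5.67] 18.1
0.68 [ 0.8  -6.22] 19.8
0.74 [ 0.87 -6.77] 21.6
0.8 [ 0.94 -7.31] 23.3
0.85 [ 0.99 -7.77] 24.8
0.89 [ 1.04 -8.14] 26.0
0.92 [ 1.08 -8.41] 26.9
```

Emit:
drive_tool:
  moves:
    - {"twist": [0, 0.4, 0], "translation": [0.01, 0, -0.12], "hand": 0}
    - {"twist": [0, 1.1, 0], "translation": [0.04, 0, -0.35], "hand": 0}
    - {"twist": [0, 2.1, 0], "translation": [0.08, 0, -0.65], "hand": 0}
    - {"twist": [0, 3.4, 0], "translation": [0.13, 0, -1.05], "hand": 0}
    - {"twist": [0, 4.9, 0], "translation": [0.2, 0, -1.55], "hand": 0}
    - {"twist": [0, 6.6, 0], "translation": [0.27, 0, -2.08], "hand": 0}
    - {"twist": [0, 8.4, 0], "translation": [0.34, 0, -2.63], "hand": 0}
    - {"twist": [0, 10.2, 0], "translation": [0.41, 0, -3.2], "hand": 0}
    - {"twist": [0, 12, 0], "translation": [0.48, 0, -3.75], "hand": 0}
    - {"twist": [0, 13.7, 0], "translation": [0.55, 0, -4.3], "hand": 0}
    - {"twist": [0, 15.5, 0], "translation": [0.62, 0, -4.85], "hand": 0}
    - {"twist": [0, 17.2, 0], "translation": [0.69, 0, -5.4], "hand": 0}
    - {"twist": [0, 19, 0], "translation": [0.76, 0, -5.95], "hand": 0}
    - {"twist": [0, 20.8, 0], "translation": [0.83, 0, -6.5], "hand": 0}
    - {"twist": [0, 22.5, 0], "translation": [0.9, 0, -7.05], "hand": 0}
    - {"twist": [0, 24.3, 0], "translation": [0.97, 0, -7.6], "hand": 0}
    - {"twist": [0, 26, 0], "translation": [1.04, 0, -8.13], "hand": 0}
    - {"twist": [0, 27.5, 0], "translation": [1.1, 0, -8.6], "hand": 0}
    - {"twist": [0, 28.6, 0], "translation": [1.15, 0, -8.96], "hand": 0}
    - {"twist": [0, 29.2, 0], "translation": [1.17, 0, -9.14], "hand": 0}

```text
time_s: 42.62
position: [0.3251, -0.2866, 0.3077]
tcp_rot: [-1.571, 0.0, -0.748]
ft_force: [0.0, 0.3, -1.1]
width: 0.0228
```

Run:
```python
from h import *
st()
go([.3248,-.2858,.137],-42.8)
crop('top','t26',400,220,540,330,5)
```

```text
t 42.62 p [ 0.3251 -0.2866  0.3077] rpy [-9.001e+01  1.000e-02 -4.287e+01] w 0.0228 F [ 0.   0.3 -1.1] q [-0.88 -0.27  1.95 -0.    1.46 -1.71]
trans [-0.03  6.83  0.02] twist [ 0.01 -0.07 -0.01] dist mm 171
```

View pics/t26.png

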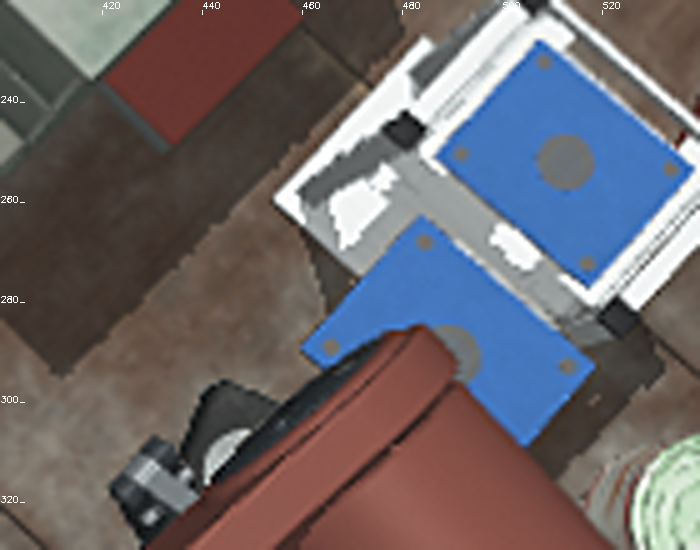

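Emit:
drive_tool:
  moves:
    - {"twist": [0, 0, 0], "translation": [0, 0.06, 0], "hand": 0}
    - {"twist": [0, 0, 0], "translation": [0, 0.2, 0], "hand": 0}
    - {"twist": [0, 0, 0], "translation": [0, 0.45, 0], "hand": 0}
    - {"twist": [0, 0, 0], "translation": [0, 0.8, 0], "hand": 0}
    - {"twist": [0, 0, 0], "translation": [0, 1.2, 0], "hand": 0}
    - {"twist": [0, 0, 0], "translation": [0, 1.65, 0], "hand": 0}
    - {"twist": [0, 0, 0], "translation": [0, 2.1, 0], "hand": 0}
    - {"twist": [0, 0, 0], "translation": [0, 2.55, 0], "hand": 0}
    - {"twist": [0, 0, 0], "translation": [0, 3, 0], "hand": 0}
    - {"twist": [0, 0, 0], "translation": [0, 3.45, 0], "hand": 0}
    - {"twist": [0, 0, 0], "translation": [0, 3.9, 0], "hand": 0}
    - {"twist": [0, 0, 0], "translation": [0, 4.4, 0], "hand": 0}
    - {"twist": [0, 0, 0], "translation": [0, 4.9, 0], "hand": 0}
    - {"twist": [0, 0, 0], "translation": [0, 5.4, 0], "hand": 0}
    - {"twist": [0, 0, 0], "translation": [0, 5.9, 0], "hand": 0}
    - {"twist": [0, 0, 0], "translation": [0, 6.3, 0], "hand": 0}
    - {"twist": [0, 0, 0], "translation": [0, 6.6, 0], "hand": 0}
    - {"twist": [0, 0, 0], "translation": [0, 6.76, 0], "hand": 0}
    - {"twist": [0, 0, 0], "translation": [0, 6.83, 0], "hand": 0}
    - {"twist": [0, 0, 0], "translation": [0, 6.83, 0], "hand": 0}

```text
time_s: 44.33
position: [0.3253, -0.2854, 0.1369]
tcp_rot: [-1.571, 0.0, -0.746]
ft_force: [0.5, -0.5, -0.5]
width: 0.023
```

Run:
```python
from h import *
st()
cv2.imwrite('pics/top13.png',snapshot('top'));cv2.imwrite('pics/side13.png',snapshot('side'))
crop('side','s27',340,80,480,200,5,'pics/side13.png')
crop('top','t27',400,200,560,320,5,'pics/top13.png')
```

```text
t 44.33 p [ 0.3253 -0.2854  0.1369] rpy [-9.000e+01  1.000e-02 -4.274e+01] w 0.023 F [ 0.5 -0.5 -0.5] q [-0.88 -0.1   2.13  0.    1.11 -1.71]
```

View pics/s27.png

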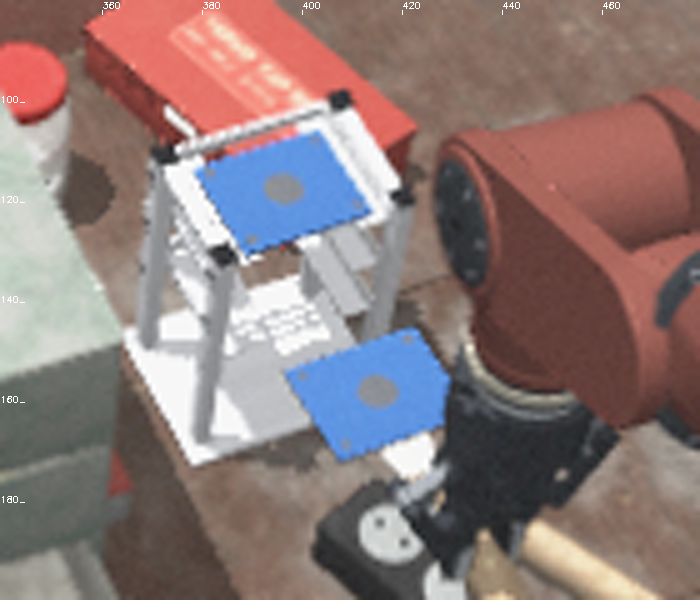

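View pics/t27.png

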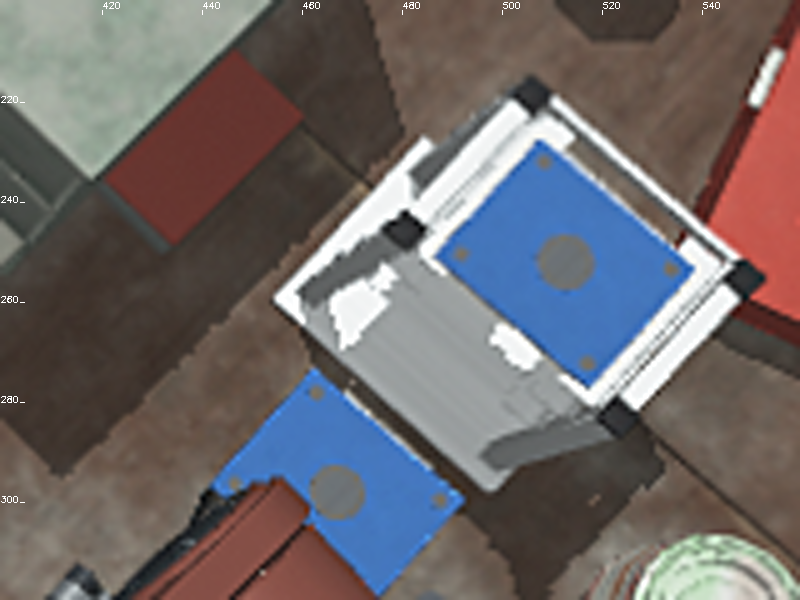

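Run:
```python
from h import *
np.set_printoptions(precision=4,suppress=True)
h=tri(np.array([[377,391]])/5+[339.5,79.5],np.array([[337,493]])/5+[399.5,199.5])[0];print('hole',h)
O=np.array([.5019,-.4608]);a=np.radians(-44.5);x=np.array([np.cos(a),np.sin(a)]);y=np.array([-x[1],x[0]])
P=onz('top',np.array([[316,368],[464,499]])/5+[399.5,199.5],.144)[:,:2]
for q in(h[:2],P[0],P[1]):print('rack',(q-O)@x*1000,(q-O)@y*1000)
e=P[0]-P[1];print('x az',np.degrees(np.arctan2(e[1],e[0]))-90,np.linalg.norm(e))
p,R=tmat();print(R.T@(h[:3]-p)*1000)
```

```text
hole [ 0.4107 -0.3687  0.1456  0.0007]
rack -129.61586824685716 1.8199843694976372
rack -94.74987372493342 42.86604561331948
rack -94.84117103167175 -39.26266122323528
x az -44.56369208044072 0.08212875758126975
[118.6787  -7.7799  -3.1199]
```

Emit:
drive_tool:
  moves:
    - {"twist": [0, 0, 0], "translation": [0.06, 0, -0.03], "hand": 0}
    - {"twist": [0, 0, 0], "translation": [0.18, 0, -0.05], "hand": 0}
    - {"twist": [0, 0, 0], "translation": [0.4, 0, -0.06], "hand": 0}
    - {"twist": [0, 0, 0], "translation": [0.7, 0, -0.07], "hand": 0}
    - {"twist": [0, 0, 0], "translation": [1.05, 0, -0.08], "hand": 0}
    - {"twist": [0, 0, 0], "translation": [1.4, 0, -0.09], "hand": 0}
    - {"twist": [0, 0, 0], "translation": [1.75, 0, -0.1], "hand": 0}
    - {"twist": [0, 0, 0], "translation": [2.1, 0, -0.11], "hand": 0}
    - {"twist": [0, 0, 0], "translation": [2.45, 0, -0.12], "hand": 0}
    - {"twist": [0, 0, 0], "translation": [2.8, 0, -0.13], "hand": 0}
    - {"twist": [0, 0, 0], "translation": [3.15, 0, -0.14], "hand": 0}
    - {"twist": [0, 0, 0], "translation": [3.5, 0, -0.15], "hand": 0}
    - {"twist": [0, 0, 0], "translation": [3.85, 0, -0.16], "hand": 0}
    - {"twist": [0, 0, 0], "translation": [4.2, 0, -0.17], "hand": 0}
    - {"twist": [0, 0, 0], "translation": [4.55, 0, -0.18], "hand": 0}
    - {"twist": [0, 0, 0], "translation": [4.85, 0, -0.19], "hand": 0}
    - {"twist": [0, 0, 0], "translation": [5.1, 0, -0.2], "hand": 0}
    - {"twist": [0, 0, 0], "translation": [5.23, 0, -0.2], "hand": 0}
    - {"twist": [0, 0, 0], "translation": [5.28, 0, -0.2], "hand": 0}
    - {"twist": [0, 0, 0], "translation": [5.28, 0, -0.2], "hand": 0}

```text
time_s: 46.1
position: [0.4189, -0.3787, 0.137]
tcp_rot: [-1.571, 0.0, -0.746]
ft_force: [0.1, 0.4, -1.5]
width: 0.0232
```

Run:
```python
from h import *
st()
crop('side','s28',340,80,480,200,5)
```

```text
t 46.1 p [ 0.4189 -0.3787  0.137 ] rpy [-9.000e+01  2.000e-02 -4.273e+01] w 0.0232 F [ 0.1  0.4 -1.5] q [-0.86  0.19  1.83  0.    1.12 -1.68]
```

View pics/s28.png

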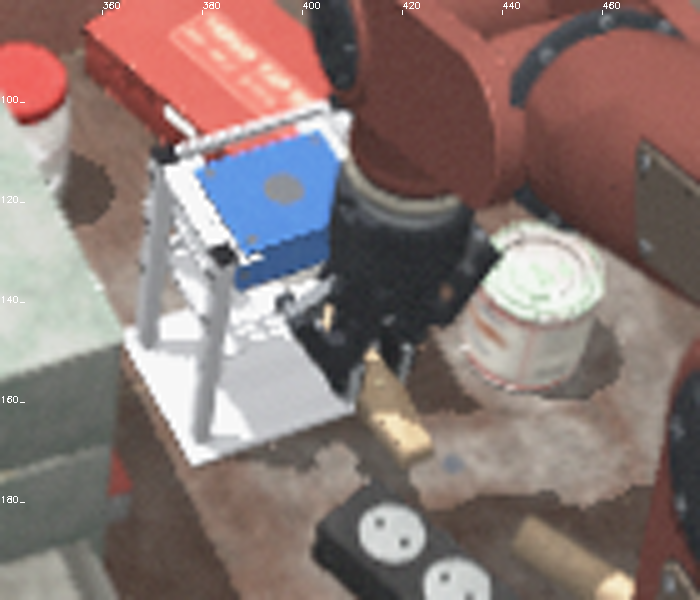

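Emit:
drive_tool:
  moves:
    - {"twist": [0, 0, 0], "translation": [0, 0.08, 0], "hand": 0}
    - {"twist": [0, 0, 0], "translation": [0, 0.17, 0], "hand": 0}
    - {"twist": [0, 0, 0], "translation": [0, 0.26, 0], "hand": 0}
    - {"twist": [0, 0, 0], "translation": [0, 0.34, 0], "hand": 0}
    - {"twist": [0, 0, 0], "translation": [0, 0.42, 0], "hand": 0}
    - {"twist": [0, 0, 0], "translation": [0, 0.48, 0], "hand": 0}
    - {"twist": [0, 0, 0], "translation": [0, 0.54, 0], "hand": 0}
    - {"twist": [0, 0, 0], "translation": [0, 0.6, 0], "hand": 0}
    - {"twist": [0, 0, 0], "translation": [0, 0.68, 0], "hand": 0}
    - {"twist": [0, 0, 0], "translation": [0, 0.76, 0], "hand": 0}
    - {"twist": [0, 0, 0], "translation": [0, 0.84, 0], "hand": 0}
    - {"twist": [0, 0, 0], "translation": [0, 0.9, 0], "hand": 0}
    - {"twist": [0, 0, 0], "translation": [0, 0.92, 0], "hand": 0}
    - {"twist": [0, 0, 0], "translation": [0, 0.92, 0], "hand": 0}

```text
time_s: 47.32
position: [0.4187, -0.3785, 0.1138]
tcp_rot: [-1.571, 0.0, -0.746]
ft_force: [-0.4, 0.7, -0.2]
width: 0.0232
```

Run:
```python
from h import *
st()
crop('side','s29',340,80,480,200,5)
```

```text
t 47.32 p [ 0.4187 -0.3785  0.1138] rpy [-9.000e+01  2.000e-02 -4.274e+01] w 0.0232 F [-0.4  0.7 -0.2] q [-0.86  0.22  1.85 -0.    1.07 -1.68]
```

View pics/s29.png

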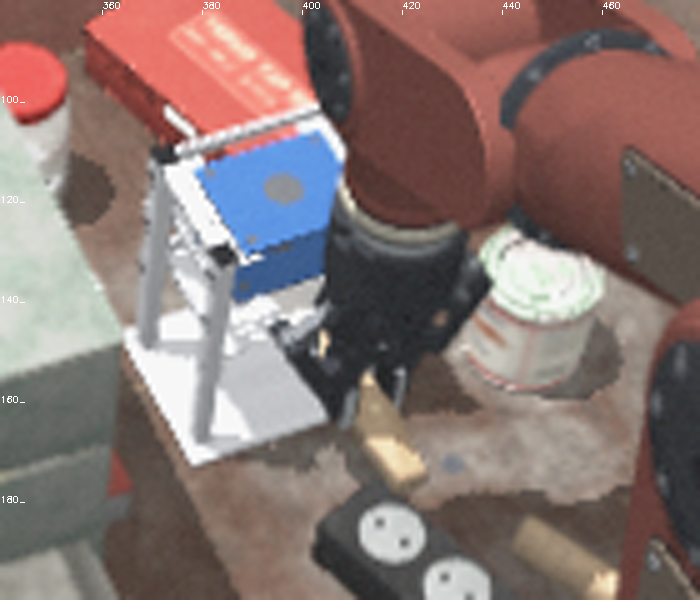

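Resting; withdraw the blade along the rack axis.

Emit:
drive_tool:
  moves:
    - {"twist": [0, 0, 0], "translation": [-0.1, 0, 0], "hand": 0}
    - {"twist": [0, 0, 0], "translation": [-0.3, 0, 0.01], "hand": 0}
    - {"twist": [0, 0, 0], "translation": [-0.6, 0, 0.02], "hand": 0}
    - {"twist": [0, 0, 0], "translation": [-1, 0, 0.03], "hand": 0}
    - {"twist": [0, 0, 0], "translation": [-1.5, 0, 0.05], "hand": 0}
    - {"twist": [0, 0, 0], "translation": [-2, 0, 0.06], "hand": 0}
    - {"twist": [0, 0, 0], "translation": [-2.5, 0, 0.08], "hand": 0}
    - {"twist": [0, 0, 0], "translation": [-3, 0, 0.09], "hand": 0}
    - {"twist": [0, 0, 0], "translation": [-3.5, 0, 0.11], "hand": 0}
    - {"twist": [0, 0, 0], "translation": [-4, 0, 0.12], "hand": 0}
    - {"twist": [0, 0, 0], "translation": [-4.5, 0, 0.14], "hand": 0}
    - {"twist": [0, 0, 0], "translation": [-5, 0, 0.15], "hand": 0}
    - {"twist": [0, 0, 0], "translation": [-5.3, 0, 0.16], "hand": 0}
    - {"twist": [0, 0, 0], "translation": [-5.5, -0.5, 0.17], "hand": 0}
    - {"twist": [0, 0, 0], "translation": [-5.5, -1.5, 0.17], "hand": 0}
    - {"twist": [0, 0, 0], "translation": [-5.5, -2.5, 0.17], "hand": 0}
    - {"twist": [0, 0, 0], "translation": [-5.5, -3.5, 0.17], "hand": 0}
    - {"twist": [0, 0, 0], "translation": [-5.5, -4.5, 0.17], "hand": 0}
    - {"twist": [0, 0, 0], "translation": [-5.5, -5, 0.17], "hand": 0}
    - {"twist": [0, 0, 0], "translation": [-5.5, -5, 0.17], "hand": 0}

```text
time_s: 49.03
position: [0.3221, -0.2838, 0.2431]
tcp_rot: [-1.572, -0.008, -0.746]
ft_force: [0.8, 0.1, -1.1]
width: 0.0229
```

Run:
```python
from h import *
st()
cv2.imwrite('pics/top14.png',snapshot('top'));cv2.imwrite('pics/side14.png',snapshot('side'))
crop('side','s30',340,80,480,200,5,'pics/side14.png')
crop('top','t30',420,200,560,310,5,'pics/top14.png')
```

```text
t 49.03 p [ 0.3221 -0.2838  0.2431] rpy [-90.07  -0.47 -42.73] w 0.0229 F [ 0.8  0.1 -1.1] q [-0.89 -0.24  2.04  0.    1.33 -1.71]
```

View pics/s30.png

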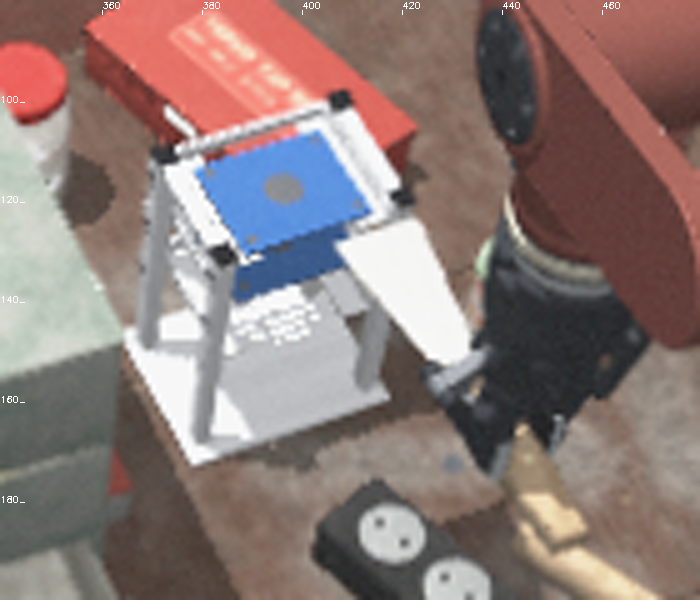

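View pics/t30.png

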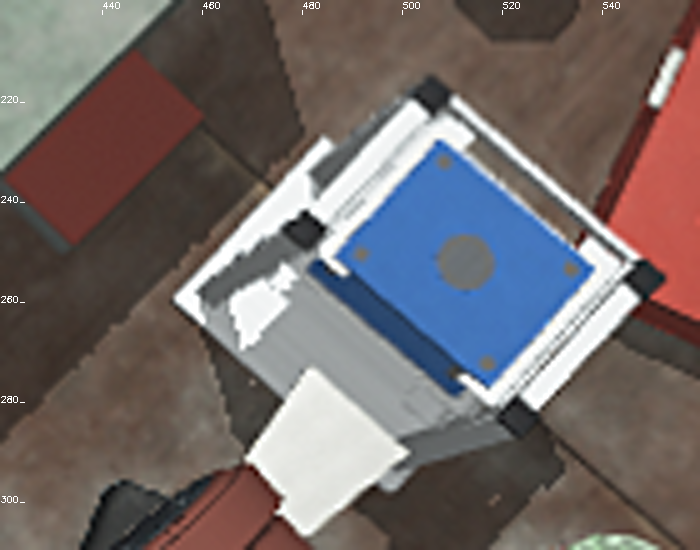

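Run:
```python
from h import *
O=np.array([.5019,-.4608]);a=np.radians(-44.5);x=np.array([np.cos(a),np.sin(a)]);y=np.array([-x[1],x[0]])
P=onz('top',np.array([[310,262],[457,392]])/5+[419.5,199.5],.131)[:,:2]
for q in P:print((q-O)@x*1000,(q-O)@y*1000)
Q=onz('side',np.array([[236,302]])/5+[339.5,79.5],.131)[:,:2]
for q in Q:print('side',(q-O)@x*1000,(q-O)@y*1000)
# free spot for scraper: where the scraper was. 
go([.4409,-.0885,.243],-100)
```

```text
-28.43759868555475 42.54804418407366
-29.134104791485132 -40.22662867545253
side -31.27373457960951 41.68626941342268
trans [-1.72 -0.16  8.95] twist [-2.000e-02  5.726e+01  5.000e-02] dist mm 228
```

Emit:
drive_tool:
  moves:
    - {"twist": [0, 5, 0], "translation": [0, 0, 0], "hand": 0}
    - {"twist": [0, 12, 0], "translation": [0, 0, 0], "hand": 0}
    - {"twist": [0, 19, 0], "translation": [0, 0, 0], "hand": 0}
    - {"twist": [0, 26, 0], "translation": [0, 0, 0], "hand": 0}
    - {"twist": [0, 33, 0], "translation": [0, 0, 0.3], "hand": 0}
    - {"twist": [0, 40, 0], "translation": [0, 0, 0.9], "hand": 0}
    - {"twist": [0, 46, 0], "translation": [-0.2, 0, 1.7], "hand": 0}
    - {"twist": [0, 52, 0], "translation": [-0.4, 0, 2.6], "hand": 0}
    - {"twist": [0, 56, 0], "translation": [-0.6, 0, 3.6], "hand": 0}
    - {"twist": [0, 57.3, 0], "translation": [-0.8, 0, 4.6], "hand": 0}
    - {"twist": [0, 57.3, 0], "translation": [-1, 0, 5.6], "hand": 0}
    - {"twist": [0, 57.3, 0], "translation": [-1.2, 0, 6.6], "hand": 0}
    - {"twist": [0, 57.3, 0], "translation": [-1.4, 0, 7.6], "hand": 0}
    - {"twist": [0, 57.3, 0], "translation": [-1.6, 0, 8.4], "hand": 0}
    - {"twist": [0, 57.3, 0], "translation": [-1.7, 0, 8.85], "hand": 0}
    - {"twist": [0, 57.3, 0], "translation": [-1.72, 0, 8.95], "hand": 0}
    - {"twist": [0, 57.3, 0], "translation": [-1.72, 0, 8.95], "hand": 0}
    - {"twist": [0, 57.3, 0], "translation": [-1.72, 0, 8.95], "hand": 0}

```text
time_s: 50.63
position: [0.44, -0.0888, 0.2377]
tcp_rot: [-1.573, -0.0, -1.746]
ft_force: [0.7, -0.0, -1.0]
width: 0.0228
```

Run:
```python
from h import *
st()
go([.4409,-.0885,.012],-100)
crop('top','t31',280,200,440,320,5)
```

```text
t 50.63 p [ 0.44   -0.0888  0.2377] rpy [-9.0150e+01 -1.0000e-02 -1.0003e+02] w 0.0228 F [ 0.7 -0.  -1. ] q [-0.36 -0.18  2.   -0.    1.32 -0.18]
trans [-0.02  9.03  0.06] twist [ 0.15 -0.03  0.01] dist mm 226
```

View pics/t31.png

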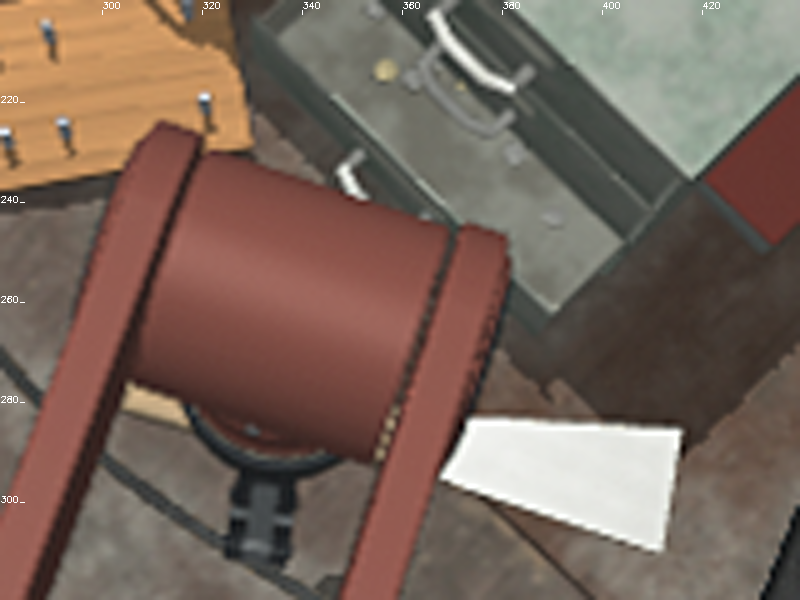

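Emit:
drive_tool:
  moves:
    - {"twist": [0, 0, 0], "translation": [0, 0.6, 0.03], "hand": 0}
    - {"twist": [0, 0, 0], "translation": [0, 1.6, 0.06], "hand": 0}
    - {"twist": [0, 0, 0], "translation": [0, 2.8, 0.06], "hand": 0}
    - {"twist": [0, 0, 0], "translation": [0, 4, 0.06], "hand": 0}
    - {"twist": [0, 0, 0], "translation": [0, 5.2, 0.06], "hand": 0}
    - {"twist": [0, 0, 0], "translation": [0, 6.4, 0.06], "hand": 0}
    - {"twist": [0, 0, 0], "translation": [0, 7.4, 0.06], "hand": 0}
    - {"twist": [0, 0, 0], "translation": [0, 8.2, 0.06], "hand": 0}
    - {"twist": [0, 0, 0], "translation": [0, 8.7, 0.06], "hand": 0}
    - {"twist": [0, 0, 0], "translation": [0, 8.9, 0.06], "hand": 0}
    - {"twist": [0, 0, 0], "translation": [0, 9, 0.06], "hand": 0}
    - {"twist": [0, 0, 0], "translation": [0, 9.03, 0.06], "hand": 0}
    - {"twist": [0, 0, 0], "translation": [0, 9.03, 0.06], "hand": 0}

```text
time_s: 51.77
position: [0.4433, -0.0896, 0.0141]
tcp_rot: [-1.569, -0.0, -1.747]
ft_force: [1.5, -0.1, -0.7]
width: 0.0227
```

Run:
```python
from h import *
st()
```

```text
t 51.77 p [ 0.4433 -0.0896  0.0141] rpy [-8.9900e+01 -2.0000e-02 -1.0007e+02] w 0.0227 F [ 1.5 -0.1 -0.7] q [-0.35  0.17  2.14 -0.    0.82 -0.18]
```

Emit:
drive_tool:
  moves:
    - {"twist": [0, 0, 0], "translation": [0, 0.1, 0], "hand": 0}
    - {"twist": [0, 0, 0], "translation": [0, 0.2, 0], "hand": 0}
    - {"twist": [0, 0, 0], "translation": [0, 0.28, 0], "hand": 0}
    - {"twist": [0, 0, 0], "translation": [0, 0.34, 0], "hand": 0}
    - {"twist": [0, 0, 0], "translation": [0, 0.34, 0], "hand": 0}

```text
time_s: 52.18
position: [0.443, -0.089, 0.006]
tcp_rot: [-1.571, 0.0, -1.746]
ft_force: [-2.4, 1.3, 9.5]
width: 0.0231
```

Run:
```python
from h import *
st()
```

```text
t 52.18 p [ 0.443 -0.089  0.006] rpy [ -90.01    0.   -100.02] w 0.0231 F [-2.4  1.3  9.5] q [-0.35  0.19  2.14 -0.    0.81 -0.18]
```

Emit:
drive_tool:
  moves:
    - {"twist": [0, 0, 0], "translation": [0, 0, 0], "hand": 0.3}
    - {"twist": [0, 0, 0], "translation": [0, 0, 0], "hand": 0.55}
    - {"twist": [0, 0, 0], "translation": [0, 0, 0], "hand": 0.55}
    - {"twist": [0, 0, 0], "translation": [0, 0, 0], "hand": 0.55}
    - {"twist": [0, 0, 0], "translation": [0, -0.5, 0], "hand": 0.55}
    - {"twist": [0, 0, 0], "translation": [0, -1.5, 0], "hand": 0.55}
    - {"twist": [0, 0, 0], "translation": [0, -3, 0], "hand": 0.6}
    - {"twist": [0, 0, 0], "translation": [0, -4.3, 0], "hand": 0.8}
    - {"twist": [0, 0, 0], "translation": [0, -5, 0], "hand": 0.8}
    - {"twist": [0, 0, 0], "translation": [-2, -5, 0], "hand": 0.8}
    - {"twist": [0, 0, 0], "translation": [-3.5, -5, 0], "hand": 0.8}
    - {"twist": [0, 0, 0], "translation": [-4, -5, 0], "hand": 0.8}
    - {"twist": [0, 0, 0], "translation": [-4, -5, 0], "hand": 0.8}

```text
time_s: 53.27
position: [0.46, 0.0123, 0.1298]
tcp_rot: [-1.571, 0.001, -1.742]
ft_force: [-0.3, -0.8, 0.1]
width: 0.0686
```

Run:
```python
from h import *
st()
cv2.imwrite('pics/top15.png',snapshot('top'));cv2.imwrite('pics/side15.png',snapshot('side'))
crop('top','t32',170,280,260,360,8,'pics/top15.png')
crop('side','s32',300,330,390,410,8,'pics/side15.png')
```

```text
t 53.27 p [0.46   0.0123 0.1298] rpy [-8.999e+01  7.000e-02 -9.982e+01] w 0.0686 F [-0.3 -0.8  0.1] q [-0.13 -0.02  2.08  0.    1.09  0.04]
```

View pics/t32.png

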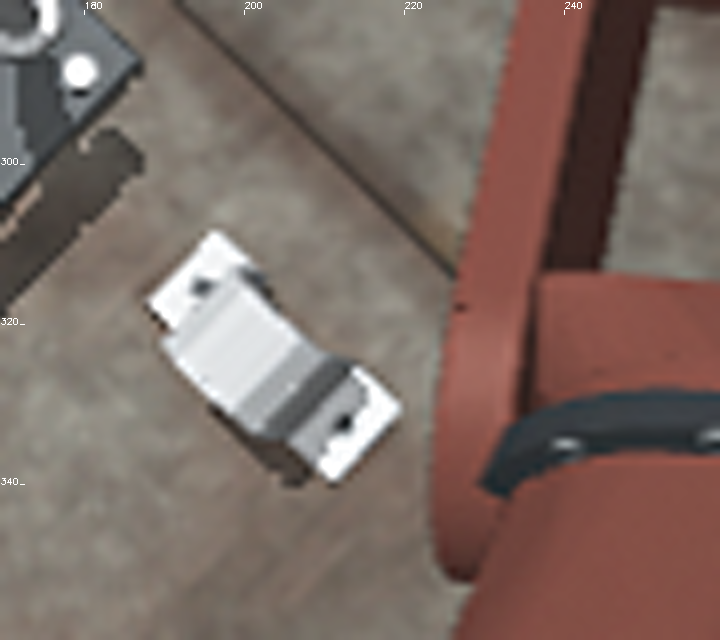

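View pics/s32.png

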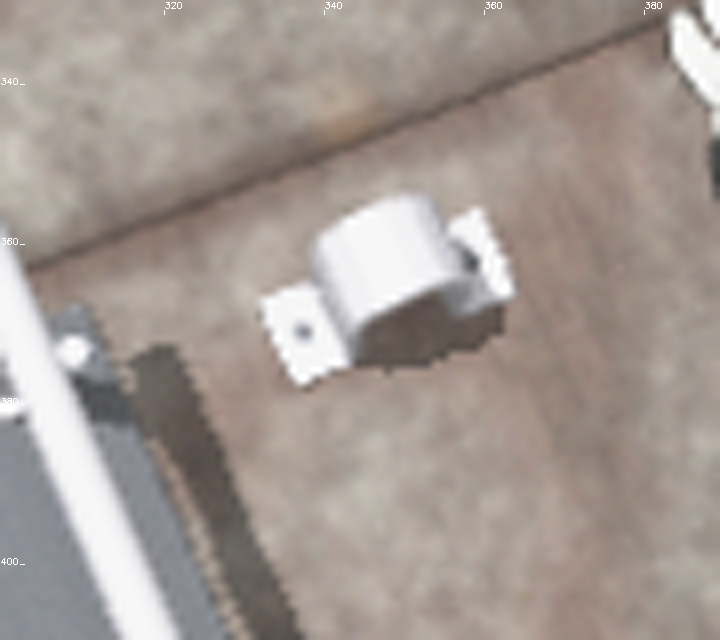

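View pics/top15.png

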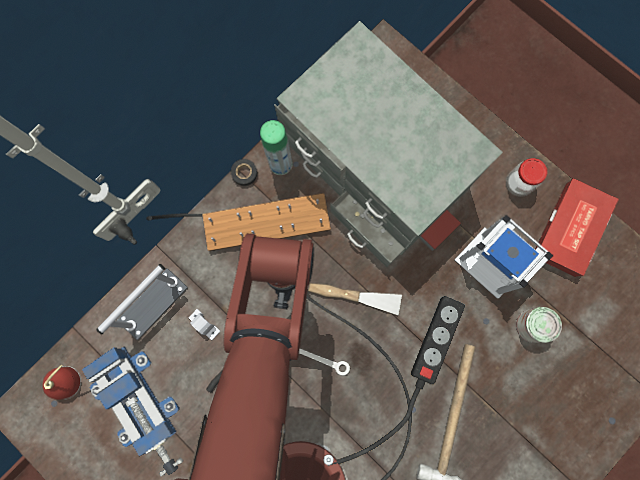

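Run:
```python
from h import *
np.set_printoptions(precision=4,suppress=True)
h=onz('top',np.array([[203,287],[345,424]])/8+[169.5,279.5],.004);s=onz('side',np.array([[305,332],[468,262]])/8+[299.5,329.5],.004)
print(h,s);c=(h.mean(0)+s.mean(0))/2;d=h[0]-h[1];print('c',c,'az',np.degrees(np.arctan2(d[1],d[0])))
az=np.degrees(np.arctan2(d[1],d[0]))
t,w=go([c[0],c[1],.13],az-90)
```

```text
[[0.3958 0.2458 0.004 ]
 [0.3544 0.203  0.004 ]] [[0.3953 0.2438 0.004 ]
 [0.3555 0.202  0.004 ]]
c [0.3752 0.2236 0.004 ] az 45.85456577292641
trans [-7.85 -0.03 -4.8 ] twist [  0.05 -55.77   0.03] dist mm 230
```

Emit:
drive_tool:
  moves:
    - {"twist": [0, -5, 0], "translation": [-0.5, 0, -0.3], "hand": 0.8}
    - {"twist": [0, -11, 0], "translation": [-1.3, 0, -0.8], "hand": 0.8}
    - {"twist": [0, -18, 0], "translation": [-2.3, 0, -1.4], "hand": 0.8}
    - {"twist": [0, -25, 0], "translation": [-3.3, 0, -2], "hand": 0.8}
    - {"twist": [0, -32, 0], "translation": [-4.3, 0, -2.6], "hand": 0.8}
    - {"twist": [0, -39, 0], "translation": [-5.3, 0, -3.2], "hand": 0.8}
    - {"twist": [0, -46, 0], "translation": [-6.3, 0, -3.8], "hand": 0.8}
    - {"twist": [0, -52, 0], "translation": [-7.2, 0, -4.4], "hand": 0.8}
    - {"twist": [0, -55.8, 0], "translation": [-7.85, 0, -4.8], "hand": 0.8}
    - {"twist": [0, -55.8, 0], "translation": [-7.85, 0.2, -4.8], "hand": 0.8}
    - {"twist": [0, -55.8, 0], "translation": [-7.85, 1, -4.8], "hand": 0.8}
    - {"twist": [0, -55.8, 0], "translation": [-7.85, 1.6, -4.8], "hand": 0.8}
    - {"twist": [0, -55.8, 0], "translation": [-7.85, 1.6, -4.8], "hand": 0.8}
    - {"twist": [0, -55.8, 0], "translation": [-7.85, 1.6, -4.8], "hand": 0.8}

```text
time_s: 54.53
position: [0.3754, 0.2219, 0.0886]
tcp_rot: [-1.574, 0.001, -0.775]
ft_force: [0.1, -0.2, -0.8]
width: 0.0682
```

Run:
```python
from h import *
st();go([.3752,.2236,.0115],-44.1)
crop('side','s33',300,300,420,420,6)
```

```text
t 54.53 p [0.3754 0.2219 0.0886] rpy [-9.019e+01  5.000e-02 -4.438e+01] w 0.0682 F [ 0.1 -0.2 -0.8] q [ 0.37 -0.01  2.15 -0.    1.   -0.42]
trans [-0.05  3.08  0.05] twist [ 0.19 -0.28 -0.05] dist mm 77
```

View pics/s33.png

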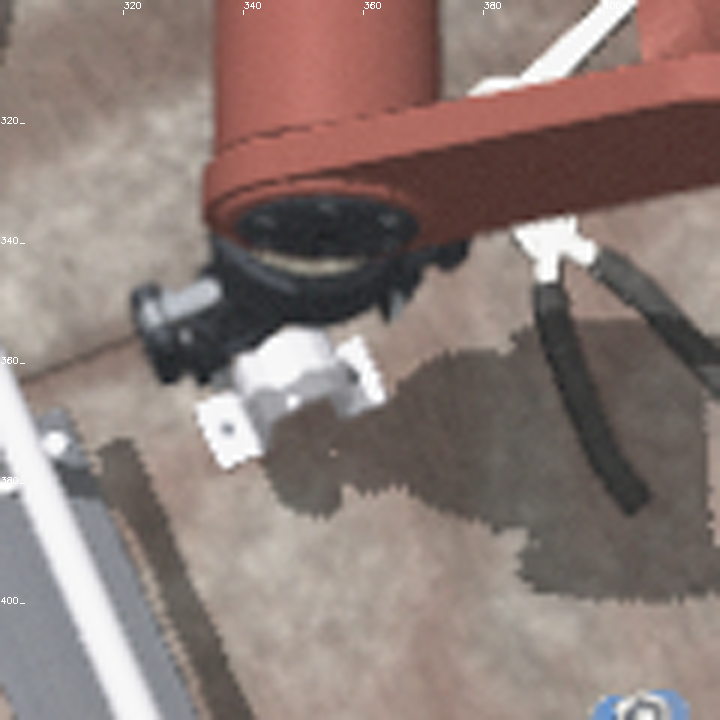

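Emit:
drive_tool:
  moves:
    - {"twist": [0, 0, 0], "translation": [-0.05, 0.8, 0.05], "hand": 0.8}
    - {"twist": [0, 0, 0], "translation": [-0.05, 1.7, 0.05], "hand": 0.8}
    - {"twist": [0, 0, 0], "translation": [-0.05, 2.5, 0.05], "hand": 0.8}
    - {"twist": [0, 0, 0], "translation": [-0.05, 2.9, 0.05], "hand": 0.8}
    - {"twist": [0, 0, 0], "translation": [-0.05, 3.03, 0.05], "hand": 0.8}
    - {"twist": [0, 0, 0], "translation": [-0.05, 3.03, 0.05], "hand": 0.8}
    - {"twist": [0, 0, 0], "translation": [-0.05, 3.03, 0.05], "hand": 0.3}
    - {"twist": [0, 0, 0], "translation": [-0.05, 3.03, 0.05], "hand": 0.3}
    - {"twist": [0, 0, 0], "translation": [-0.05, 3.03, 0.05], "hand": 0.3}
    - {"twist": [0, 0, 0], "translation": [-0.05, 3.03, 0.05], "hand": 0.3}
    - {"twist": [0, 0, 0], "translation": [-0.05, 3.03, 0.05], "hand": 0.3}
    - {"twist": [0, 0, 0], "translation": [-0.05, 3.03, 0.05], "hand": 0.3}

```text
time_s: 55.58
position: [0.3775, 0.2261, 0.0156]
tcp_rot: [-1.568, -0.001, -0.772]
ft_force: [0.5, -0.4, 6.8]
width: 0.0409
```

Run:
```python
from h import *
st();go([.3752,.2236,.21],-44.1)
```

```text
t 55.58 p [0.3775 0.2261 0.0156] rpy [-8.984e+01 -8.000e-02 -4.423e+01] w 0.0409 F [ 0.5 -0.4  6.8] q [ 0.38  0.15  2.17 -0.    0.82 -0.42]
trans [ 0.01 -7.78 -0.11] twist [-0.16 -0.13  0.08] dist mm 194
```

Emit:
drive_tool:
  moves:
    - {"twist": [0, 0, 0], "translation": [0, -0.5, 0], "hand": 0.3}
    - {"twist": [0, 0, 0], "translation": [0, -1.3, 0], "hand": 0.3}
    - {"twist": [0, 0, 0], "translation": [0, -2.2, 0], "hand": 0.3}
    - {"twist": [0, 0, 0], "translation": [0, -3.1, 0], "hand": 0.3}
    - {"twist": [0, 0, 0], "translation": [0, -4, 0], "hand": 0.3}
    - {"twist": [0, 0, 0], "translation": [0, -5, 0], "hand": 0.3}
    - {"twist": [0, 0, 0], "translation": [0, -6, 0], "hand": 0.3}
    - {"twist": [0, 0, 0], "translation": [0, -7, 0], "hand": 0.3}
    - {"twist": [0, 0, 0], "translation": [0, -7.6, 0], "hand": 0.3}
    - {"twist": [0, 0, 0], "translation": [0, -7.8, 0], "hand": 0.3}
    - {"twist": [0, 0, 0], "translation": [0, -7.8, 0], "hand": 0.3}
    - {"twist": [0, 0, 0], "translation": [0, -7.8, 0], "hand": 0.3}

```text
time_s: 56.58
position: [0.3753, 0.2253, 0.2082]
tcp_rot: [-1.572, 0.0, -0.772]
ft_force: [0.2, -0.8, -0.6]
width: 0.0409
```

Run:
```python
from h import *
st();go([.4278,.3474,.21],-44.1)
crop('side','s34',270,260,420,400,5)
```

```text
t 56.58 p [0.3753 0.2253 0.2082] rpy [-9.005e+01  3.000e-02 -4.423e+01] w 0.0409 F [ 0.2 -0.8 -0.6] q [ 0.38 -0.18  2.06  0.    1.26 -0.42]
trans [-1.9  -0.07  4.96] twist [ 0.05 -0.13 -0.03] dist mm 133
```

View pics/s34.png

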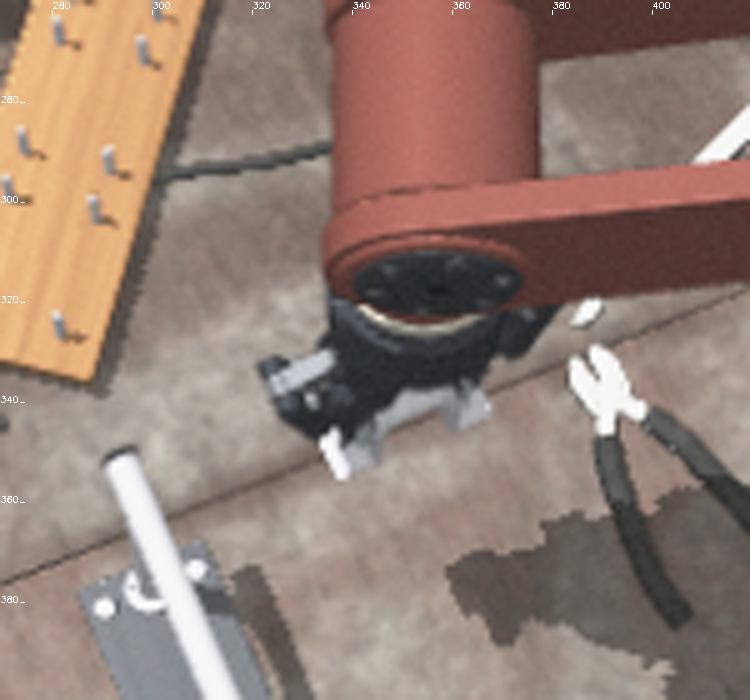

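Strap is held upright. Move over the bar.

Emit:
drive_tool:
  moves:
    - {"twist": [0, 0, 0], "translation": [-0.1, 0, 0.3], "hand": 0.3}
    - {"twist": [0, 0, 0], "translation": [-0.3, 0, 0.8], "hand": 0.3}
    - {"twist": [0, 0, 0], "translation": [-0.6, 0, 1.5], "hand": 0.3}
    - {"twist": [0, 0, 0], "translation": [-0.9, 0, 2.2], "hand": 0.3}
    - {"twist": [0, 0, 0], "translation": [-1.2, 0, 3], "hand": 0.3}
    - {"twist": [0, 0, 0], "translation": [-1.5, 0, 3.8], "hand": 0.3}
    - {"twist": [0, 0, 0], "translation": [-1.7, 0, 4.4], "hand": 0.3}
    - {"twist": [0, 0, 0], "translation": [-1.85, 0, 4.8], "hand": 0.3}
    - {"twist": [0, 0, 0], "translation": [-1.9, 0, 4.96], "hand": 0.3}
    - {"twist": [0, 0, 0], "translation": [-1.9, 0, 4.96], "hand": 0.3}
    - {"twist": [0, 0, 0], "translation": [-1.9, 0, 4.96], "hand": 0.3}

```text
time_s: 57.55
position: [0.4279, 0.3469, 0.2082]
tcp_rot: [-1.573, 0.0, -0.772]
ft_force: [0.2, -0.2, 0.1]
width: 0.0412
```

Run:
```python
from h import *
st()
cv2.imwrite('pics/top16.png',snapshot('top'));cv2.imwrite('pics/side16.png',snapshot('side'))
crop('side','s35',240,300,380,440,5,'pics/side16.png')
crop('top','t35',80,230,220,350,5,'pics/top16.png')
```

```text
t 57.55 p [0.4279 0.3469 0.2082] rpy [-9.012e+01  1.000e-02 -4.423e+01] w 0.0412 F [ 0.2 -0.2  0.1] q [ 0.55  0.08  1.81 -0.    1.25 -0.24]
```

View pics/s35.png

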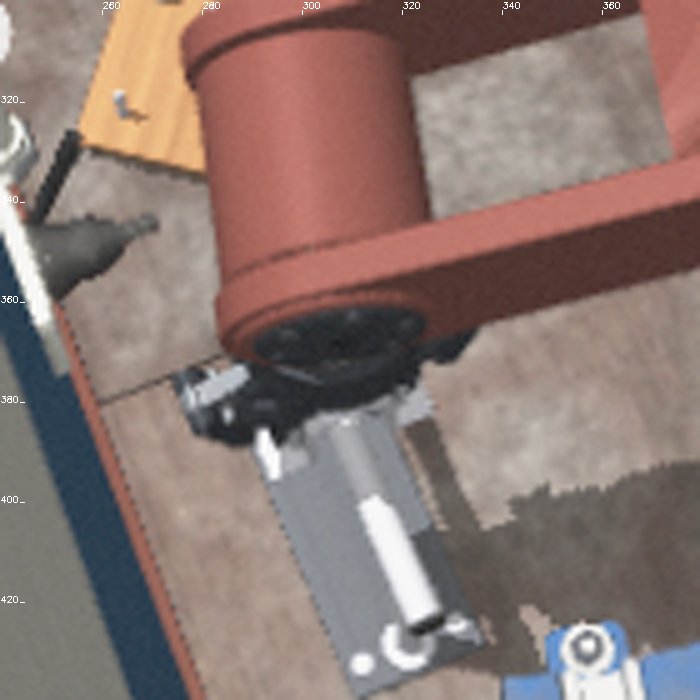

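View pics/t35.png

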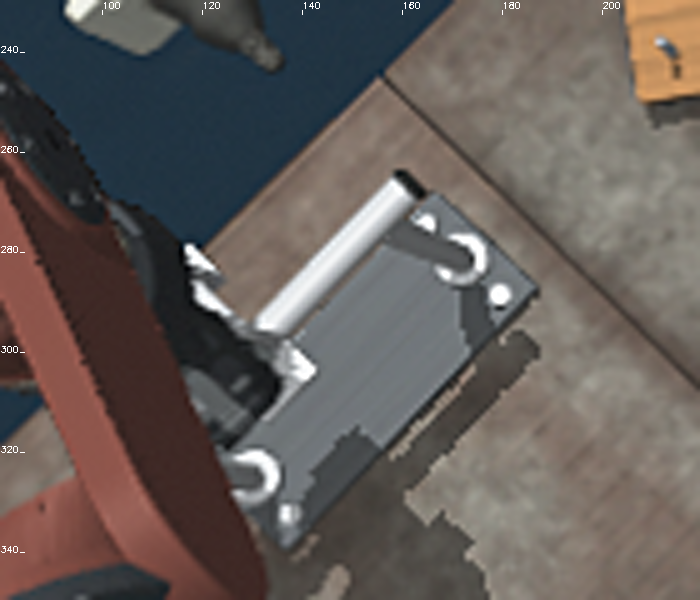

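Emit:
drive_tool:
  moves:
    - {"twist": [0, 0, 0], "translation": [0, 0.3, 0], "hand": 0.3}
    - {"twist": [0, 0, 0], "translation": [0, 0.7, 0], "hand": 0.3}
    - {"twist": [0, 0, 0], "translation": [0, 1.1, 0], "hand": 0.3}
    - {"twist": [0, 0, 0], "translation": [0, 1.5, 0], "hand": 0.3}
    - {"twist": [0, 0, 0], "translation": [0, 1.9, 0], "hand": 0.3}
    - {"twist": [0, 0, 0], "translation": [0, 2.3, 0], "hand": 0.3}
    - {"twist": [0, 0, 0], "translation": [0, 2.6, 0], "hand": 0.3}
    - {"twist": [0, 0, 0], "translation": [0, 2.8, 0], "hand": 0.3}
    - {"twist": [0, 0, 0], "translation": [0, 2.85, 0], "hand": 0.3}
    - {"twist": [0, 0, 0], "translation": [0, 2.85, 0], "hand": 0.3}

```text
time_s: 58.48
position: [0.4282, 0.3474, 0.1373]
tcp_rot: [-1.572, 0.0, -0.772]
ft_force: [-1.4, 0.5, -0.9]
width: 0.0412
```

Run:
```python
from h import *
st()
crop('side','s36',240,300,380,440,5)
crop('top','t36',80,230,220,350,5)
```

```text
t 58.48 p [0.4282 0.3474 0.1373] rpy [-9.005e+01  1.000e-02 -4.423e+01] w 0.0412 F [-1.4  0.5 -0.9] q [ 0.55  0.16  1.86  0.    1.11 -0.24]
```

View pics/s36.png

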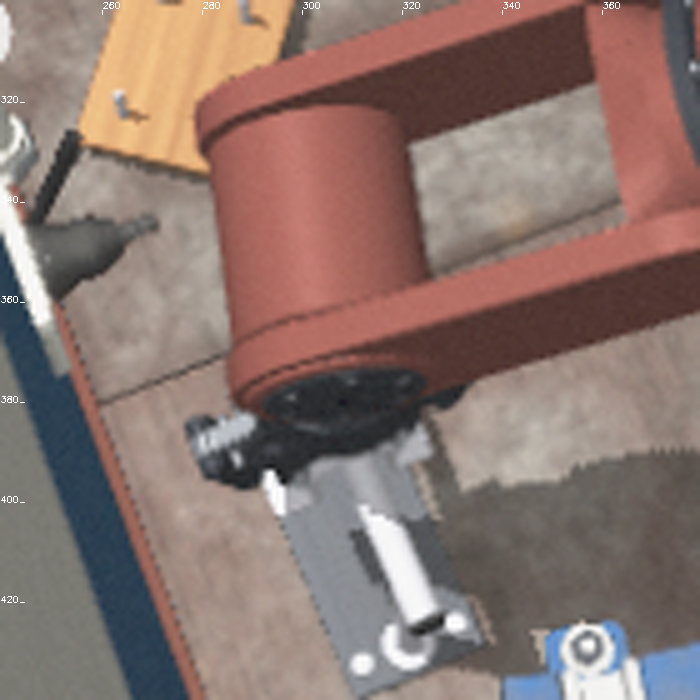

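View pics/t36.png

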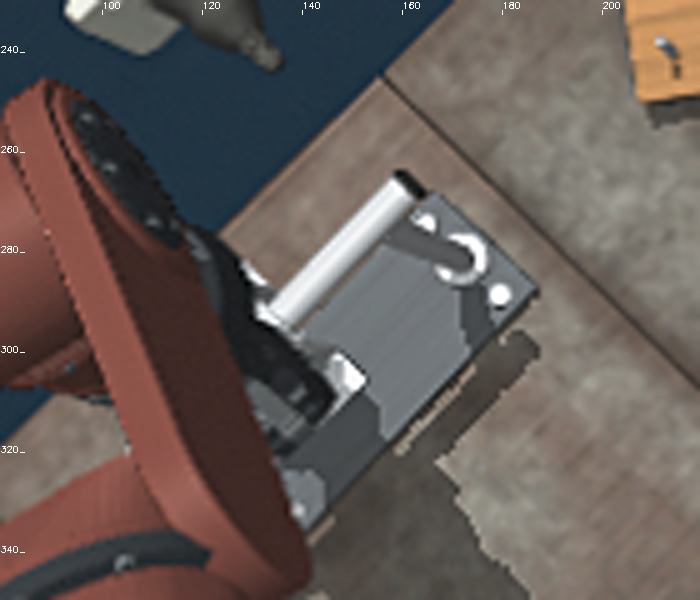

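Emit:
drive_tool:
  moves:
    - {"twist": [0, 0, 0], "translation": [0, 0.08, 0], "hand": 0.3}
    - {"twist": [0, 0, 0], "translation": [0, 0.15, 0], "hand": 0.3}
    - {"twist": [0, 0, 0], "translation": [0, 0.19, 0], "hand": 0.3}
    - {"twist": [0, 0, 0], "translation": [0, 0.19, 0], "hand": 0.3}
    - {"twist": [0, 0, 0], "translation": [0, 0.19, 0], "hand": 0.3}

```text
time_s: 59.0
position: [0.4284, 0.3475, 0.1331]
tcp_rot: [-1.571, -0.0, -0.772]
ft_force: [0.4, -0.8, -0.3]
width: 0.041
```

Run:
```python
from h import *
st()
```

```text
t 59.0 p [0.4284 0.3475 0.1331] rpy [-90.    -0.   -44.23] w 0.041 F [ 0.4 -0.8 -0.3] q [ 0.55  0.17  1.87 -0.    1.11 -0.24]
```

Emit:
drive_tool:
  moves:
    - {"twist": [0, 0, 0], "translation": [0, 0.06, 0], "hand": 0.3}
    - {"twist": [0, 0, 0], "translation": [0, 0.1, 0], "hand": 0.3}
    - {"twist": [0, 0, 0], "translation": [0, 0.1, 0], "hand": 0.3}

```text
time_s: 59.25
position: [0.4286, 0.3476, 0.1329]
tcp_rot: [-1.571, -0.0, -0.772]
ft_force: [-4.2, -2.9, 8.7]
width: 0.0412
```

Run:
```python
from h import *
st()
```

```text
t 59.25 p [0.4286 0.3476 0.1329] rpy [-9.002e+01 -1.000e-02 -4.423e+01] w 0.0412 F [-4.2 -2.9  8.7] q [ 0.55  0.17  1.87 -0.    1.11 -0.24]
```

Contact with the bar felt (8.7 N). Release slowly and rise.

Emit:
drive_tool:
  moves:
    - {"twist": [0, 0, 0], "translation": [0, 0, 0], "hand": 0.5}
    - {"twist": [0, 0, 0], "translation": [0, 0, 0], "hand": 0.6}
    - {"twist": [0, 0, 0], "translation": [0, 0, 0], "hand": 0.7}
    - {"twist": [0, 0, 0], "translation": [0, 0, 0], "hand": 0.8}
    - {"twist": [0, 0, 0], "translation": [0, 0, 0], "hand": 0.8}
    - {"twist": [0, 0, 0], "translation": [0, -0.3, 0], "hand": 0.8}
    - {"twist": [0, 0, 0], "translation": [0, -0.8, 0], "hand": 0.8}
    - {"twist": [0, 0, 0], "translation": [0, -1.6, 0], "hand": 0.8}
    - {"twist": [0, 0, 0], "translation": [0, -2.6, 0], "hand": 0.8}
    - {"twist": [0, 0, 0], "translation": [0, -3.6, 0], "hand": 0.8}
    - {"twist": [0, 0, 0], "translation": [0, -4.6, 0], "hand": 0.8}
    - {"twist": [0, 0, 0], "translation": [0, -5.4, -1], "hand": 0.8}
    - {"twist": [0, 0, 0], "translation": [0, -5.6, -3], "hand": 0.8}
    - {"twist": [0, 0, 0], "translation": [0, -5.6, -5], "hand": 0.8}
    - {"twist": [0, 0, 0], "translation": [0, -5.6, -6], "hand": 0.8}
    - {"twist": [0, 0, 0], "translation": [0, -5.6, -6], "hand": 0.8}

```text
time_s: 60.58
position: [0.3178, 0.2359, 0.2696]
tcp_rot: [-1.575, 0.0, -0.773]
ft_force: [-0.2, -0.1, -1.7]
width: 0.0682
```

Run:
```python
from h import *
st()
cv2.imwrite('pics/top17.png',snapshot('top'));cv2.imwrite('pics/side17.png',snapshot('side'))
crop('side','s37',260,320,380,440,6,'pics/side17.png')
```

```text
t 60.58 p [0.3178 0.2359 0.2696] rpy [-9.026e+01  3.000e-02 -4.428e+01] w 0.0682 F [-0.2 -0.1 -1.7] q [ 0.46 -0.34  2.07 -0.    1.42 -0.34]
```

View pics/s37.png

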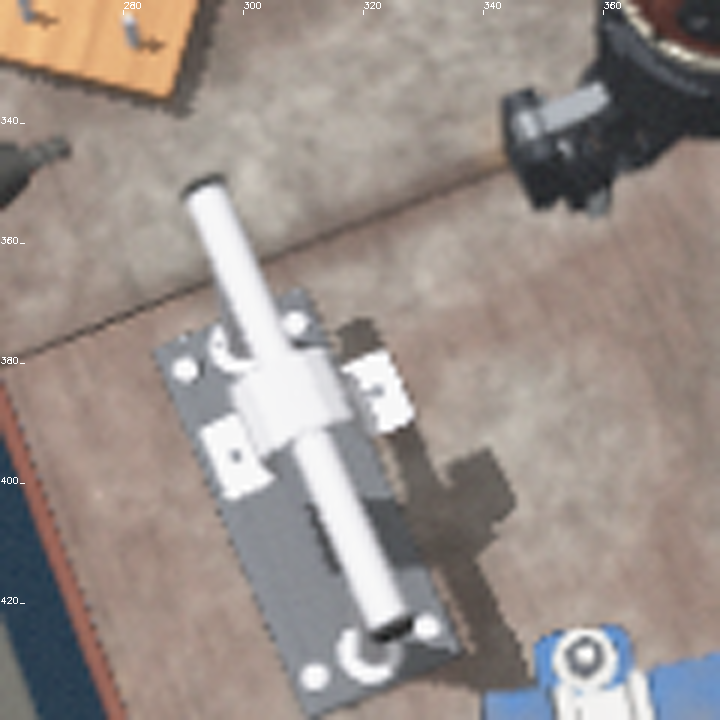

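View pics/top17.png

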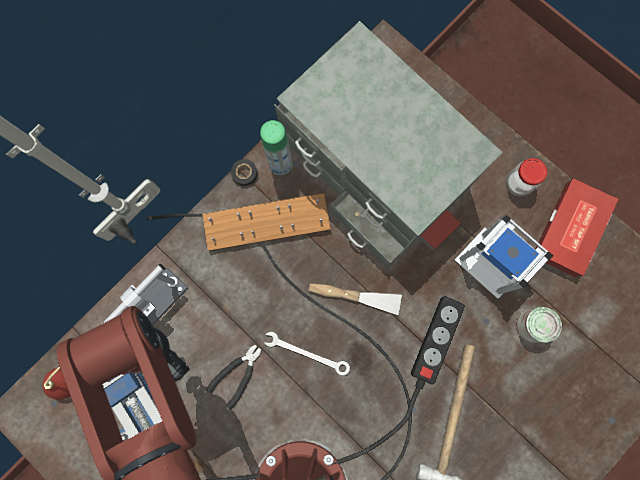

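View pics/side17.png

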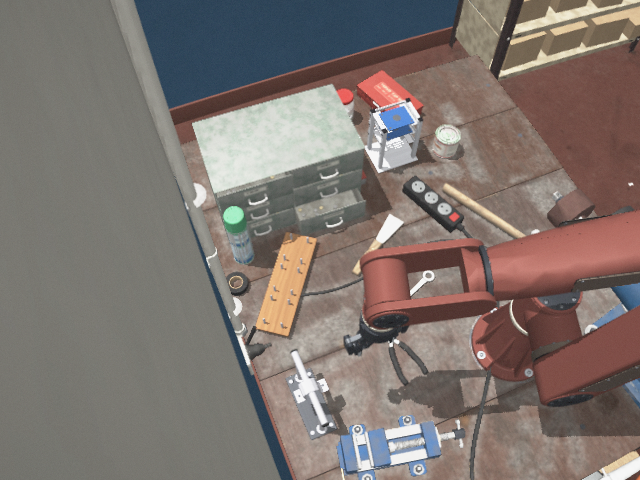

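Run:
```python
from h import *
crop('top','t38',280,260,430,340,5,'pics/top17.png')
crop('side','s38',340,200,440,290,7,'pics/side17.png')
```

```text
(no output)
```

View pics/t38.png

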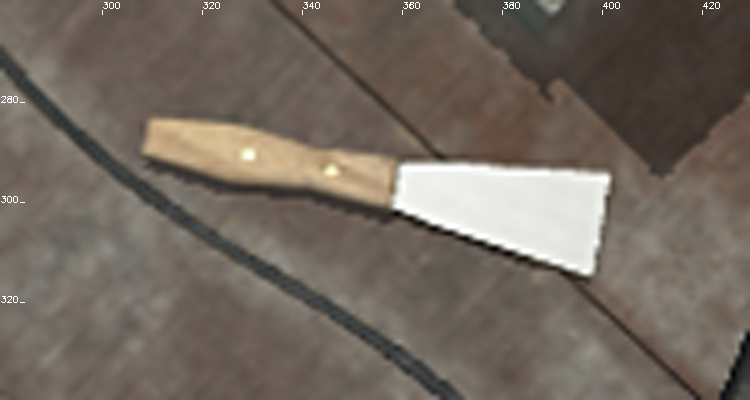

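View pics/s38.png

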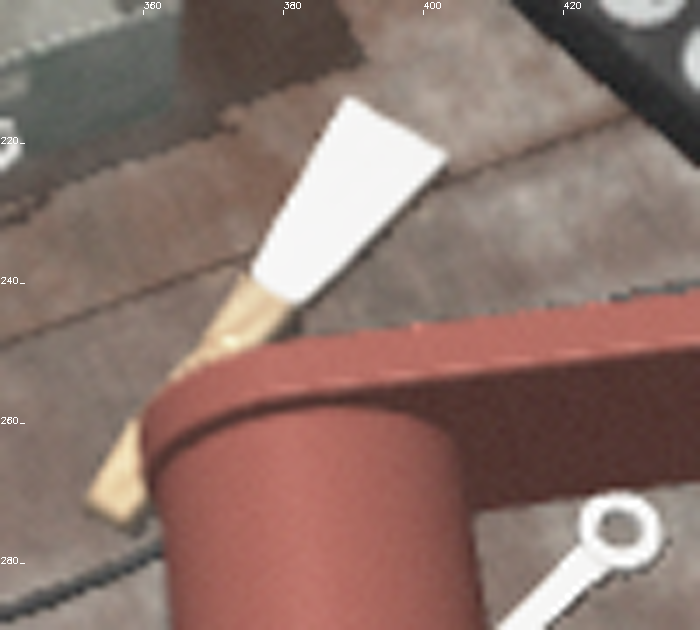

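Scraper lies flat, clear of the cable; board empty, both plates racked, strap on bar. Let it settle briefly and hand in.

Emit:
drive_tool:
  moves:
    - {"twist": [0, 0, 0], "translation": [0, 0, 0], "hand": 0.8}
    - {"twist": [0, 0, 0], "translation": [0, 0, 0], "hand": 0.8}
    - {"twist": [0, 0, 0], "translation": [0, 0, 0], "hand": 0.8}
    - {"twist": [0, 0, 0], "translation": [0, 0, 0], "hand": 0.8}

```text
time_s: 61.02
position: [0.3246, 0.2406, 0.2708]
tcp_rot: [-1.571, 0.0, -0.772]
ft_force: [1.1, -0.2, 0.5]
width: 0.0682
```

Run:
```python
from h import *
st(); print(hand_in())
```

```text
t 61.02 p [0.3246 0.2406 0.2708] rpy [-9.001e+01  1.000e-02 -4.422e+01] w 0.0682 F [ 1.1 -0.2  0.5] q [ 0.46 -0.32  2.05  0.    1.41 -0.34]
the job is handed in; nothing more can be done
None
```

The job is done and handed in at about 61 s. Two plates and one strap were in the scene.

- **Plates:** I lifted both off the board on the scraper's blade. One is on tier 3, its centre about 3 mm past the full-in mark. The other is on tier 2, about 5 mm past it. The last pictures show both lying on their ledges. The blade was the only thing meant to touch them, and the pictures showed no contact with the robot.
- **Strap:** It stood in the way of the middle plate, so I first set it aside on the bench, which meant putting the scraper down once and picking it up again. After the plates I hung it over the middle of the drying bar, and the last picture shows it straddling the bar.
- **Scraper:** It lies flat on the bench, clear of the cable.

**Measurements that disagreed:**
- The two cameras differed by about 2 mm, and heights worked out from both came out up to 4 mm high. I left extra clearance for this.
- The tier 2 plate's depth comes only from its front edge, because the upper plate hides its middle. The two views of that edge differed by about 2 mm.

The highest force I read was about 26 N at the wrist, when setting the strap aside.

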